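Dishes back into the bench incubator, covers clicked shut, lamp dimmed

ROBOT

A 7-joint arm with a two-finger parallel gripper is mounted at the origin on the work surface. World frame = base frame: x ahead of the robot, y to its left, z up, the work surface at z = 0. Lengths are in m, angles in rad, forces in N, time in s.
With the tool pointing down it reaches from about 0.375 to 0.925 m from the base axis. Payload 3.1 kg.
Tool frame: the origin (TCP) lies midway between the tips of the shut fingers; the grasp point (between the pads) lies behind it (robot.grip_point_offset is the z of the grasp point in the tool frame, in m); z points along the fingers, y is the line along which they close (so a half turn about z gives the same grasp; the last joint's range is limited). The gripper opens to 85 mm and grips with 20 to 120 N. Pads are 22 mm wide; open, the fingers measure 114 mm over their backs; the gripper's body (76 mm by 85 mm) begins 54 mm behind the grasp point. The pads swing forward as they close: fully open they stand 13 mm farther back than shut.
Start: joints at [-1.241, 0.383, 0.044, 1.598, -0.018, 1.161, -0.05], TCP at [0.27, 0.591, 0.193] pointing down, gripper open.
Joint ranges: [-2.61, 2.61], [-0.41, 2.15], [-1.48, 1.57], [0, 2.5], [-1.57, 4.71], [0.05, 1.97], [-2.85, 2.85]. Speed limits (rad/s): [2.79, 2.79, 3.14, 3.14, 3.14, 3.14, 3.14].

INTERFACE

Orientations are given as a rotation vector (axis times angle).
In Python, from workcell import robot gives the robot as it stands.
- The arm moves only by the tool apply_moves, never from a script. Its argument "moves" is a list of rows, each an object of numbers: "tx", "ty", "tz": the shift along the world's x, y, z in units of 0.05 m (1.0 is 0.05 m); "wx", "wy", "wz": the turn, a rotation vector about the world's x, y, z in units of 8 degrees (1.0 is 8 degrees). In form: [{"tx": .., "ty": .., "tz": .., "wx": .., "wy": .., "wz": ..}, ...]. A call has 1 to 20 rows; each row shifts and turns the commanded pose from where the row before left it; what a row does not reach is not made up. A row lasts 1/10 s, in which the tool goes at most 50 mm and 8.59 degrees, less where a joint would pass 70% of its speed; a pose out of reach is approached as far as the arm can. A call with a number of a shift or a turn outside -1 to 1 is refused whole. A call with a gripper value outside its range is refused whole. "fingers" is the opening, from -1 (shut) to 1 (fully open), set as the call begins (left out, the last holds). The fingers move at their own pace and stop on an object; "force" is the grip in N (left out, the last holds). Time passes only in rows, so rows that do not move let the fingers close. It gives the time, the measured TCP pose, the force, the opening and the grip force at its end, in the units of the state.
- robot.sense(): the state, without advancing time (a new reading comes with each control period).
- robot.snapshot(name): name is "scene" or "top" or "wrist"; returns a dict with "color" (400x640x3 uint8, blue, green, red), "fx", "fy", "cx", "cy" (pixels), "world_from_camera" (4x4, takes a point from camera to world coordinates). Camera axes: x right, y up, looking along -z (the intrinsics and any distortion apply to the point x, -y, -z); pixel columns grow to the right and rows downward; lengths in m; the calibration is good to about 2 mm. A picture is of the moment at which its call begins. There is no depth.
- robot.job_done(): hands the job in; it is judged then, once.
The state is a dict: "t": time; "qpos": joint angles; "joint_velocities": joint speeds; "tau": joint torques, N m; "position": TCP position; "ee_rot": TCP orientation; "contact_force": force on the tool from outside, world axes, zero at the start; "wrist_torque": the same for the moment, N m; "gripper_width": opening from 0.0 (shut) to 1.0 (fully open); "finger_force": force on a finger pad.
Only numpy, scipy, OpenCV 4.12 (cv2) and the standard library are available. Lean on these libraries where they do the work, as an engineer would, in place of code of your own. Each camera call takes 0.05 s, during which the arm holds its last target. There are 200 camera calls.

TASK

The microscope session is over: put every specimen dish from the warming plate back into the bench incubator, one to a chamber, right way up and fully down in the square well. Press all three chamber covers down, over an empty chamber too, until their catches snap and hold them fully shut, and turn the lamp's dimmer knob anticlockwise right to its end stop. Do not disturb the other things on the bench.

Things in the scene. Friction and masses are not known exactly. Their poses are not given: they have to be found in the camera images.
- incubator: Fixed white bench incubator, three chambers in a row along y. Origin: centre of its underside, below the middle well; front faces -x, z up. Flat deck at z = 70 mm, x -110 to +68, y +-190; behind it the housing (to x = 138) is 45 high. Before each chamber a grey catch housing with a spring roller: x -80 to -66, 62 mm wide, 20 mm above the deck. Each cover hinges about y at x = +60, z = 71 mm.
- dimmer (a joint): Black dimmer knob on lamp_box, vertical axis: rad, 0 = fully anticlockwise (from above) on its stop, lamp at minimum; grows clockwise to 4.7. A bar 42 mm long, 14 wide, 32 high stands across it, to grip from above; at 0 the bar lies along lamp_box x, white line towards -x. Friction 0.04 N m, stays where left.
- dimmer_grip (a point): Point on the dimmer's axis at the middle height of its raised bar, 82 mm above the bench: the bar's top lies 7 mm above it, the disc under the bar 23 mm below it. The point turns with the knob: its x axis runs along the bar, its z points up.
- lamp_box: Fixed white microscope-lamp control box 90 x 90 x 45 mm with the dimmer in the middle of its top; origin: centre of its underside, z up.
- plate: Fixed warming plate 210 (x) x 280 (y) mm; its black top, 10 mm above the bench, is ringed by an aluminium rim 5 mm wide and 5 mm higher. Origin: centre of its underside. The dishes start on it and slide easily.
- cover1 (a joint): Right-hand (-y) cover's angle, rad: 0 = shut on the deck, 1.57 = upright, 1.95 = fully back. Slate hood, hollow below: 115 mm from hinge to front, 100 wide, 34 high; a white tab reaches 14 mm beyond the front. Stiff hinge (0.17 N m): stays at any angle. Coming down it stops on its catch roller near 0.1; pressed at the front with 10 to 13 N it snaps past and is held shut at 0.
- cover1_press (a point): Place to press cover1: on the outside of its roof, 9 mm from the front edge, on the middle line; 106 mm from the hinge and 34 mm above it when shut. Moves with the cover.
- seat1 (a point): Centre of the floor of the well of cover1's chamber (incubator frame x = 0, y = -125, z = 62 mm): a square recess 70 x 70 mm, 8 mm deep in the deck, for one dish; the cover closes over it.
- cover2 (a joint): Middle cover's angle, rad: 0 = shut on the deck, 1.57 = upright, 1.95 = fully back. Slate hood, hollow below: 115 mm from hinge to front, 100 wide, 34 high; a white tab reaches 14 mm beyond the front. Stiff hinge (0.17 N m): stays at any angle. Coming down it stops on its catch roller near 0.1; pressed at the front with 10 to 13 N it snaps past and is held shut at 0.
- cover2_press (a point): Place to press cover2: on the outside of its roof, 9 mm from the front edge, on the middle line; 106 mm from the hinge and 34 mm above it when shut. Moves with the cover.
- seat2 (a point): Centre of the floor of the well of cover2's chamber (incubator frame x = 0, y = 0, z = 62 mm): a square recess 70 x 70 mm, 8 mm deep in the deck, for one dish; the cover closes over it.
- cover3 (a joint): Left-hand (+y) cover's angle, rad: 0 = shut on the deck, 1.57 = upright, 1.95 = fully back. Slate hood, hollow below: 115 mm from hinge to front, 100 wide, 34 high; a white tab reaches 14 mm beyond the front. Stiff hinge (0.17 N m): stays at any angle. Coming down it stops on its catch roller near 0.1; pressed at the front with 10 to 13 N it snaps past and is held shut at 0.
- cover3_press (a point): Place to press cover3: on the outside of its roof, 9 mm from the front edge, on the middle line; 106 mm from the hinge and 34 mm above it when shut. Moves with the cover.
- seat3 (a point): Centre of the floor of the well of cover3's chamber (incubator frame x = 0, y = 125, z = 62 mm): a square recess 70 x 70 mm, 8 mm deep in the deck, for one dish; the cover closes over it.
- dish1: Closed round specimen dish, 60 mm diameter, 20 mm high, 40 g, white lid with an orange ring on top; origin: centre of its underside, z up when right way up. Two or three of the three dishes are there.
- dish2: Closed round specimen dish, 60 mm diameter, 20 mm high, 40 g, white lid with an orange ring on top; origin: centre of its underside, z up when right way up. Two or three of the three dishes are there.
- dish3: Closed round specimen dish, 60 mm diameter, 20 mm high, 40 g, white lid with an orange ring on top; origin: centre of its underside, z up when right way up. Two or three of the three dishes are there.
- slide_mailer: Bystander: closed red slide mailer 30 x 84 x 22 mm; origin: centre of its underside.
- vial: Bystander: small amber jar, 32 mm diameter, 55 mm high, standing; origin: centre of its underside.
- gel_bottle: Bystander: white bottle, 64 mm diameter, 160 mm high, standing; origin: centre of its underside.
- tip_box: Bystander: blue pipette-tip box 85 x 120 x 65 mm; origin: centre of its underside.
- tube_rack: Bystander: green tube rack 75 x 150 x 85 mm with capped tubes; origin: centre of its underside.
- marker: Bystander: marker pen 135 mm long, 14 mm thick, lying along its x axis; origin: centre of its underside.
- calculator: Bystander: grey pocket calculator 130 x 75 x 17 mm; origin: centre of its underside.
Mind the look-alikes: they are no part of the job. What is shaped like the lamp_box but orange is not meant.

How it is judged:
By the outcome, as a careful person would: the job done as asked, in the order asked, and still so for the second after the job is handed in, with the robot touching nothing.
Of dish1, dish2, dish3 only 2 to 3 are there at a start; the rules pass over those that are not, and their reading is None.
At some moment in a run one of dish1, dish2, dish3 may be knocked a few centimetres aside while the robot is not near it.
It also fails if it takes over 208 s, if anything falls off the work surface, if the arm or the gripper's body presses on something with over 40 N, if the wrist force passes 120 N, or if a joint passes its speed limit or range.

## Working session

There is one attempt and no reset: what is moved stays moved. The work goes in short steps, Python scripts to look and compute and a tool call to move; the robot and the scene stay as the last step left them, time stands still between calls to the robot, and variables do not carry over. Pictures are saved under pics/ and viewed, at most 14 in all, crops included, and the job is handed in when it is done.

Besides the shell and the picture viewer there is one more tool, called after "Emit:" by a JSON object that holds its "method" and its "body". apply_moves: Moves the arm, as the interface text tells. Its arguments: {"type":"object","properties":{"moves":{"type":"array","items":{"type":"object","properties":{"tx":{"type":"number"},"ty":{"type":"number"},"tz":{"type":"number"},"wx":{"type":"number"},"wy":{"type":"number"},"wz":{"type":"number"}}}},"fingers":{"type":"number"},"force":{"type":"number"}},"required":["moves"]}

```bash
mkdir -p pics; ls; cat > h.py <<'E'
import numpy as np, cv2
from workcell import robot
def snap(n,f=None):
    s=robot.snapshot(n)
    if f: cv2.imwrite('pics/'+f,s['color'])
    return s
def ray(s,u,v):
    d=np.array([(u-s['cx'])/s['fx'],-(v-s['cy'])/s['fy'],-1.0]); T=np.array(s['world_from_camera'])
    return T[:3,3],T[:3,:3]@d
def onz(s,u,v,z):
    o,d=ray(s,u,v); return o+d*(z-o[2])/d[2]
def proj(s,p):
    T=np.linalg.inv(np.array(s['world_from_camera'])); c=T[:3,:3]@np.array(p)+T[:3,3]
    return s['cx']+s['fx']*c[0]/-c[2], s['cy']-s['fy']*c[1]/-c[2]
E
python3 - <<'E'
from h import *
for n in ('scene','top','wrist'):
    s=snap(n,n+'0.png'); print(n,{k:(v if k!='color' else 0) for k,v in s.items()})
print(robot.sense(), robot.grip_point_offset)
E
```

```text
pics
scene {'color': 0, 'fx': 412.1342195669576, 'fy': 412.1342195669576, 'cx': 324.314084980183, 'cy': 193.084652753587, 'world_from_camera': array([[-0.78769883, -0.44168121,  0.42947441,  1.28590527],
       [ 0.61605231, -0.56832659,  0.54542135,  0.88250512],
       [ 0.00317937,  0.69420646,  0.71976891,  1.24658304],
       [ 0.        ,  0.        ,  0.        ,  1.        ]])}
top {'color': 0, 'fx': 437.3910145010716, 'fy': 437.3910145010716, 'cx': 325.38001302899136, 'cy': 206.44125947362153, 'world_from_camera': array([[-0.01366338,  0.98719013, -0.15896214,  0.37675167],
       [-0.99986298, -0.0120032 ,  0.01139934,  0.01800292],
       [ 0.00934526,  0.15909611,  0.98721887,  1.45289293],
       [ 0.        ,  0.        ,  0.        ,  1.        ]])}
wrist {'color': 0, 'fx': 279.00913110677345, 'fy': 279.00913110677345, 'cx': 317.7529457123192, 'cy': 194.77000950312998, 'world_from_camera': array([[ 0.41492332, -0.87062217, -0.26430224,  0.20046305],
       [ 0.90985558,  0.39664359,  0.12180596,  0.62125837],
       [-0.00121318, -0.291017  ,  0.95671711,  0.371433  ],
       [ 0.        ,  0.        ,  0.        ,  1.        ]])}
{'t': 0.15, 'qpos': array([-1.24077962,  0.3836502 ,  0.04386193,  1.5992229 , -0.01786135,
        1.16119412, -0.04989585]), 'joint_velocities': array([-0.00132678, -0.00279318, -0.00116658, -0.00743759,  0.00050031,
       -0.00178447, -0.00054113]), 'tau': array([ 2.20782451e-03, -4.34056771e+01,  1.02703191e+00, -2.49979877e+01,
        1.07513607e-02,  7.25434205e-03,  5.89517597e-06]), 'position': array([0.26935834, 0.59066018, 0.19196976]), 'ee_rot': array([-0.66671507, -3.06972725,  0.00323743]), 'contact_force': array([0.49070485, 1.35731926, 0.17160528]), 'wrist_torque': array([ 0.0365017 ,  0.07059125, -0.06033216]), 'finger_force': 0.0, 'gripper_width': 0.9983235998050201} -0.0187
```

View pics/top0.png

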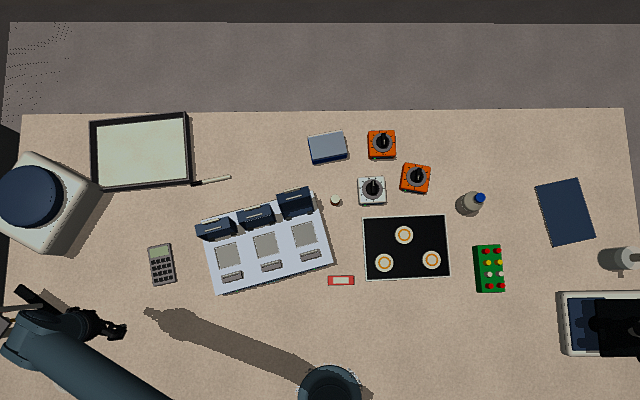

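View pics/scene0.png

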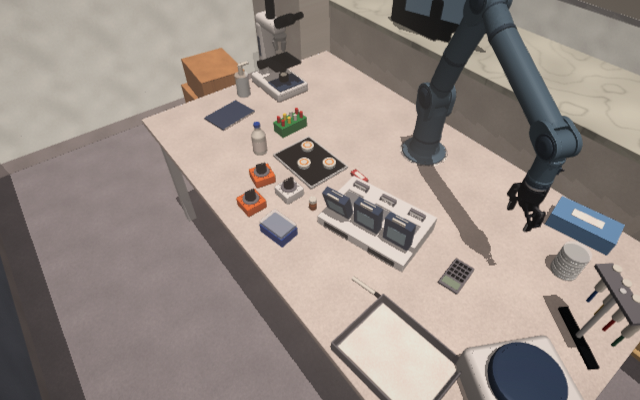

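The top view shows three dishes with their rings up on the black plate, at about (404,235), (384,263) and (431,260). The incubator is at about (265,245), turned slightly, with all three covers upright. The white lamp box is at (372,190), and its two look-alikes are orange.

```bash
cat >> h.py <<'E'
def dishes(s,z=0.03,roi=(340,200,470,290)):
    c=s['color'].astype(int); b,g,r=c[...,0],c[...,1],c[...,2]
    x0,y0,x1,y1=roi
    m=((r>90)&(r>b+10))|((r>150)&(g>150)&(b>130)); mm=np.zeros(m.shape,np.uint8); mm[y0:y1,x0:x1]=m[y0:y1,x0:x1]
    cs,_=cv2.findContours(mm,cv2.RETR_EXTERNAL,cv2.CHAIN_APPROX_NONE); out=[]
    for k in cs:
        if cv2.contourArea(k)>100:
            (u,v),R=cv2.minEnclosingCircle(k); out.append((u,v,R,cv2.contourArea(k),onz(s,u,v,z).round(4)))
    return out
E
python3 - <<'E'
from h import *
s=snap('top')
for d in dishes(s,roi=(368,222,445,275)): print(d)
im=s['color']
a=cv2.resize(im[175:305,185:345],None,fx=5,fy=4.6,interpolation=cv2.INTER_CUBIC); cv2.imwrite('pics/inc.png',a)
a=cv2.resize(im[165:215,345:400],None,fx=10,fy=10,interpolation=cv2.INTER_CUBIC); cv2.imwrite('pics/lamp.png',a)
E
```

```text
(383.84674072265625, 262.2989807128906, 9.147271156311035, 237.0, array([ 0.4207, -0.1849,  0.03  ]))
(431.1993713378906, 259.2300720214844, 9.226343154907227, 237.0, array([ 0.4285, -0.3389,  0.03  ]))
(403.85540771484375, 234.16867065429688, 9.222334861755371, 232.0, array([ 0.511 , -0.2536,  0.03  ]))
```

View pics/inc.png

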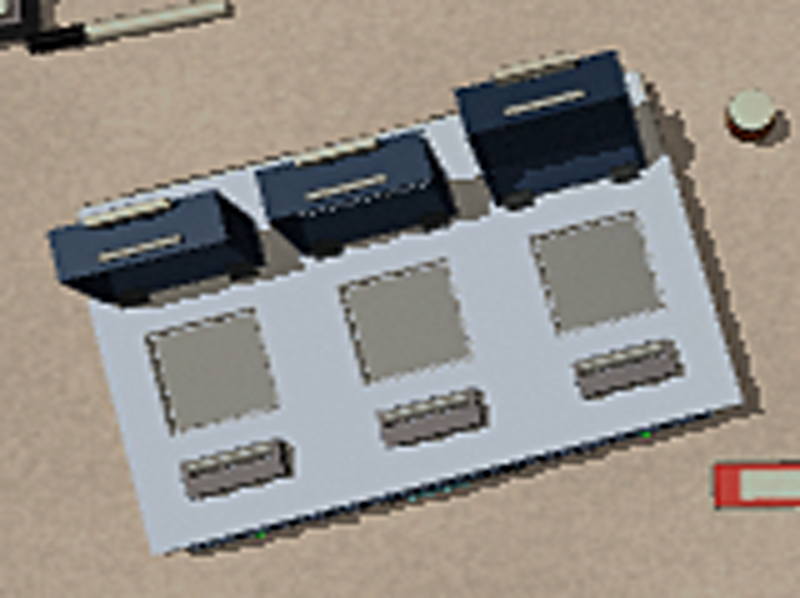

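View pics/lamp.png

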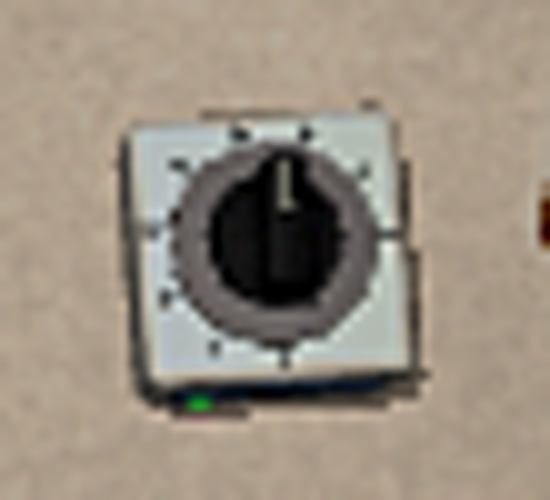

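The crops show the three well outlines. They also show the knob's white line towards the top (world +x), so it has about half a turn to go anticlockwise. Next I convert these to world coordinates.

```bash
python3 - <<'E'
from h import *
s=snap('top'); im=s['color']
P=lambda x,y:(185+(x+.5)/5-.5,175+(y+.5)/4.6-.5)
W={3:[(148,338),(257,310),(277,408),(172,432)],2:[(342,287),(448,262),(470,355),(366,382)],1:[(530,237),(635,212),(662,305),(556,332)]}
C={}
for k,q in W.items():
    p=np.array([onz(s,*P(*a),.07) for a in q]); C[k]=p.mean(0); print(k,C[k].round(4),np.linalg.norm(p-np.roll(p,1,0),axis=1).round(4))
d=C[3]-C[1]; print('len',np.linalg.norm(d),'yaw',np.degrees(np.arctan2(-d[0],d[1])))
f=[onz(s,*P(*a),.07) for a in [(153,553),(742,402)]]; d2=f[0]-f[1]; print(f,np.linalg.norm(d2),np.degrees(np.arctan2(-d2[0],d2[1])))
# well mask
hsv=cv2.cvtColor(im,cv2.COLOR_BGR2HSV)
print(im[255,227],im[245,268],im[230,300],im[262,245])
L=lambda x,y:(345+(x+.5)/10-.5,165+(y+.5)/10-.5)
top=[onz(s,*L(*a),.045) for a in [(133,128),(388,113),(412,365),(148,380)]]
t=np.array(top);print('lamp',t.mean(0).round(4),np.linalg.norm(t-np.roll(t,1,0),axis=1).round(4)); e=t[0]-t[1]; print('yaw',np.degrees(np.arctan2(-e[0],e[1])))
print('line',onz(s,*L(285,160),.089),onz(s,*L(287,205),.089))
# covers: front-top edges in crop -> rays at z for guess; project predicted press points
T=np.degrees
y=np.arctan2(-d[0],d[1]); R=np.array([[np.cos(y),-np.sin(y)],[np.sin(y),np.cos(y)]])
o=C[2][:2]
for k,off in((1,-.125),(2,0),(3,.125)):
  for th in(1.4,1.57,1.75,1.95):
    out=[]
    for a,n in((.115,.034),(.115,0)):
      x=.06-a*np.cos(th)+n*np.sin(th); z=.071+a*np.sin(th)+n*np.cos(th)
      q=o+R@[x,off]; u,v=proj(s,[*q,z]); out.append((round((u-185)*5),round((v-175)*4.6)))
    print(k,th,out)
for a in dishes(s,roi=(368,222,445,275)): print(a[4])
E
```

```text
3 [0.4474 0.312  0.07  ] [0.066  0.0705 0.0683 0.067 ]
2 [0.4802 0.1913 0.07  ] [0.067  0.0689 0.0656 0.0675]
1 [0.5131 0.0718 0.07  ] [0.0677 0.0689 0.0667 0.0693]
len 0.2490984041462028 yaw 15.297941695720397
[array([0.32656377, 0.34675871, 0.07      ]), array([ 0.42250858, -0.01946914,  0.07      ])] 0.3785871733606205 14.680490943265752
[128 135 137] [127 134 134] [123 128 128] [196 187 177]
lamp [ 0.6592 -0.1508  0.045 ] [0.0844 0.0845 0.0847 0.0866]
yaw 2.781466047489736
line [ 0.67822858 -0.15106534  0.089     ] [ 0.66355888 -0.15124842  0.089     ]
1 1.4 [(553, 139), (569, 191)]
1 1.57 [(545, 111), (560, 161)]
1 1.75 [(537, 83), (551, 131)]
1 1.95 [(529, 58), (542, 100)]
2 1.4 [(346, 193), (362, 245)]
2 1.57 [(339, 164), (353, 215)]
2 1.75 [(332, 136), (345, 185)]
2 1.95 [(327, 110), (337, 153)]
3 1.4 [(137, 247), (153, 299)]
3 1.57 [(130, 218), (144, 269)]
3 1.75 [(126, 189), (137, 239)]
3 1.95 [(123, 162), (130, 207)]
[ 0.4207 -0.1849  0.03  ]
[ 0.4285 -0.3389  0.03  ]
[ 0.5094 -0.2529  0.03  ]
```

Emit:
{"method": "apply_moves", "body": {"moves": [{"tz": 0.6}, {"tz": 0.6, "wz": 0.3}, {"tx": 0.2, "ty": -0.9, "wz": 0.3}, {"tx": 0.2, "ty": -0.9, "wz": 0.3}, {"tx": 0.2, "ty": -0.9, "wz": 0.3}, {"tx": 0.2, "ty": -0.9, "wz": 0.3}, {"tx": 0.2, "ty": -0.9, "wz": 0.3}, {"tx": 0.2, "ty": -0.9, "wz": 0.3}, {"tx": 0.2, "ty": -0.9, "wz": 0.3}, {"tx": 0.2, "ty": -0.9, "wz": 0.3}, {"tx": 0.2, "ty": -0.9, "wz": 0.3}, {"tx": 0.2, "ty": -0.9, "wz": 0.3}, {"tx": 0.2, "ty": -0.9, "wz": 0.3}, {"tx": 0.2, "ty": -0.9, "wz": 0.3}, {"tx": 0.2, "ty": -0.9, "wz": 0.3}, {"tx": 0.2, "ty": -0.9, "wz": 0.3}, {"ty": -0.9, "wz": 0.3}, {"ty": -0.2, "wz": 0.3}, {}, {}], "fingers": 1, "force": 40}}

```text
invalid input
```

```bash
cat >> h.py <<'E'
from scipy.spatial.transform import Rotation as Ro
def where():
    a=robot.sense(); y=Ro.from_rotvec(a['ee_rot']).as_matrix()
    print('t',round(a['t'],2),'p',a['position'].round(4),'yawdeg',np.degrees(np.arctan2(-y[0,1],y[1,1])).round(1),'z',y[:,2].round(3),'w',round(a['gripper_width'],3),'F',a['contact_force'].round(1),'ff',round(a['finger_force'],1),'q7',a['qpos'][6].round(2))
    return a
E
python3 - <<'E'
from h import *
where()
s=snap('wrist','w1.png')
for d in dishes(snap('top'),roi=(368,222,445,275)): print(d)
E
```

```text
t 0.25 p [0.2695 0.591  0.1924] yawdeg -24.5 z [-0.    -0.001 -1.   ] w 1.003 F [-0.2  0.6 -0.8] ff 0.0 q7 -0.05
(383.84674072265625, 262.2989807128906, 9.147271156311035, 237.0, array([ 0.4207, -0.1849,  0.03  ]))
(431.1993713378906, 259.2300720214844, 9.226343154907227, 237.0, array([ 0.4285, -0.3389,  0.03  ]))
(403.6666564941406, 234.6666717529297, 9.067752838134766, 231.5, array([ 0.5094, -0.2529,  0.03  ]))
```

View pics/w1.png

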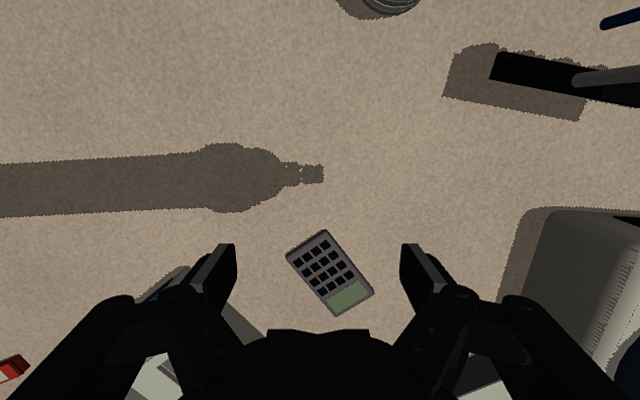

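The wrist view still shows the start pose because the call was refused. I'll retry without empty rows.

Emit:
{"method": "apply_moves", "body": {"moves": [{"tx": 0, "ty": 0, "tz": 0.6, "wx": 0, "wy": 0, "wz": 0}, {"tx": 0, "ty": 0, "tz": 0.6, "wx": 0, "wy": 0, "wz": 0.3}], "fingers": 1, "force": 40}}

```text
t: 0.55
position: [0.2692, 0.5903, 0.2521]
ee_rot: [-0.601, -3.083, 0.006]
contact_force: [1.1, 0.8, 0.3]
gripper_width: 0.995
finger_force: 0.0
```

Emit:
{"method": "apply_moves", "body": {"moves": [{"tx": 0.2, "ty": -0.9, "wz": 0.3}, {"tx": 0.2, "ty": -0.9, "wz": 0.3}, {"tx": 0.2, "ty": -0.9, "wz": 0.3}, {"tx": 0.2, "ty": -0.9, "wz": 0.3}, {"tx": 0.2, "ty": -0.9, "wz": 0.3}, {"tx": 0.2, "ty": -0.9, "wz": 0.3}, {"tx": 0.2, "ty": -0.9, "wz": 0.3}, {"tx": 0.2, "ty": -0.9, "wz": 0.3}, {"tx": 0.2, "ty": -0.9, "wz": 0.3}, {"tx": 0.2, "ty": -0.9, "wz": 0.3}, {"tx": 0.2, "ty": -0.9, "wz": 0.3}, {"tx": 0.2, "ty": -0.9, "wz": 0.3}, {"tx": 0.2, "ty": -0.9, "wz": 0.3}, {"tx": 0.2, "ty": -0.9, "wz": 0.3}, {"tx": 0.2, "ty": -0.9, "wz": 0.3}, {"tx": 0, "ty": -0.9, "wz": 0.2}, {"ty": -0.9, "wz": 0}, {"ty": -0.2}, {"tz": 0}, {"tz": 0}]}}

```text
invalid input
```

```bash
python3 - <<'E'
from h import *
where()
s=snap('wrist','w2.png')
for d in dishes(snap('top'),roi=(368,222,445,275)): print(d)
for p in ([.4207,-.1849,.03],[.4285,-.3389,.03],[.51,-.253,.03]): print(proj(s,p))
E
```

```text
t 0.55 p [0.2692 0.5903 0.2521] yawdeg -22.0 z [-0.001 -0.004 -1.   ] w 0.995 F [1.1 0.8 0.3] ff 0.0 q7 -0.01
(383.84674072265625, 262.2989807128906, 9.147271156311035, 237.0, array([ 0.4207, -0.1849,  0.03  ]))
(431.1993713378906, 259.2300720214844, 9.226343154907227, 237.0, array([ 0.4285, -0.3389,  0.03  ]))
(403.85540771484375, 234.16867065429688, 9.222334861755371, 232.0, array([ 0.511 , -0.2536,  0.03  ]))
(np.float64(-27.505811331702205), np.float64(386.9887644783795))
(np.float64(-86.02258382935543), np.float64(411.6401444310001))
(np.float64(-22.804137493428357), np.float64(427.39868625847))
```

View pics/w2.png

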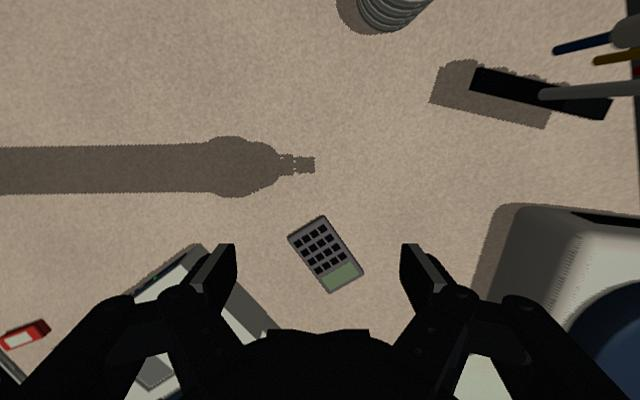

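The arm has not moved yet (same start view). Each row needs all six keys.

Emit:
{"method": "apply_moves", "body": {"moves": [{"tx": 0.2, "ty": -0.9, "tz": 0, "wx": 0, "wy": 0, "wz": 0.3}, {"tx": 0.2, "ty": -0.9, "tz": 0, "wx": 0, "wy": 0, "wz": 0.3}, {"tx": 0.2, "ty": -0.9, "tz": 0, "wx": 0, "wy": 0, "wz": 0.3}, {"tx": 0.2, "ty": -0.9, "tz": 0, "wx": 0, "wy": 0, "wz": 0.3}, {"tx": 0.2, "ty": -0.9, "tz": 0, "wx": 0, "wy": 0, "wz": 0.3}, {"tx": 0.2, "ty": -0.9, "tz": 0, "wx": 0, "wy": 0, "wz": 0.3}, {"tx": 0.2, "ty": -0.9, "tz": 0, "wx": 0, "wy": 0, "wz": 0.3}, {"tx": 0.2, "ty": -0.9, "tz": 0, "wx": 0, "wy": 0, "wz": 0.3}, {"tx": 0.2, "ty": -0.9, "tz": 0, "wx": 0, "wy": 0, "wz": 0.3}, {"tx": 0.2, "ty": -0.9, "tz": 0, "wx": 0, "wy": 0, "wz": 0.3}, {"tx": 0.2, "ty": -0.9, "tz": 0, "wx": 0, "wy": 0, "wz": 0.3}, {"tx": 0.2, "ty": -0.9, "tz": 0, "wx": 0, "wy": 0, "wz": 0.3}, {"tx": 0.2, "ty": -0.9, "tz": 0, "wx": 0, "wy": 0, "wz": 0.3}, {"tx": 0.2, "ty": -0.9, "tz": 0, "wx": 0, "wy": 0, "wz": 0.3}, {"tx": 0.2, "ty": -0.9, "tz": 0, "wx": 0, "wy": 0, "wz": 0.3}, {"tx": 0, "ty": -0.9, "tz": 0, "wx": 0, "wy": 0, "wz": 0.1}, {"tx": 0, "ty": -0.9, "tz": 0, "wx": 0, "wy": 0, "wz": 0}, {"tx": 0, "ty": -0.2, "tz": 0, "wx": 0, "wy": 0, "wz": 0}, {"tx": 0, "ty": 0, "tz": 0, "wx": 0, "wy": 0, "wz": 0}]}}

```text
t: 2.55
position: [0.419, -0.1856, 0.2529]
ee_rot: [-0.393, 3.117, 0.0]
contact_force: [0.7, -0.6, -0.0]
gripper_width: 0.999
finger_force: 0.0
```

```bash
python3 - <<'E'
from h import *
where()
s=snap('wrist','w2.png')
for d in dishes(snap('top'),roi=(368,222,445,275)): print(d)
for p in ([.4207,-.1849,.03],[.4285,-.3389,.03],[.51,-.253,.03]): print(proj(s,p))
E
```

```text
t 2.55 p [ 0.419  -0.1856  0.2529] yawdeg 14.4 z [-0.  0. -1.] w 0.999 F [ 0.7 -0.6 -0. ] ff 0.0 q7 2.05
(403.1153869628906, 234.26922607421875, 8.758016586303711, 129.5, array([ 0.5107, -0.2511,  0.03  ]))
(np.float64(317.67934274250945), np.float64(165.19699165775162))
(np.float64(211.88215298077716), np.float64(144.05069788070222))
(np.float64(260.2239126553019), np.float64(210.04298373923862))
```

View w2.

View pics/w2.png

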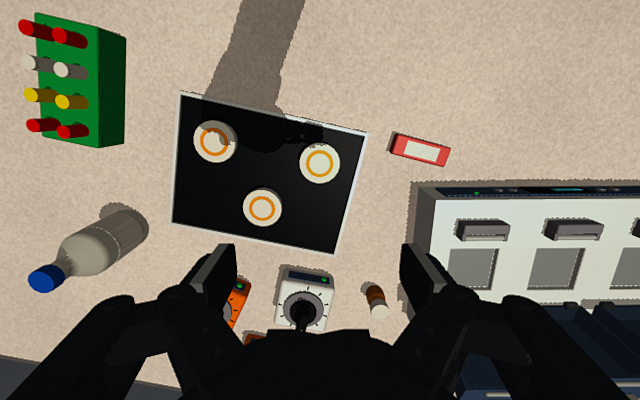

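The wrist view shows the dishes at (319,163), (214,142) and (262,208), matching the top-view estimates to about 2 mm. I'll descend on dish1.

Emit:
{"method": "apply_moves", "body": {"moves": [{"tx": 0, "ty": 0, "tz": -0.6, "wx": 0, "wy": 0, "wz": 0}, {"tx": 0, "ty": 0, "tz": -0.6, "wx": 0, "wy": 0, "wz": 0}, {"tx": 0, "ty": 0, "tz": -0.6, "wx": 0, "wy": 0, "wz": 0}, {"tx": 0, "ty": 0, "tz": -0.6, "wx": 0, "wy": 0, "wz": 0}, {"tx": 0, "ty": 0, "tz": -0.6, "wx": 0, "wy": 0, "wz": 0}, {"tx": 0, "ty": 0, "tz": -0.6, "wx": 0, "wy": 0, "wz": 0}, {"tx": 0, "ty": 0, "tz": -0.5, "wx": 0, "wy": 0, "wz": 0}, {"tx": 0, "ty": 0, "tz": -0.4, "wx": 0, "wy": 0, "wz": 0}, {"tx": 0, "ty": 0, "tz": -0.28, "wx": 0, "wy": 0, "wz": 0}, {"tx": 0, "ty": 0, "tz": 0, "wx": 0, "wy": 0, "wz": 0}, {"tx": 0, "ty": 0, "tz": 0, "wx": 0, "wy": 0, "wz": 0}]}}

```text
t: 3.75
position: [0.4197, -0.1817, 0.0137]
ee_rot: [0.406, -3.114, -0.002]
contact_force: [0.2, 0.5, 0.0]
gripper_width: 0.997
finger_force: 0.0
```

Emit:
{"method": "apply_moves", "body": {"moves": [{"tx": 0, "ty": 0, "tz": 0, "wx": 0, "wy": 0, "wz": 0}, {"tx": 0, "ty": 0, "tz": 0, "wx": 0, "wy": 0, "wz": 0}, {"tx": 0, "ty": 0, "tz": 0, "wx": 0, "wy": 0, "wz": 0}, {"tx": 0, "ty": 0, "tz": 0, "wx": 0, "wy": 0, "wz": 0}, {"tx": 0, "ty": 0, "tz": 0, "wx": 0, "wy": 0, "wz": 0}, {"tx": 0, "ty": 0, "tz": 0, "wx": 0, "wy": 0, "wz": 0}, {"tx": 0, "ty": 0, "tz": 0, "wx": 0, "wy": 0, "wz": 0}, {"tx": 0, "ty": 0, "tz": 0, "wx": 0, "wy": 0, "wz": 0}], "fingers": -1, "force": 30}}

```text
t: 4.55
position: [0.4196, -0.1836, 0.014]
ee_rot: [0.401, -3.116, 0.0]
contact_force: [0.9, 0.6, -0.1]
gripper_width: 0.001
finger_force: 0.0
```

```bash
python3 - <<'E'
from h import *
where()
s=snap('wrist','w3.png')
E
```

```text
t 4.55 p [ 0.4196 -0.1836  0.014 ] yawdeg 14.7 z [-0. -0. -1.] w 0.001 F [ 0.9  0.6 -0.1] ff 0.0 q7 2.57
```

View pics/w3.png

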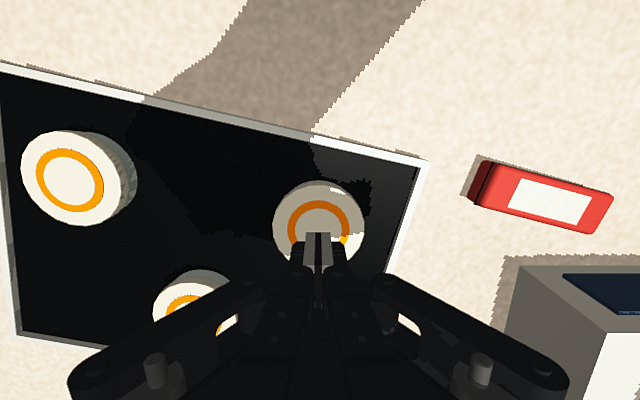

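The fingers are fully shut (318,245) and the dish is beside them at (319,219), so the grasp missed. I'll measure where the dish went.

```bash
cat >> h.py <<'E'
def rings(s,z=0.03,amin=30):
    h=cv2.cvtColor(s['color'],cv2.COLOR_BGR2HSV); m=cv2.inRange(h,(8,140,90),(25,255,255))
    cs,_=cv2.findContours(m,cv2.RETR_EXTERNAL,cv2.CHAIN_APPROX_NONE)
    for k in cs:
        if cv2.contourArea(k)>amin and len(k)>8:
            (u,v),ax,_=cv2.fitEllipse(k); print('ring',round(u,1),round(v,1),np.round(ax,1),onz(s,u,v,z).round(4))
E
python3 - <<'E'
from h import *
s=snap('wrist'); rings(s); a=where(); print(proj(s,a['position']),proj(s,[.4207,-.1849,.03]))
t=snap('top'); rings(t,amin=5)
E
```

```text
ring 180.3 303.5 [11.5 34.2] [ 0.4953 -0.2625  0.03  ]
ring 317.8 228.5 [52.  57.3] [ 0.4163 -0.1844  0.03  ]
ring 69.4 179.9 [56. 73.] [ 0.4234 -0.3373  0.03  ]
t 4.65 p [ 0.4196 -0.1836  0.014 ] yawdeg 14.7 z [-0. -0. -1.] w 0.003 F [-0.  -0.5  0.1] ff 0.0 q7 2.57
(np.float64(317.6444597068864), np.float64(223.6060230388757)) (np.float64(315.2466141808736), np.float64(234.39203049899683))
ring 431.4 259.4 [10.9 11.1] [ 0.4279 -0.3396  0.03  ]
ring 403.7 234.6 [10.9 11.4] [ 0.5097 -0.253   0.03  ]
ring 415.4 176.9 [29.5 30.8] [ 0.7022 -0.3002  0.03  ]
ring 381.8 142.7 [27.  28.1] [ 0.8218 -0.1921  0.03  ]
```

Emit:
{"method": "apply_moves", "body": {"moves": [{"tx": 0, "ty": 0, "tz": 0.3, "wx": 0, "wy": 0, "wz": 0}, {"tx": 0, "ty": 0, "tz": 0.5, "wx": 0, "wy": 0, "wz": 0}, {"tx": 0, "ty": 0, "tz": 0.6, "wx": 0, "wy": 0, "wz": 0}, {"tx": 0, "ty": 0, "tz": 0, "wx": 0, "wy": 0, "wz": 0}], "fingers": 1}}

```text
t: 5.1
position: [0.4229, -0.1848, 0.0871]
ee_rot: [-0.4, 3.109, -0.002]
contact_force: [1.0, 0.3, 0.8]
gripper_width: 0.679
finger_force: 0.0
```

```bash
python3 - <<'E'
from h import *
a=where(); s=snap('wrist','w4.png'); rings(s); print(proj(s,a['position']))
M=np.array(s['world_from_camera']); Rt=Ro.from_rotvec(a['ee_rot']).as_matrix(); print('cam in tool',Rt.T@(M[:3,3]-a['position']))
t=snap('top','t4.png'); rings(t,amin=5); print(proj(t,a['position']))
sc=snap('scene'); cv2.imwrite('pics/sc4.png',cv2.resize(sc['color'][90:250,230:430],None,fx=3.5,fy=3.5,interpolation=cv2.INTER_CUBIC)); print(proj(sc,a['position']))
E
```

```text
t 5.1 p [ 0.4229 -0.1848  0.0871] yawdeg 14.7 z [ 0.007 -0.001 -1.   ] w 0.679 F [1.  0.3 0.8] ff 0.0 q7 2.42
ring 179.8 382.7 [21.9 34. ] [ 0.6734 -0.2796  0.03  ]
ring 200.8 360.6 [18.  29.2] [ 0.6354 -0.2609  0.03  ]
ring 226.3 259.6 [31.3 34.7] [ 0.5048 -0.2538  0.03  ]
ring 320.3 191.9 [42.1 43.8] [ 0.4167 -0.1841  0.03  ]
ring 144.1 155.7 [41.4 50. ] [ 0.4236 -0.3373  0.03  ]
(np.float64(317.6665785885051), np.float64(223.63446267882296))
cam in tool [ 7.57495451e-02 -1.09117873e-04 -1.79656285e-01]
ring 431.8 259.3 [10.1 11.2] [ 0.4283 -0.3407  0.03  ]
ring 403.7 233.4 [ 8.8 10.9] [ 0.5136 -0.2533  0.03  ]
ring 415.4 176.9 [29.5 30.8] [ 0.7022 -0.3002  0.03  ]
ring 381.8 142.7 [27. 28.] [ 0.8218 -0.1921  0.03  ]
(np.float64(386.368404390858), np.float64(260.9813733396237))
(np.float64(328.609432758083), np.float64(150.92785838849426))
```

View pics/sc4.png

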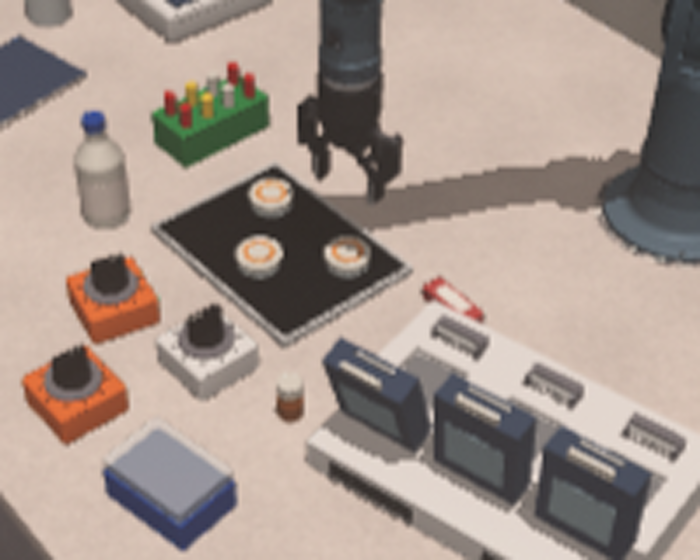

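The scene crop shows the three dishes still upright on the plate. The open fingertips sit higher than the reported TCP implies, and the shut fingers were just above the lid. I'll probe the bare plate with the fingers shut to find the true tip height.

Emit:
{"method": "apply_moves", "body": {"moves": [{"tx": 0, "ty": -0.8, "tz": 0, "wx": 0, "wy": 0, "wz": 0}, {"tx": 0, "ty": -0.75, "tz": 0, "wx": 0, "wy": 0, "wz": 0}, {"tx": 0, "ty": 0, "tz": -0.3, "wx": 0, "wy": 0, "wz": 0}, {"tx": 0, "ty": 0, "tz": -0.4, "wx": 0, "wy": 0, "wz": 0}, {"tx": 0, "ty": 0, "tz": -0.4, "wx": 0, "wy": 0, "wz": 0}, {"tx": 0, "ty": 0, "tz": -0.3, "wx": 0, "wy": 0, "wz": 0}, {"tx": 0, "ty": 0, "tz": 0, "wx": 0, "wy": 0, "wz": 0}, {"tx": 0, "ty": 0, "tz": 0, "wx": 0, "wy": 0, "wz": 0}], "fingers": -1}}

```text
t: 6.05
position: [0.4184, -0.2609, 0.0131]
ee_rot: [0.401, -3.113, -0.001]
contact_force: [-0.4, 0.1, 0.6]
gripper_width: -0.006
finger_force: 0.0
```

Emit:
{"method": "apply_moves", "body": {"moves": [{"tx": 0, "ty": 0, "tz": -0.06, "wx": 0, "wy": 0, "wz": 0}, {"tx": 0, "ty": 0, "tz": 0, "wx": 0, "wy": 0, "wz": 0}]}}

```text
t: 6.25
position: [0.42, -0.2612, 0.0114]
ee_rot: [-0.402, 3.115, -0.0]
contact_force: [-0.1, 0.4, -0.4]
gripper_width: -0.001
finger_force: 0.0
```

Emit:
{"method": "apply_moves", "body": {"moves": [{"tx": 0, "ty": 0, "tz": -0.06, "wx": 0, "wy": 0, "wz": 0}, {"tx": 0, "ty": 0, "tz": 0, "wx": 0, "wy": 0, "wz": 0}]}}

```text
t: 6.45
position: [0.4198, -0.2609, 0.0082]
ee_rot: [-0.402, 3.115, 0.0]
contact_force: [-0.0, -0.3, 0.9]
gripper_width: 0.001
finger_force: 0.0
```

Emit:
{"method": "apply_moves", "body": {"moves": [{"tx": 0, "ty": 0, "tz": -0.06, "wx": 0, "wy": 0, "wz": 0}, {"tx": 0, "ty": 0, "tz": 0, "wx": 0, "wy": 0, "wz": 0}]}}

```text
t: 6.65
position: [0.4195, -0.2608, 0.0048]
ee_rot: [0.402, -3.115, -0.001]
contact_force: [-0.4, 0.2, -0.5]
gripper_width: -0.004
finger_force: 0.0
```

Emit:
{"method": "apply_moves", "body": {"moves": [{"tx": 0, "ty": 0, "tz": -0.06, "wx": 0, "wy": 0, "wz": 0}, {"tx": 0, "ty": 0, "tz": 0, "wx": 0, "wy": 0, "wz": 0}]}}

```text
t: 6.85
position: [0.4194, -0.2609, 0.0017]
ee_rot: [0.402, -3.115, -0.0]
contact_force: [0.2, -0.0, -0.1]
gripper_width: -0.002
finger_force: 0.0
```

Emit:
{"method": "apply_moves", "body": {"moves": [{"tx": 0, "ty": 0, "tz": -0.06, "wx": 0, "wy": 0, "wz": 0}, {"tx": 0, "ty": 0, "tz": 0, "wx": 0, "wy": 0, "wz": 0}]}}

```text
t: 7.05
position: [0.4194, -0.2609, -0.0013]
ee_rot: [0.402, -3.115, -0.001]
contact_force: [-0.2, -0.2, -0.2]
gripper_width: 0.001
finger_force: 0.0
```

Emit:
{"method": "apply_moves", "body": {"moves": [{"tx": 0, "ty": 0, "tz": -0.06, "wx": 0, "wy": 0, "wz": 0}, {"tx": 0, "ty": 0, "tz": 0, "wx": 0, "wy": 0, "wz": 0}]}}

```text
t: 7.25
position: [0.4194, -0.2609, -0.0043]
ee_rot: [0.402, -3.115, -0.0]
contact_force: [0.2, -0.3, 0.1]
gripper_width: 0.004
finger_force: 0.0
```

Emit:
{"method": "apply_moves", "body": {"moves": [{"tx": 0, "ty": 0, "tz": -0.06, "wx": 0, "wy": 0, "wz": 0}, {"tx": 0, "ty": 0, "tz": 0, "wx": 0, "wy": 0, "wz": 0}]}}

```text
t: 7.45
position: [0.4194, -0.2609, -0.0073]
ee_rot: [0.401, -3.115, -0.001]
contact_force: [-0.2, -0.2, -0.2]
gripper_width: 0.003
finger_force: 0.0
```

```bash
python3 - <<'E'
from h import *
a=where(); s=snap('wrist','w5.png'); print(proj(s,a['position']))
for z in (.01,.02,.03,.04,.05): print(z,proj(s,[.4194,-.2609,z]))
sc=snap('scene'); cv2.imwrite('pics/sc5.png',cv2.resize(sc['color'][120:190,260:380],None,fx=6.5,fy=6.5,interpolation=cv2.INTER_CUBIC))
for z in (0,.01,.02,.03,.04,.05):
  u,v=proj(sc,[.4194,-.2609,z]); print((u-260)*6.5,(v-120)*6.5)
E
```

```text
t 7.45 p [ 0.4194 -0.2609 -0.0073] yawdeg 14.7 z [-0.001  0.    -1.   ] w 0.003 F [-0.2 -0.2 -0.2] ff 0.0 q7 2.78
(np.float64(317.63352449797395), np.float64(223.5647311088098))
0.01 (np.float64(317.65015111922116), np.float64(234.20498905575855))
0.02 (np.float64(317.66811908549374), np.float64(241.2930771703183))
0.03 (np.float64(317.6882590225813), np.float64(249.23797458008292))
0.04 (np.float64(317.7109900866175), np.float64(258.2050319744638))
0.05 (np.float64(317.73684670281114), np.float64(268.4050719313126))
381.5094089324764 238.4973557212425
381.4151398153025 227.73312849067725
381.3201483443635 216.88641846718508
381.22442618498087 205.9562739460032
381.1279648737587 194.94172852453158
381.03075581608823 183.84180081749832
```

View pics/sc5.png

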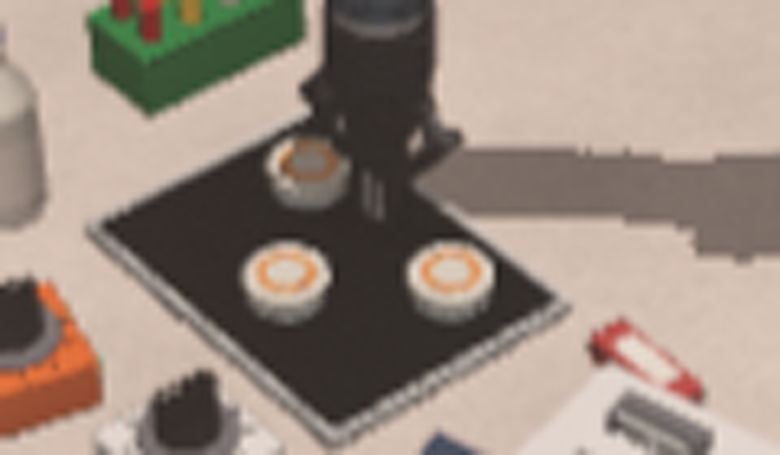

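Emit:
{"method": "apply_moves", "body": {"moves": [{"tx": 0, "ty": 0, "tz": -0.06, "wx": 0, "wy": 0, "wz": -0.5}, {"tx": 0, "ty": 0, "tz": 0, "wx": 0, "wy": 0, "wz": -0.5}]}}

```text
t: 7.75
position: [0.4196, -0.2609, -0.01]
ee_rot: [0.179, -3.136, -0.001]
contact_force: [-0.2, -0.6, -0.7]
gripper_width: -0.001
finger_force: 0.0
```

Emit:
{"method": "apply_moves", "body": {"moves": [{"tx": 0, "ty": 0, "tz": -0.06, "wx": 0, "wy": 0, "wz": -0.5}, {"tx": 0, "ty": 0, "tz": 0, "wx": 0, "wy": 0, "wz": -0.5}]}}

```text
t: 7.95
position: [0.4195, -0.2609, -0.0131]
ee_rot: [-0.04, -3.141, -0.0]
contact_force: [-0.4, 0.1, -0.5]
gripper_width: -0.001
finger_force: 0.0
```

Emit:
{"method": "apply_moves", "body": {"moves": [{"tx": 0, "ty": 0, "tz": -0.04, "wx": 0, "wy": 0, "wz": 0}, {"tx": 0, "ty": 0, "tz": 0, "wx": 0, "wy": 0, "wz": 0}]}}

```text
t: 8.15
position: [0.4196, -0.2609, -0.0151]
ee_rot: [-0.033, -3.141, 0.0]
contact_force: [-0.2, -0.3, 0.8]
gripper_width: -0.002
finger_force: 0.0
```

Emit:
{"method": "apply_moves", "body": {"moves": [{"tx": 0, "ty": 0, "tz": -0.04, "wx": 0, "wy": 0, "wz": 0}, {"tx": 0, "ty": 0, "tz": 0, "wx": 0, "wy": 0, "wz": 0}]}}

```text
t: 8.35
position: [0.4195, -0.2609, -0.0171]
ee_rot: [-0.035, -3.141, -0.0]
contact_force: [-0.7, -0.8, -0.1]
gripper_width: 0.003
finger_force: 0.0
```

Emit:
{"method": "apply_moves", "body": {"moves": [{"tx": 0, "ty": 0, "tz": -0.04, "wx": 0, "wy": 0, "wz": 0}, {"tx": 0, "ty": 0, "tz": 0, "wx": 0, "wy": 0, "wz": 0}]}}

```text
t: 8.55
position: [0.4195, -0.2609, -0.0191]
ee_rot: [-0.036, -3.141, -0.0]
contact_force: [-0.2, 0.1, 1.3]
gripper_width: 0.002
finger_force: 0.0
```

Emit:
{"method": "apply_moves", "body": {"moves": [{"tx": 0, "ty": 0, "tz": -0.04, "wx": 0, "wy": 0, "wz": 0}, {"tx": 0, "ty": 0, "tz": 0, "wx": 0, "wy": 0, "wz": 0}]}}

```text
t: 8.75
position: [0.4195, -0.261, -0.0211]
ee_rot: [-0.036, -3.141, -0.0]
contact_force: [0.1, 0.4, -0.3]
gripper_width: 0.0
finger_force: 0.0
```

Emit:
{"method": "apply_moves", "body": {"moves": [{"tx": 0, "ty": 0, "tz": -0.04, "wx": 0, "wy": 0, "wz": 0}, {"tx": 0, "ty": 0, "tz": 0, "wx": 0, "wy": 0, "wz": 0}]}}

```text
t: 8.95
position: [0.4195, -0.2609, -0.0231]
ee_rot: [-0.036, -3.141, -0.0]
contact_force: [0.1, 0.1, 0.4]
gripper_width: 0.001
finger_force: 0.0
```

```bash
python3 - <<'E'
from h import *
a=where(); print(a['wrist_torque'],a['tau'].round(2))
t=snap('top'); s=snap('wrist')
cv2.imwrite('pics/mix5.png',np.hstack([cv2.resize(t['color'][215:285,345:425],(400,350),interpolation=cv2.INTER_CUBIC),cv2.resize(s['color'][150:330,215:415],(389,350),interpolation=cv2.INTER_CUBIC)]))
for z in (0,.01,.02,.03,.05):
  p=[*a['position'][:2],z]; u,v=proj(t,p); w=proj(s,p); print(z,(u-345)*5,(v-215)*5,(w[0]-215)*1.945+400,(w[1]-150)*1.945)
E
```

```text
t 8.95 p [ 0.4195 -0.2609 -0.0231] yawdeg -1.3 z [-0.  0. -1.] w 0.001 F [0.1 0.1 0.4] ff 0.0 q7 2.57
[-0.00165468 -0.02287476  0.03600646] [ 3.000e-02 -3.086e+01  9.440e+00 -1.425e+01 -0.000e+00 -2.000e-02
  1.000e-02]
0 302.76611252092323 238.25843840240282 601.12780119364 171.42788315471887
0.01 305.6674863953617 237.76711892183386 601.2451184623715 186.13700297665443
0.02 308.6090734777355 237.2689897251479 601.3771380225593 202.68948114668362
0.03 311.5917156382744 236.7639082497996 601.5268083828196 221.4549986759091
0.05 317.68365183582944 235.73229803416666 601.8954460407997 267.67441326630313
```

View pics/mix5.png

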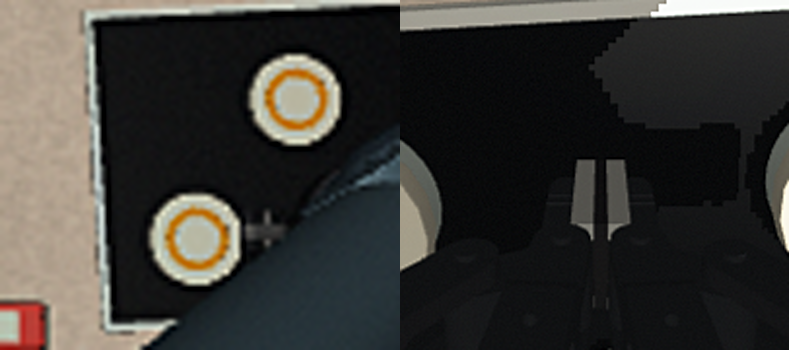

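The top crop shows dish1 and dish3 clear of the fingers. The wrist crop shows the tips (600,160) still above the plate, so the real tips are some 30 mm behind the reported TCP. I'll keep probing.

Emit:
{"method": "apply_moves", "body": {"moves": [{"tx": 0, "ty": 0, "tz": -0.04, "wx": 0, "wy": 0, "wz": 0}, {"tx": 0, "ty": 0, "tz": 0, "wx": 0, "wy": 0, "wz": 0}]}}

```text
t: 9.25
position: [0.4195, -0.2609, -0.0251]
ee_rot: [-0.036, -3.141, -0.0]
contact_force: [-1.3, -0.1, 0.3]
gripper_width: -0.003
finger_force: 0.0
```

Emit:
{"method": "apply_moves", "body": {"moves": [{"tx": 0, "ty": 0, "tz": -0.04, "wx": 0, "wy": 0, "wz": 0}, {"tx": 0, "ty": 0, "tz": 0, "wx": 0, "wy": 0, "wz": 0}]}}

```text
t: 9.45
position: [0.4195, -0.2609, -0.0272]
ee_rot: [-0.036, -3.141, -0.0]
contact_force: [0.2, 0.1, 0.4]
gripper_width: -0.003
finger_force: 0.0
```

Emit:
{"method": "apply_moves", "body": {"moves": [{"tx": 0, "ty": 0, "tz": -0.04, "wx": 0, "wy": 0, "wz": 0}, {"tx": 0, "ty": 0, "tz": 0, "wx": 0, "wy": 0, "wz": 0}]}}

```text
t: 9.65
position: [0.4198, -0.2611, -0.0281]
ee_rot: [0.036, 3.141, 0.002]
contact_force: [-2.0, 2.8, 8.4]
gripper_width: 0.001
finger_force: 4.7
```

Emit:
{"method": "apply_moves", "body": {"moves": [{"tx": 0, "ty": 0, "tz": -0.04, "wx": 0, "wy": 0, "wz": 0}, {"tx": 0, "ty": 0, "tz": 0, "wx": 0, "wy": 0, "wz": 0}]}}

```text
t: 9.85
position: [0.4198, -0.2611, -0.0282]
ee_rot: [0.038, 3.141, 0.007]
contact_force: [-6.4, 5.6, 29.7]
gripper_width: 0.001
finger_force: 14.2
```

Contact came at TCP z = -0.028 with the plate at 0.010, so the shut tips are about 38 mm behind the reported TCP. I'll rise, return over dish1 and grasp at TCP z ≈ -0.026.

Emit:
{"method": "apply_moves", "body": {"moves": [{"tx": 0, "ty": 0, "tz": 0.4, "wx": 0, "wy": 0, "wz": 0}, {"tx": 0, "ty": 0, "tz": 0.7, "wx": 0, "wy": 0, "wz": 0}, {"tx": 0, "ty": 0, "tz": 0.7, "wx": 0, "wy": 0, "wz": 0}, {"tx": 0, "ty": 0.8, "tz": 0, "wx": 0, "wy": 0, "wz": 0}, {"tx": 0, "ty": 0.7, "tz": 0, "wx": 0, "wy": 0, "wz": 0}, {"tx": 0, "ty": 0, "tz": 0, "wx": 0, "wy": 0, "wz": 0}, {"tx": 0, "ty": 0, "tz": 0, "wx": 0, "wy": 0, "wz": 0}, {"tx": 0, "ty": 0, "tz": 0, "wx": 0, "wy": 0, "wz": 0}], "fingers": 1}}

```text
t: 10.65
position: [0.4196, -0.1871, 0.0592]
ee_rot: [0.038, 3.141, -0.001]
contact_force: [-0.9, -1.0, -0.3]
gripper_width: 1.001
finger_force: 0.0
```

```bash
python3 - <<'E'
from h import *
where(); s=snap('wrist'); rings(s)
t=snap('top'); rings(t,amin=5)
E
```

```text
t 10.65 p [ 0.4196 -0.1871  0.0592] yawdeg -1.4 z [ 0.    -0.001 -1.   ] w 1.001 F [-0.9 -1.  -0.3] ff 0.0 q7 2.26
ring 477.3 389.6 [18.5 30.8] [ 0.6139 -0.0334  0.03  ]
ring 247.7 302.4 [36.8 43.1] [ 0.5058 -0.2517  0.03  ]
ring 131.4 218.2 [42. 52.] [ 0.4237 -0.3372  0.03  ]
ring 322.0 205.7 [46.4 49.2] [ 0.4167 -0.184   0.03  ]
ring 431.4 259.2 [10.7 11.5] [ 0.4286 -0.3396  0.03  ]
ring 403.9 234.1 [10.2 11.3] [ 0.5112 -0.2536  0.03  ]
ring 415.4 176.9 [29.5 30.8] [ 0.7022 -0.3002  0.03  ]
ring 381.8 142.7 [26.9 28.1] [ 0.8217 -0.1921  0.03  ]
```

Emit:
{"method": "apply_moves", "body": {"moves": [{"tx": -0.04, "ty": 0.06, "tz": -0.4, "wx": 0, "wy": 0, "wz": 0}, {"tx": 0, "ty": 0, "tz": -0.5, "wx": 0, "wy": 0, "wz": 0}, {"tx": 0, "ty": 0, "tz": -0.4, "wx": 0, "wy": 0, "wz": 0}, {"tx": 0, "ty": 0, "tz": -0.3, "wx": 0, "wy": 0, "wz": 0}, {"tx": 0, "ty": 0, "tz": -0.1, "wx": 0, "wy": 0, "wz": 0}, {"tx": 0, "ty": 0, "tz": 0, "wx": 0, "wy": 0, "wz": 0}, {"tx": 0, "ty": 0, "tz": 0, "wx": 0, "wy": 0, "wz": 0}]}}

```text
t: 11.45
position: [0.4181, -0.1841, -0.0254]
ee_rot: [0.038, 3.14, -0.001]
contact_force: [0.6, -0.0, 0.3]
gripper_width: 1.0
finger_force: 0.0
```

Emit:
{"method": "apply_moves", "body": {"moves": [{"tx": 0, "ty": 0, "tz": 0, "wx": 0, "wy": 0, "wz": 0}, {"tx": 0, "ty": 0, "tz": 0, "wx": 0, "wy": 0, "wz": 0}, {"tx": 0, "ty": 0, "tz": 0, "wx": 0, "wy": 0, "wz": 0}, {"tx": 0, "ty": 0, "tz": 0, "wx": 0, "wy": 0, "wz": 0}, {"tx": 0, "ty": 0, "tz": 0, "wx": 0, "wy": 0, "wz": 0}, {"tx": 0, "ty": 0, "tz": 0, "wx": 0, "wy": 0, "wz": 0}], "fingers": -1, "force": 25}}

```text
t: 12.05
position: [0.4185, -0.1833, -0.025]
ee_rot: [0.036, 3.14, 0.0]
contact_force: [-1.0, 0.1, 6.2]
gripper_width: 0.69
finger_force: 26.1
```

Emit:
{"method": "apply_moves", "body": {"moves": [{"tx": 0, "ty": 0, "tz": 0.2, "wx": 0, "wy": 0, "wz": 0}, {"tx": 0, "ty": 0, "tz": 0.6, "wx": 0, "wy": 0, "wz": 0}, {"tx": 0, "ty": 0, "tz": 0.8, "wx": 0, "wy": 0, "wz": 0}, {"tx": 0, "ty": 0, "tz": 0.8, "wx": 0, "wy": 0, "wz": 0}, {"tx": 0, "ty": 0, "tz": 0.8, "wx": 0, "wy": 0, "wz": 0}, {"tx": 0, "ty": 0, "tz": 0, "wx": 0, "wy": 0, "wz": 0}, {"tx": 0, "ty": 0, "tz": 0, "wx": 0, "wy": 0, "wz": 0}]}}

```text
t: 12.75
position: [0.4186, -0.1821, 0.1348]
ee_rot: [0.034, 3.139, 0.004]
contact_force: [-0.1, -0.1, -0.7]
gripper_width: 0.687
finger_force: 27.4
```

```bash
python3 - <<'E'
from h import *
a=where(); s=snap('wrist')
t=snap('top'); sc=snap('scene')
rings(s,amin=30); print(proj(t,a['position']),proj(sc,a['position']))
A=cv2.resize(s['color'][130:330,200:440],(420,350),interpolation=cv2.INTER_CUBIC)
B=cv2.resize(sc['color'][100:180,290:376],(376,350),interpolation=cv2.INTER_CUBIC)
cv2.imwrite('pics/mix6.png',np.hstack([A,B]))
E
```

```text
t 12.75 p [ 0.4186 -0.1821  0.1348] yawdeg -1.2 z [ 0.003  0.002 -1.   ] w 0.687 F [-0.1 -0.1 -0.7] ff 27.4 q7 2.07
ring 208.2 365.2 [ 9.8 28.1] [ 0.6601 -0.3308  0.03  ]
ring 317.8 262.3 [69.  77.8] [ 0.5112 -0.184   0.03  ]
ring 171.7 192.3 [33.  38.7] [ 0.4235 -0.3371  0.03  ]
(np.float64(387.87066646554644), np.float64(261.86772228507016)) (np.float64(329.9116867553866), np.float64(142.24107314434787))
```

View pics/mix6.png

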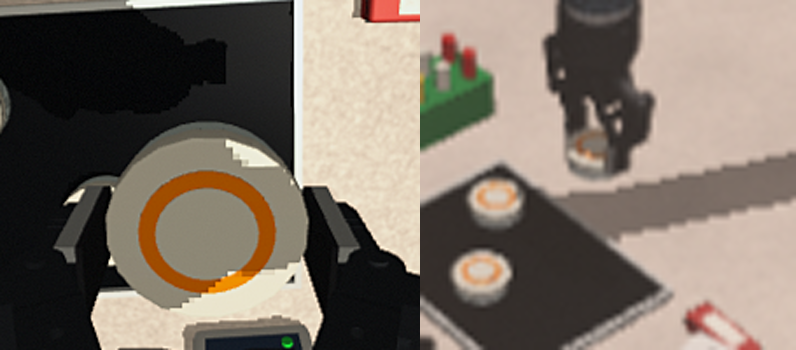

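The wrist crop shows the dish held level between the pads, and the scene crop shows it clear of the plate with the other two in place. I'll carry it towards seat1 and measure the wells with the wrist camera.

Emit:
{"method": "apply_moves", "body": {"moves": [{"tx": 0.1, "ty": 0.4, "tz": 0.1, "wx": 0, "wy": 0, "wz": 0.2}, {"tx": 0.1, "ty": 0.5, "tz": 0.1, "wx": 0, "wy": 0, "wz": 0.4}, {"tx": 0.2, "ty": 0.6, "tz": 0.1, "wx": 0, "wy": 0, "wz": 0.4}, {"tx": 0.2, "ty": 0.6, "tz": 0.1, "wx": 0, "wy": 0, "wz": 0.4}, {"tx": 0.2, "ty": 0.6, "tz": 0.1, "wx": 0, "wy": 0, "wz": 0.4}, {"tx": 0.1, "ty": 0.5, "tz": 0, "wx": 0, "wy": 0, "wz": 0.25}, {"tx": 0, "ty": 0, "tz": 0, "wx": 0, "wy": 0, "wz": 0}, {"tx": 0, "ty": 0, "tz": 0, "wx": 0, "wy": 0, "wz": 0}, {"tx": 0, "ty": 0, "tz": 0, "wx": 0, "wy": 0, "wz": 0}]}}

```text
t: 13.8
position: [0.4615, -0.0247, 0.1582]
ee_rot: [0.408, -3.113, 0.002]
contact_force: [-0.6, -0.2, -0.6]
gripper_width: 0.69
finger_force: 27.3
```

```bash
cat >> h.py <<'E'
def wells(s,lo=95,hi=160,z=.07,amin=400):
    g=cv2.cvtColor(s['color'],cv2.COLOR_BGR2HSV); m=((g[...,1]<30)&(g[...,2]>lo)&(g[...,2]<hi)).astype(np.uint8)
    m=cv2.morphologyEx(m,cv2.MORPH_OPEN,np.ones((3,3),np.uint8))
    cs,_=cv2.findContours(m,cv2.RETR_EXTERNAL,cv2.CHAIN_APPROX_NONE)
    for k in cs:
        if cv2.contourArea(k)>amin:
            r=cv2.minAreaRect(k); P=np.array([onz(s,*q,z) for q in cv2.boxPoints(r)])
            print('well px',np.round(r[0],1),'area',cv2.contourArea(k)/max(1,r[1][0]*r[1][1]),P.mean(0).round(4),np.linalg.norm(P-np.roll(P,1,0),axis=1).round(3))
E
python3 - <<'E'
from h import *
a=where(); s=snap('wrist','w7.png'); rings(s,z=a['position'][2]+.055)
wells(s); wells(snap('top'),amin=100)
for p in ([.5131,.0718,.07],[.4802,.1913,.07],[.4474,.312,.07]):
    u,v=proj(s,p); print(u,v, s['color'][int(v),int(u)] if 0<=u<640 and 0<=v<400 else None)
E
```

```text
t 13.8 p [ 0.4615 -0.0247  0.1582] yawdeg 14.9 z [-0.002 -0.001 -1.   ] w 0.69 F [-0.6 -0.2 -0.6] ff 27.3 q7 1.9
ring 173.5 380.6 [17.5 50.2] [ 0.5568 -0.0866  0.2132]
ring 24.6 306.0 [ 7.  22.1] [ 0.525  -0.169   0.2132]
ring 74.6 290.5 [83.  90.7] [ 0.5083 -0.1434  0.2132]
ring 317.8 262.3 [69.  77.8] [ 0.4596 -0.0251  0.2132]
ring 111.6 166.3 [30.8 38.3] [ 0.4363 -0.1281  0.2132]
ring 29.8 67.7 [34.3 46.6] [ 0.403  -0.1627  0.2132]
well px [ 57.3 304.1] area 0.3242974017466315 [ 0.6699 -0.2758  0.07  ] [0.062 0.051 0.06  0.054]
well px [613.  250.5] area 0.8399854862119013 [0.4468 0.2982 0.07  ] [0.065 0.054 0.066 0.057]
well px [507.  249.1] area 0.8219033704787563 [0.4745 0.188  0.07  ] [0.074 0.064 0.07  0.065]
well px [404.1 244.2] area 0.4845590350526224 [0.4971 0.0796 0.07  ] [0.038 0.054 0.036 0.054]
well px [537.  197.5] area 0.5512422360248447 [0.4131 0.191  0.07  ] [0.025 0.07  0.025 0.071]
well px [404.  197.5] area 0.5385375494071146 [0.4476 0.0616 0.07  ] [0.024 0.066 0.024 0.067]
well px [239.5  98.6] area 0.09908430988168224 [ 0.3995 -0.1142  0.07  ] [0.099 0.04  0.
[... 324 characters left out ...]
a 0.8762176991855392 [0.4796 0.1904 0.07  ] [0.064 0.067 0.065 0.067]
well px [304.4 234.1] area 0.8931130145647345 [0.5116 0.0698 0.07  ] [0.064 0.067 0.064 0.066]
well px [636.  193.5] area 0.4592198581560284 [ 0.6303 -1.005   0.07  ] [0.156 0.02  0.156 0.019]
well px [581.7 101.9] area 0.4917319866941961 [ 0.9439 -0.8614  0.07  ] [0.038 0.076 0.038 0.076]
well px [320.8  93.8] area 0.4992401417112053 [0.9878 0.0052 0.07  ] [2.072 0.509 2.19  0.516]
well px [27.5 34.5] area 0.49641025641025643 [1.2033 1.0055 0.07  ] [0.092 0.132 0.092 0.131]
392.04227219397256 256.1199953389665 [60 65 67]
507.47438984014354 255.27328524648772 [133 141 141]
624.0523085208999 254.76324320871583 [126 135 134]
```

View pics/w7.png

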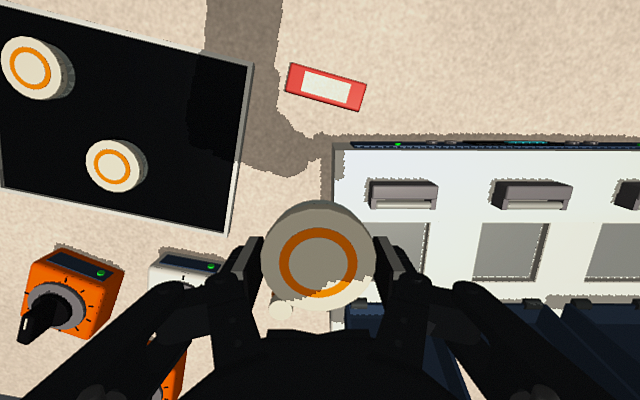

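The wrist view shows the dish held at (318,262). The middle well is at about (510,252), within 3 px of the prediction, so the well positions hold. I'll move over seat1 and lower.

Emit:
{"method": "apply_moves", "body": {"moves": [{"tx": 0.25, "ty": 0.5, "tz": 0, "wx": 0, "wy": 0, "wz": 0}, {"tx": 0.3, "ty": 0.5, "tz": 0, "wx": 0, "wy": 0, "wz": 0}, {"tx": 0.25, "ty": 0.5, "tz": 0, "wx": 0, "wy": 0, "wz": 0}, {"tx": 0.22, "ty": 0.41, "tz": 0, "wx": 0, "wy": 0, "wz": 0}, {"tx": 0, "ty": 0, "tz": -0.4, "wx": 0, "wy": 0, "wz": 0}, {"tx": 0, "ty": 0, "tz": -0.5, "wx": 0, "wy": 0, "wz": 0}, {"tx": 0, "ty": 0, "tz": -0.5, "wx": 0, "wy": 0, "wz": 0}, {"tx": 0, "ty": 0, "tz": -0.4, "wx": 0, "wy": 0, "wz": 0}, {"tx": 0, "ty": 0, "tz": -0.3, "wx": 0, "wy": 0, "wz": 0}, {"tx": 0, "ty": 0, "tz": 0, "wx": 0, "wy": 0, "wz": 0}, {"tx": 0, "ty": 0, "tz": 0, "wx": 0, "wy": 0, "wz": 0}, {"tx": 0, "ty": 0, "tz": 0, "wx": 0, "wy": 0, "wz": 0}]}}

```text
t: 15.1
position: [0.5149, 0.0723, 0.0552]
ee_rot: [-0.412, 3.112, 0.001]
contact_force: [0.3, -0.5, -0.4]
gripper_width: 0.691
finger_force: 27.3
```

```bash
python3 - <<'E'
from h import *
where(); s=snap('wrist'); wells(s)
E
```

```text
t 15.1 p [0.5149 0.0723 0.0552] yawdeg 15.1 z [ 0.002  0.001 -1.   ] w 0.691 F [ 0.3 -0.5 -0.4] ff 27.3 q7 2.02
well px [510. 218.] area 0.8094735876742479 [0.475  0.1884 0.07  ] [0.065 0.07  0.066 0.078]
well px [346.7 180.8] area 0.6088971098555298 [0.4772 0.0805 0.07  ] [0.013 0.029 0.013 0.03 ]
well px [557.5 129.5] area 0.4914651493598862 [0.4164 0.1891 0.07  ] [0.011 0.063 0.011 0.065]
well px [533. 105.] area 0.6346590909090909 [0.4079 0.169  0.07  ] [0.011 0.025 0.011 0.025]
well px [345.5 103.5] area 0.9741650913673598 [0.4345 0.067  0.07  ] [0.012 0.038 0.012 0.039]
```

Emit:
{"method": "apply_moves", "body": {"moves": [{"tx": -0.05, "ty": -0.03, "tz": -0.2, "wx": 0, "wy": 0, "wz": 0}, {"tx": 0, "ty": 0, "tz": -0.2, "wx": 0, "wy": 0, "wz": 0}, {"tx": 0, "ty": 0, "tz": -0.04, "wx": 0, "wy": 0, "wz": 0}, {"tx": 0, "ty": 0, "tz": 0, "wx": 0, "wy": 0, "wz": 0}, {"tx": 0, "ty": 0, "tz": 0, "wx": 0, "wy": 0, "wz": 0}]}}

```text
t: 15.65
position: [0.5111, 0.0708, 0.032]
ee_rot: [0.412, -3.114, 0.0]
contact_force: [0.9, 0.6, -1.2]
gripper_width: 0.688
finger_force: 27.3
```

Emit:
{"method": "apply_moves", "body": {"moves": [{"tx": 0, "ty": 0, "tz": -0.06, "wx": 0, "wy": 0, "wz": 0}, {"tx": 0, "ty": 0, "tz": 0, "wx": 0, "wy": 0, "wz": 0}, {"tx": 0, "ty": 0, "tz": 0, "wx": 0, "wy": 0, "wz": 0}]}}

```text
t: 15.95
position: [0.5112, 0.0709, 0.0291]
ee_rot: [-0.413, 3.114, -0.0]
contact_force: [0.9, -1.4, -0.8]
gripper_width: 0.694
finger_force: 27.3
```

Emit:
{"method": "apply_moves", "body": {"moves": [{"tx": 0, "ty": 0, "tz": -0.03, "wx": 0, "wy": 0, "wz": 0}, {"tx": 0, "ty": 0, "tz": 0, "wx": 0, "wy": 0, "wz": 0}]}}

```text
t: 16.15
position: [0.5111, 0.071, 0.0275]
ee_rot: [0.413, -3.114, 0.0]
contact_force: [0.3, 0.5, -0.5]
gripper_width: 0.689
finger_force: 27.3
```

Emit:
{"method": "apply_moves", "body": {"moves": [{"tx": 0, "ty": 0, "tz": -0.03, "wx": 0, "wy": 0, "wz": 0}, {"tx": 0, "ty": 0, "tz": 0, "wx": 0, "wy": 0, "wz": 0}]}}

```text
t: 16.35
position: [0.5113, 0.071, 0.0271]
ee_rot: [0.412, -3.114, -0.002]
contact_force: [-3.2, 0.2, 8.3]
gripper_width: 0.685
finger_force: 32.8
```

Emit:
{"method": "apply_moves", "body": {"moves": [{"tx": 0, "ty": 0, "tz": 0.03, "wx": 0, "wy": 0, "wz": 0}, {"tx": 0, "ty": 0, "tz": 0, "wx": 0, "wy": 0, "wz": 0}, {"tx": 0, "ty": 0, "tz": 0, "wx": 0, "wy": 0, "wz": 0}, {"tx": 0, "ty": 0, "tz": 0, "wx": 0, "wy": 0, "wz": 0}, {"tx": 0, "ty": 0, "tz": 0.2, "wx": 0, "wy": 0, "wz": 0}, {"tx": 0, "ty": 0, "tz": 0.6, "wx": 0, "wy": 0, "wz": 0}, {"tx": 0, "ty": 0, "tz": 0.8, "wx": 0, "wy": 0, "wz": 0}, {"tx": 0, "ty": 0, "tz": 0.8, "wx": 0, "wy": 0, "wz": 0}, {"tx": 0, "ty": 0, "tz": 0.5, "wx": 0, "wy": 0, "wz": 0}, {"tx": -0.2, "ty": -0.5, "tz": 0, "wx": 0, "wy": 0, "wz": -0.2}, {"tx": -0.2, "ty": -0.9, "tz": 0, "wx": 0, "wy": 0, "wz": -0.3}, {"tx": 0, "ty": -0.9, "tz": 0, "wx": 0, "wy": 0, "wz": -0.3}, {"tx": 0, "ty": -0.9, "tz": 0, "wx": 0, "wy": 0, "wz": -0.3}, {"tx": 0, "ty": -0.9, "tz": 0, "wx": 0, "wy": 0, "wz": -0.3}, {"tx": 0, "ty": -0.9, "tz": 0, "wx": 0, "wy": 0, "wz": -0.3}, {"tx": 0, "ty": -0.8, "tz": 0, "wx": 0, "wy": 0, "wz": -0.3}, {"tx": 0, "ty": -0.5, "tz": 0, "wx": 0, "wy": 0, "wz": -0.2}, {"tx": 0, "ty": 0, "tz": 0, "wx": 0, "wy": 0, "wz": 0}, {"tx": 0, "ty": 0, "tz": 0, "wx": 0, "wy": 0, "wz": 0}], "fingers": 1}}

```text
t: 18.25
position: [0.4908, -0.2447, 0.1729]
ee_rot: [0.072, 3.141, 0.0]
contact_force: [-0.6, 0.0, 0.1]
gripper_width: 1.001
finger_force: 0.0
```

```bash
python3 - <<'E'
from h import *
where(); s=snap('wrist'); print('w'); rings(s); rings(s,z=.082)
t=snap('top'); print('t z.03'); rings(t,amin=5); print('t z.082');rings(t,z=.082,amin=5); wells(t,amin=100)
E
```

```text
t 18.25 p [ 0.4908 -0.2447  0.1729] yawdeg -2.6 z [ 0.  0. -1.] w 1.001 F [-0.6  0.   0.1] ff 0.0 q7 2.26
w
ring 287.4 311.2 [65.9 73.8] [ 0.6797 -0.2955  0.03  ]
ring 482.6 264.2 [12.6 22.4] [ 0.6181 -0.0347  0.03  ]
ring 625.4 197.9 [29.6 40.1] [0.5346 0.1272 0.03  ]
ring 312.5 189.4 [31.  31.5] [ 0.5063 -0.2518  0.03  ]
ring 19.0 121.7 [17.1 35.4] [ 0.4125 -0.5754  0.03  ]
ring 56.6 118.5 [16.5 36.2] [ 0.4111 -0.5324  0.03  ]
ring 232.5 122.3 [33.7 36.8] [ 0.4242 -0.3373  0.03  ]
ring 287.4 311.2 [65.9 73.8] [ 0.637  -0.2868  0.082 ]
ring 482.6 264.2 [12.6 22.4] [ 0.5854 -0.0681  0.082 ]
ring 625.4 197.9 [29.6 40.1] [0.5153 0.0677 0.082 ]
ring 312.5 189.4 [31.  31.5] [ 0.4916 -0.2502  0.082 ]
ring 19.0 121.7 [17.1 35.4] [ 0.4129 -0.5216  0.082 ]
ring 56.6 118.5 [16.5 36.2] [ 0.4118 -0.4855  0.082 ]
ring 232.5 122.3 [33.7 36.8] [ 0.4227 -0.3219  0.082 ]
t z.03
ring 402.3 238.2 [3.  6.8] [ 0.4977 -0.2479  0.03  ]
ring 304.9 231.5 [11.5 12. ] [0.5238 0.0696 0.03  ]
ring 415.4 176.8 [29.4 30.8] [ 0.7023 -0.3001  0.03  ]
ring 381.8 142.7 [26.9 28. ] [ 0.8217 -0.1921  0.03  ]
t z.082
ri
[... 548 characters left out ...]
0.4796 0.1904 0.07  ] [0.064 0.067 0.065 0.067]
well px [19.4 90.4] area 0.45719883360483937 [1.0024 1.0133 0.07  ] [0.047 0.092 0.047 0.092]
well px [32.5 77.4] area 0.3819370436316614 [1.0482 0.9745 0.07  ] [0.101 0.046 0.101 0.046]
well px [408.5  27. ] area 0.5625 [ 1.2204 -0.2921  0.07  ] [0.03  0.086 0.03  0.086]
well px [362.  36.] area 0.3954714640198511 [ 1.1885 -0.1314  0.07  ] [0.096 0.213 0.096 0.211]
well px [166.5  28. ] area 0.4473684210526316 [1.2233 0.5362 0.07  ] [0.044 0.065 0.044 0.065]
well px [335.1  93.3] area 0.4330786896103572 [ 0.989  -0.0421  0.07  ] [1.981 0.505 2.093 0.512]
well px [34. 35.] area 0.5232371794871795 [1.2013 0.9834 0.07  ] [0.096 0.163 0.096 0.161]
```

Dish1 reached the floor of seat1: contact came at the expected height, and the top view puts it within a few mm of centre. Next is dish3.

Emit:
{"method": "apply_moves", "body": {"moves": [{"tx": 0.31, "ty": -0.14, "tz": -0.5, "wx": 0, "wy": 0, "wz": 0}, {"tx": 0, "ty": 0, "tz": -0.8, "wx": 0, "wy": 0, "wz": 0}, {"tx": 0, "ty": 0, "tz": -0.8, "wx": 0, "wy": 0, "wz": 0}, {"tx": 0, "ty": 0, "tz": -0.8, "wx": 0, "wy": 0, "wz": 0}, {"tx": 0, "ty": 0, "tz": -0.5, "wx": 0, "wy": 0, "wz": 0}, {"tx": 0, "ty": 0, "tz": -0.4, "wx": 0, "wy": 0, "wz": 0}, {"tx": 0, "ty": 0, "tz": -0.16, "wx": 0, "wy": 0, "wz": 0}, {"tx": 0, "ty": 0, "tz": 0, "wx": 0, "wy": 0, "wz": 0}, {"tx": 0, "ty": 0, "tz": 0, "wx": 0, "wy": 0, "wz": 0}]}}

```text
t: 19.25
position: [0.5078, -0.2507, -0.0245]
ee_rot: [0.066, 3.139, -0.0]
contact_force: [1.5, -0.1, 0.2]
gripper_width: 1.002
finger_force: 0.0
```

Emit:
{"method": "apply_moves", "body": {"moves": [{"tx": 0, "ty": 0, "tz": 0, "wx": 0, "wy": 0, "wz": 0}, {"tx": 0, "ty": 0, "tz": 0, "wx": 0, "wy": 0, "wz": 0}, {"tx": 0, "ty": 0, "tz": 0, "wx": 0, "wy": 0, "wz": 0}, {"tx": 0, "ty": 0, "tz": 0, "wx": 0, "wy": 0, "wz": 0}, {"tx": 0, "ty": 0, "tz": 0, "wx": 0, "wy": 0, "wz": 0}, {"tx": 0, "ty": 0, "tz": 0, "wx": 0, "wy": 0, "wz": 0}], "fingers": -1}}

```text
t: 19.85
position: [0.5078, -0.2514, -0.024]
ee_rot: [0.069, 3.139, 0.0]
contact_force: [-1.5, 2.4, 5.7]
gripper_width: 0.691
finger_force: 26.4
```

Emit:
{"method": "apply_moves", "body": {"moves": [{"tx": 0, "ty": 0, "tz": 0.3, "wx": 0, "wy": 0, "wz": 0}, {"tx": 0, "ty": 0, "tz": 0.8, "wx": 0, "wy": 0, "wz": 0}, {"tx": 0, "ty": 0, "tz": 0.8, "wx": 0, "wy": 0, "wz": 0}, {"tx": 0, "ty": 0, "tz": 0.8, "wx": 0, "wy": 0, "wz": 0}, {"tx": -0.2, "ty": 0.4, "tz": 0.5, "wx": 0, "wy": 0, "wz": 0.2}, {"tx": -0.2, "ty": 0.8, "tz": 0.1, "wx": 0, "wy": 0, "wz": 0.2}, {"tx": -0.22, "ty": 0.9, "tz": 0, "wx": 0, "wy": 0, "wz": 0.2}, {"tx": 0, "ty": 0.9, "tz": 0, "wx": 0, "wy": 0, "wz": 0.2}, {"tx": 0, "ty": 0.9, "tz": 0, "wx": 0, "wy": 0, "wz": 0.2}, {"tx": 0, "ty": 0.9, "tz": 0, "wx": 0, "wy": 0, "wz": 0.2}, {"tx": 0, "ty": 0.9, "tz": 0, "wx": 0, "wy": 0, "wz": 0.2}, {"tx": 0, "ty": 0.9, "tz": 0, "wx": 0, "wy": 0, "wz": 0.2}, {"tx": 0, "ty": 0.9, "tz": 0, "wx": 0, "wy": 0, "wz": 0.2}, {"tx": 0, "ty": 0.8, "tz": 0, "wx": 0, "wy": 0, "wz": 0.2}, {"tx": 0, "ty": 0.56, "tz": 0, "wx": 0, "wy": 0, "wz": 0.2}, {"tx": 0, "ty": 0, "tz": 0, "wx": 0, "wy": 0, "wz": 0}, {"tx": 0, "ty": 0, "tz": 0, "wx": 0, "wy": 0, "wz": 0}, {"tx": 0, "ty": 0, "tz": 0, "wx": 0, "wy": 0, "wz": 0}]}}

```text
t: 21.65
position: [0.4758, 0.1896, 0.1396]
ee_rot: [0.407, -3.115, 0.001]
contact_force: [-0.4, -0.2, -0.4]
gripper_width: 0.687
finger_force: 27.5
```

```bash
python3 - <<'E'
from h import *
a=where(); s=snap('wrist'); rings(s,z=a['position'][2]+.055); rings(s,z=.082); wells(s)
E
```

```text
t 21.65 p [0.4758 0.1896 0.1396] yawdeg 14.9 z [-0.    -0.001 -1.   ] w 0.687 F [-0.4 -0.2 -0.4] ff 27.5 q7 1.66
ring 1.3 376.4 [ 3.2 43.5] [0.5936 0.0303 0.1946]
ring 317.7 261.1 [68.5 77.3] [0.4731 0.189  0.1946]
ring 176.5 205.2 [38.9 45.5] [0.4615 0.1168 0.1946]
ring 1.3 376.4 [ 3.2 43.5] [ 0.766 -0.096  0.082]
ring 317.7 261.1 [68.5 77.3] [0.5368 0.2059 0.082 ]
ring 176.5 205.2 [38.9 45.5] [0.5147 0.0686 0.082 ]
well px [217.5 203. ] area 0.600753978991321 [0.5088 0.1007 0.07  ] [0.019 0.046 0.018 0.046]
well px [451. 193.] area 0.8714028514352271 [0.4437 0.31   0.07  ] [0.07  0.067 0.065 0.069]
well px [336.9 183.9] area 0.4313202286745966 [0.462  0.2044 0.07  ] [0.035 0.047 0.034 0.047]
well px [478. 116.] area 0.9628378378378378 [0.3722 0.3049 0.07  ] [0.012 0.063 0.012 0.064]
well px [321. 116.] area 0.9917953667953668 [0.4069 0.1743 0.07  ] [0.012 0.063 0.012 0.064]
```

Emit:
{"method": "apply_moves", "body": {"moves": [{"tx": -0.04, "ty": 0.03, "tz": -0.5, "wx": 0, "wy": 0, "wz": 0}, {"tx": 0, "ty": 0, "tz": -0.6, "wx": 0, "wy": 0, "wz": 0}, {"tx": 0, "ty": 0, "tz": -0.5, "wx": 0, "wy": 0, "wz": 0}, {"tx": 0, "ty": 0, "tz": -0.3, "wx": 0, "wy": 0, "wz": 0}, {"tx": 0, "ty": 0, "tz": -0.2, "wx": 0, "wy": 0, "wz": 0}, {"tx": 0, "ty": 0, "tz": -0.06, "wx": 0, "wy": 0, "wz": 0}, {"tx": 0, "ty": 0, "tz": 0, "wx": 0, "wy": 0, "wz": 0}, {"tx": 0, "ty": 0, "tz": 0, "wx": 0, "wy": 0, "wz": 0}]}}

```text
t: 22.5
position: [0.4744, 0.1938, 0.0323]
ee_rot: [-0.412, 3.113, 0.002]
contact_force: [0.2, -1.2, -0.0]
gripper_width: 0.693
finger_force: 27.9
```

Emit:
{"method": "apply_moves", "body": {"moves": [{"tx": 0, "ty": 0, "tz": -0.04, "wx": 0, "wy": 0, "wz": 0}, {"tx": 0, "ty": 0, "tz": 0, "wx": 0, "wy": 0, "wz": 0}, {"tx": 0, "ty": 0, "tz": 0, "wx": 0, "wy": 0, "wz": 0}]}}

```text
t: 22.8
position: [0.4741, 0.1942, 0.0299]
ee_rot: [-0.413, 3.113, 0.001]
contact_force: [0.3, 1.4, -0.1]
gripper_width: 0.691
finger_force: 28.0
```

Emit:
{"method": "apply_moves", "body": {"moves": [{"tx": 0, "ty": -0.05, "tz": -0.03, "wx": 0, "wy": 0, "wz": 0}, {"tx": 0, "ty": 0, "tz": 0, "wx": 0, "wy": 0, "wz": 0}, {"tx": 0, "ty": 0, "tz": 0, "wx": 0, "wy": 0, "wz": 0}]}}

```text
t: 23.1
position: [0.4742, 0.1919, 0.0285]
ee_rot: [-0.413, 3.113, 0.002]
contact_force: [0.0, 2.1, 2.9]
gripper_width: 0.691
finger_force: 28.2
```

Emit:
{"method": "apply_moves", "body": {"moves": [{"tx": 0, "ty": 0, "tz": -0.03, "wx": 0, "wy": 0, "wz": 0}, {"tx": 0, "ty": 0, "tz": 0, "wx": 0, "wy": 0, "wz": 0}]}}

```text
t: 23.3
position: [0.4738, 0.1918, 0.0274]
ee_rot: [0.413, -3.114, -0.003]
contact_force: [-2.2, 1.2, 8.4]
gripper_width: 0.685
finger_force: 29.1
```

Emit:
{"method": "apply_moves", "body": {"moves": [{"tx": 0, "ty": 0, "tz": 0.03, "wx": 0, "wy": 0, "wz": 0}, {"tx": 0, "ty": 0, "tz": 0, "wx": 0, "wy": 0, "wz": 0}, {"tx": 0, "ty": 0, "tz": 0, "wx": 0, "wy": 0, "wz": 0}, {"tx": 0, "ty": 0, "tz": 0, "wx": 0, "wy": 0, "wz": 0}, {"tx": 0, "ty": 0, "tz": 0.2, "wx": 0, "wy": 0, "wz": 0}, {"tx": 0, "ty": 0, "tz": 0.6, "wx": 0, "wy": 0, "wz": 0}, {"tx": 0, "ty": 0, "tz": 0.8, "wx": 0, "wy": 0, "wz": 0}, {"tx": 0, "ty": 0, "tz": 0.8, "wx": 0, "wy": 0, "wz": 0}, {"tx": 0, "ty": 0, "tz": 0.5, "wx": 0, "wy": 0, "wz": 0}, {"tx": -0.2, "ty": -0.5, "tz": 0, "wx": 0, "wy": 0, "wz": -0.3}, {"tx": -0.2, "ty": -0.9, "tz": 0, "wx": 0, "wy": 0, "wz": -0.4}, {"tx": -0.2, "ty": -0.9, "tz": 0, "wx": 0, "wy": 0, "wz": -0.4}, {"tx": -0.2, "ty": -0.9, "tz": 0, "wx": 0, "wy": 0, "wz": -0.4}, {"tx": -0.2, "ty": -0.9, "tz": 0, "wx": 0, "wy": 0, "wz": -0.4}, {"tx": 0, "ty": -0.9, "tz": 0, "wx": 0, "wy": 0, "wz": -0.4}, {"tx": 0, "ty": -0.9, "tz": 0, "wx": 0, "wy": 0, "wz": -0.4}, {"tx": 0, "ty": -0.9, "tz": 0, "wx": 0, "wy": 0, "wz": -0.3}, {"tx": 0, "ty": -0.9, "tz": 0, "wx": 0, "wy": 0, "wz": 0}, {"tx": 0, "ty": -0.9, "tz": 0, "wx": 0, "wy": 0, "wz": 0}, {"tx": 0, "ty": -0.9, "tz": 0, "wx": 0, "wy": 0, "wz": 0}], "fingers": 1}}

```text
t: 25.3
position: [0.416, -0.2774, 0.1818]
ee_rot: [0.235, 3.121, -0.01]
contact_force: [-4.1, -9.3, -2.7]
gripper_width: 0.997
finger_force: 0.0
```

Emit:
{"method": "apply_moves", "body": {"moves": [{"tx": 0, "ty": -0.9, "tz": 0, "wx": 0, "wy": 0, "wz": 0}, {"tx": 0, "ty": 0, "tz": 0, "wx": 0, "wy": 0, "wz": 0}, {"tx": 0, "ty": 0, "tz": 0, "wx": 0, "wy": 0, "wz": 0}, {"tx": 0, "ty": 0, "tz": 0, "wx": 0, "wy": 0, "wz": 0}]}}

```text
t: 25.7
position: [0.4009, -0.312, 0.1895]
ee_rot: [0.242, 3.113, -0.017]
contact_force: [-0.8, 0.6, -0.7]
gripper_width: 0.998
finger_force: 0.0
```

```bash
python3 - <<'E'
from h import *
where(); s=snap('wrist'); print('w'); rings(s)
t=snap('top'); print('t z.03'); rings(t,amin=5); print('t z.082');rings(t,z=.082,amin=5)
E
```

```text
t 25.7 p [ 0.4009 -0.312   0.1895] yawdeg -8.9 z [ 0.018 -0.012 -1.   ] w 0.998 F [-0.8  0.6 -0.7] ff 0.0 q7 1.63
w
ring 456.7 392.5 [ 5.7 18.2] [ 0.8043 -0.1456  0.03  ]
ring 361.4 328.2 [23.5 61.8] [ 0.65   -0.2863  0.03  ]
ring 542.0 312.8 [34.6 60. ] [ 0.6609 -0.022   0.03  ]
ring 131.6 216.3 [13.8 27.1] [ 0.4234 -0.5648  0.03  ]
ring 160.4 210.6 [13.7 24.9] [ 0.4215 -0.5246  0.03  ]
ring 302.0 191.6 [28.8 30.3] [ 0.4241 -0.3376  0.03  ]
t z.03
ring 431.5 257.0 [ 6.2 10. ] [ 0.4356 -0.3403  0.03  ]
ring 265.6 245.6 [11.6 11.9] [0.4796 0.1973 0.03  ]
ring 304.9 231.5 [11.5 12. ] [0.5238 0.0696 0.03  ]
ring 415.3 176.8 [29.4 30.8] [ 0.7023 -0.3001  0.03  ]
ring 381.8 142.7 [26.9 28.3] [ 0.8216 -0.192   0.03  ]
t z.082
ring 431.5 257.0 [ 6.2 10. ] [ 0.4334 -0.3273  0.082 ]
ring 265.6 245.6 [11.6 11.9] [0.4759 0.1908 0.082 ]
ring 304.9 231.5 [11.5 12. ] [0.5184 0.0677 0.082 ]
ring 415.3 176.8 [29.4 30.8] [ 0.6904 -0.2884  0.082 ]
ring 381.8 142.7 [26.9 28.3] [ 0.8053 -0.1843  0.082 ]
```

Emit:
{"method": "apply_moves", "body": {"moves": [{"tx": 0, "ty": 0, "tz": 0, "wx": 0.09, "wy": 0.13, "wz": 0}, {"tx": 0.23, "ty": -0.25, "tz": 0, "wx": 0, "wy": 0, "wz": 0}, {"tx": 0.23, "ty": -0.25, "tz": 0, "wx": 0, "wy": 0, "wz": 0}, {"tx": 0, "ty": 0, "tz": 0, "wx": 0, "wy": 0, "wz": 0}, {"tx": 0, "ty": 0, "tz": 0, "wx": 0, "wy": 0, "wz": 0}]}}

```text
t: 26.3
position: [0.405, -0.3227, 0.2055]
ee_rot: [0.243, 3.112, -0.022]
contact_force: [-0.4, 0.3, 0.3]
gripper_width: 1.0
finger_force: 0.0
```

```bash
python3 - <<'E'
from h import *
a=where();print(a['qpos'].round(2)); s=snap('wrist'); rings(s)
E
```

```text
t 26.3 p [ 0.405  -0.3227  0.2055] yawdeg -9.0 z [ 0.019 -0.016 -1.   ] w 1.0 F [-0.4  0.3  0.3] ff 0.0 q7 1.65
[-1.17 -0.41  1.57  1.96  0.45  1.19  1.65]
ring 459.6 386.8 [ 6.6 25. ] [ 0.819 -0.145  0.03 ]
ring 369.0 322.0 [32.8 67.6] [ 0.6598 -0.2843  0.03  ]
ring 537.2 276.9 [ 8.2 15.6] [ 0.6143 -0.0336  0.03  ]
ring 148.8 206.1 [13. 22.] [ 0.4218 -0.5606  0.03  ]
ring 174.9 201.8 [12.6 25.3] [ 0.4212 -0.5234  0.03  ]
ring 310.6 183.6 [27.9 29.2] [ 0.4241 -0.3377  0.03  ]
```

Emit:
{"method": "apply_moves", "body": {"moves": [{"tx": 0.2, "ty": 0.8, "tz": 0, "wx": 0.1, "wy": 0.1, "wz": 0}, {"tx": 0.2, "ty": 0.8, "tz": 0, "wx": 0, "wy": 0, "wz": 0}, {"tx": 0, "ty": 0, "tz": 0, "wx": 0, "wy": 0, "wz": 0}, {"tx": 0, "ty": 0, "tz": 0, "wx": 0, "wy": 0, "wz": 0}]}}

```text
t: 26.75
position: [0.4247, -0.2412, 0.205]
ee_rot: [0.238, 3.129, -0.004]
contact_force: [0.4, -0.2, -0.2]
gripper_width: 0.995
finger_force: 0.0
```

```bash
python3 - <<'E'
from h import *
a=where();print(a['qpos'].round(3)); print([x for x in dir(robot) if x[0]!='_'])
E
```

```text
t 26.75 p [ 0.4247 -0.2412  0.205 ] yawdeg -8.7 z [ 0.003 -0.003 -1.   ] w 0.995 F [ 0.4 -0.2 -0.2] ff 0.0 q7 1.54
[-1.217 -0.346  1.492  2.007  0.375  1.184  1.543]
['IKError', 'grip_point_offset', 'job_done', 'sense', 'snapshot']
```

Emit:
{"method": "apply_moves", "body": {"moves": [{"tx": 0.8, "ty": 0, "tz": 0, "wx": 0, "wy": 0, "wz": 0}, {"tx": 0.8, "ty": 0, "tz": 0, "wx": 0, "wy": 0, "wz": 0}, {"tx": 0, "ty": 0, "tz": 0, "wx": 0, "wy": 0, "wz": 0}, {"tx": 0, "ty": 0, "tz": 0, "wx": 0, "wy": 0, "wz": 0}]}}

```text
t: 27.15
position: [0.4766, -0.2296, 0.2218]
ee_rot: [0.242, 3.103, -0.018]
contact_force: [0.4, -0.8, 0.6]
gripper_width: 1.001
finger_force: 0.0
```

```bash
python3 - <<'E'
from h import *
a=where();print(a['qpos'].round(3))
E
```

```text
t 27.15 p [ 0.4766 -0.2296  0.2218] yawdeg -8.9 z [ 0.028 -0.014 -1.   ] w 1.001 F [ 0.4 -0.8  0.6] ff 0.0 q7 1.43
[-1.406 -0.411  1.571  1.922  0.449  1.222  1.43 ]
```

The elbow has drifted onto joint limits (q2 and q3). I'll fit a small kinematic model to the logged joint and pose pairs so I can pick a path that unwinds it.

```bash
cat > kin.py <<'E'
import numpy as np, itertools
from scipy.spatial.transform import Rotation as Ro
from scipy.optimize import least_squares
D=[([-1.24077962,.3836502,.04386193,1.5992229,-.01786135,1.16119412,-.04989585],[.26935834,.59066018,.19196976],[-.66671507,-3.06972725,.00323743]),
([-1.217,-.346,1.492,2.007,.375,1.184,1.543],[.4247,-.2412,.205],[.238,3.129,-.004]),
([-1.406,-.411,1.571,1.922,.449,1.222,1.43],[.4766,-.2296,.2218],[.242,3.103,-.018]),
([-1.17,-.41,1.57,1.96,.45,1.19,1.65],[.405,-.3227,.2055],[.243,3.112,-.022])]
def fk(q,p,s):
    h,phi,L1,a,L2,L3,b,ps=p
    z=lambda t:Ro.from_rotvec([0,0,t]); y=lambda t:Ro.from_rotvec([0,t,0])
    R=z(s[0]*q[0]+phi); x=np.array([0,0,h]); R=R*y(q[1])*z(s[1]*q[2])
    x=x+R.apply([a,0,L1]); R=R*y(q[3]); x=x+R.apply([-a,0,0]); R=R*z(s[2]*q[4]); x=x+R.apply([0,0,L2]); R=R*y(q[5])
    x=x+R.apply([b,0,0]); R=R*z(s[3]*q[6]+ps); x=x+R.apply([0,0,L3]); return x,R
def res(p,s):
    r=[]
    for q,x,w in D:
        X,R=fk(q,p,s); r+=[*(X-x)*2,*(Ro.from_rotvec(w).inv()*R).as_rotvec()*.5]
    return np.array(r)
if __name__=='__main__':
    best=[]
    for s in itertools.product((1,-1),repeat=4):
        for phi in((0,) if s[0]<0 else (2.38,)):
            for ps in (0,1.57,3.14,-1.57):
                f=least_squares(res,[.36,phi,.4,0,.4,.2,0,ps],args=(s,)); best.append((f.cost,s,f.x))
    best.sort(key=lambda b:b[0])
    for b in best[:3]: print(b[0],b[1],b[2].round(4))
    np.save('kin.npy',np.r_[best[0][1],best[0][2]])
    print(res(best[0][2],best[0][1]).reshape(-1,6).round(4))
E
python3 kin.py
```

```text
0.00014749188180017395 (-1, -1, -1, -1) [ 0.6434 -0.0645  0.4407  0.012   0.3196  0.7426 -0.1788  1.5065]
0.00014749188180017878 (-1, -1, -1, -1) [ 0.6434 -0.0645  0.4407  0.012   0.3196  0.7426 -0.1788  1.5065]
0.000147491881800189 (-1, -1, -1, -1) [ 0.6434 -0.0645  0.4407  0.012   0.3196  0.7426 -0.1788  1.5065]
[[ 0.0039  0.002  -0.0083  0.      0.0001  0.0001]
 [-0.0024  0.0083  0.0053 -0.0001 -0.0002  0.0002]
 [-0.0036 -0.0026 -0.0041  0.0011  0.0006  0.0001]
 [ 0.0037 -0.0007  0.007   0.0006 -0.0014 -0.0004]]
```

```bash
cat > sim.py <<'E'
from kin import *
s=(-1,)*4
def fit():
    pr=np.array([.36,0,.42,0,.42,.25,0,1.57]); w=np.array([.05,.02,.05,.05,.05,.05,.05,.02])
    return least_squares(lambda p:np.r_[res(p,s),(p-pr)*w],pr).x
p=fit()
def jac(q):
    x0,R0=fk(q,p,s); J=np.zeros((6,7))
    for i in range(7):
        d=np.array(q,float); d[i]+=1e-5; x,R=fk(d,p,s); J[:,i]=np.r_[(x-x0),(R*R0.inv()).as_rotvec()]/1e-5
    return J,x0,R0
lo=np.array([-2.61,-.41,-1.48,0,-1.57,.05,-2.85]);hi=np.array([2.61,2.15,1.57,2.5,4.71,1.97,2.85])
def step(q,x,R,n=10,ns=0):
    q=np.array(q,float)
    for _ in range(n):
        J,x0,R0=jac(q); e=np.r_[x-x0,(R*R0.inv()).as_rotvec()]
        q=np.clip(q+J.T@np.linalg.solve(J@J.T+1e-6*np.eye(6),e),lo,hi)
        if np.abs(e).max()<1e-5: break
    return q
def go(q,pos,yaw,n=20,pr=False):
    _,R0=fk(q,p,s); x0=fk(q,p,s)[0]
    R1=Ro.from_matrix(np.array([[-np.cos(yaw),-np.sin(yaw),0],[-np.sin(yaw),np.cos(yaw),0],[0,0,-1.]]))
    rv=(R1*R0.inv()).as_rotvec()
    for k in range(1,n+1): q=step(q,x0+(np.array(pos)-x0)*k/n,Ro.from_rotvec(rv*k/n)*R0)
    return q
if __name__=='__main__':
    r=np.radians
    print(p.round(3),res(p,s).reshape(-1,6).round(3)[:,:3])
    q=D[0][0]
    for P,y in [((.27,.59,.252),-22),((.419,-.186,.253),14.4),((.42,-.184,.014),14.7),((.42,-.185,.087),14.7),((.42,-.261,-.0073),14.7),((.4195,-.261,-.023),-1.3),((.42,-.187,.059),-1.4),((.4186,-.182,.135),-1.2),((.4615,-.025,.158),14.9),((.515,.072,.055),15),((.511,.07,.17),15),((.49,-.245,.173),-2.6),((.507,-.25,-.024),-2.6),((.5,-.25,.13),-2),((.476,.19,.14),15),((.474,.192,.027),15),((.474,.192,.17),15),((.42,-.28,.18),-9)]:
        q=go(q,P,r(y)); print(P,y,q.round(2))
E
python3 sim.py
```

```text
[ 0.394 -0.065  0.436  0.017  0.401  0.462 -0.1    1.506] [[ 0.006  0.005 -0.015]
 [ 0.003  0.005  0.006]
 [-0.008  0.002  0.002]
 [-0.001  0.002  0.008]]
(0.27, 0.59, 0.252) -22 [-1.24  0.33  0.04  1.5  -0.01  1.31 -0.01]
(0.419, -0.186, 0.253) 14.4 [-0.8  -0.22  1.04  2.    0.2   1.26  1.99]
(0.42, -0.184, 0.014) 14.7 [-0.54  0.43  0.9   2.29 -0.57  0.66  2.61]
(0.42, -0.185, 0.087) 14.7 [-0.72  0.25  1.11  2.25 -0.31  0.81  2.42]
(0.42, -0.261, -0.0073) 14.7 [-0.31  0.54  0.83  2.19 -0.66  0.67  2.81]
(0.4195, -0.261, -0.023) -1.3 [-0.33  0.6   0.84  2.19 -0.75  0.67  2.6 ]
(0.42, -0.187, 0.059) -1.4 [-0.7   0.36  1.1   2.26 -0.47  0.77  2.27]
(0.4186, -0.182, 0.135) -1.2 [-1.    0.13  1.39  2.2  -0.16  0.92  2.03]
(0.4615, -0.025, 0.158) 14.9 [-1.31  0.02  1.3   2.16 -0.02  0.98  1.84]
(0.515, 0.072, 0.055) 15 [-1.09  0.47  0.96  2.1  -0.53  0.83  2.03]
(0.511, 0.07, 0.17) 15 [-1.28  0.25  1.17  2.   -0.26  1.06  1.84]
(0.49, -0.245, 0.173) -2.6 [-0.64  0.39  1.2   1.91 -0.4   1.12  2.24]
(0.507, -0.25, -0.024) -2.6 [-0.37  0.73  0.85  1.99 -0.78  0.79  2.47]
(0.5, -0.25, 0.13) -2 [-0.55  0.47  1.11  1.92 -0.49  1.05  2.31]
(0.476, 0.19, 0.14) 15 [-1.47  0.29  1.12  2.05 -0.31  0.99  1.64]
(0.474, 0.192, 0.027) 15 [-1.29  0.51  0.9   2.14 -0.59  0.76  1.82]
(0.474, 0.192, 0.17) 15 [-1.53  0.23  1.16  2.01 -0.24  1.05  1.58]
(0.42, -0.28, 0.18) -9 [-1.31 -0.41  1.57  2.    0.48  1.16  1.54]
```

The plain min-norm IK simulation reproduces the logged q7 values, so I can use it to search for via points.

```bash
cat > plan.py <<'E'
from sim import *
from workcell import robot
r=np.radians; rng=np.random.default_rng(0); q0=robot.sense()['qpos']; out=[]
m=lambda q:np.min(np.minimum(q-lo,hi-q))
import time; t0=time.time()
while time.time()-t0<150:
    V=[((rng.uniform(.42,.72),rng.uniform(-.34,-.1),rng.uniform(.15,.38)),rng.uniform(-60,40)) for _ in range(rng.integers(1,4))]
    V=[((x.round(2) if 0 else tuple(np.round(x,2))),round(y)) for x,y in V]
    q=q0; ok=True; M=[]
    for i,(P,y) in enumerate(V+[((.424,-.337,.1),-9),((.424,-.337,-.025),-9),((.424,-.337,.13),-9),((.444,.312,.13),15),((.444,.312,.027),15)]):
        q=go(q,P,r(y),n=8); M.append(m(q))
        e=np.linalg.norm(fk(q,p,s)[0]-P)
        if e>.01 and i>=1: ok=False;break
    if ok: out.append((min(M[1:]),V,np.round(M,2),q.round(2)))
out.sort(key=lambda a:-a[0])
for o in out[:4]: print(o)
print(len(out))
E
python3 plan.py
```

```text
(np.float64(0.4172782028398707), [((np.float64(0.65), np.float64(-0.28), np.float64(0.23)), -15)], array([0.6 , 0.48, 0.42, 0.51, 0.51, 0.42]), array([-0.94,  0.4 ,  0.27,  2.08, -0.17,  0.68,  1.28]))
(np.float64(0.41707962211507477), [((np.float64(0.45), np.float64(-0.16), np.float64(0.32)), -42), ((np.float64(0.72), np.float64(-0.15), np.float64(0.18)), 29), ((np.float64(0.51), np.float64(-0.23), np.float64(0.18)), -15)], array([0.14, 0.46, 0.62, 0.48, 0.42, 0.51, 0.51, 0.42]), array([-0.93,  0.4 ,  0.27,  2.08, -0.16,  0.68,  1.28]))
(np.float64(0.4168996452632805), [((np.float64(0.67), np.float64(-0.29), np.float64(0.33)), 19), ((np.float64(0.48), np.float64(-0.33), np.float64(0.18)), -15)], array([0.34, 0.69, 0.48, 0.42, 0.51, 0.51, 0.42]), array([-0.93,  0.4 ,  0.27,  2.08, -0.16,  0.68,  1.28]))
(np.float64(0.4161962445192313), [((np.float64(0.7), np.float64(-0.14), np.float64(0.35)), -36), ((np.float64(0.67), np.float64(-0.11), np.float64(0.19)), 27)], array([0.3 , 0.54, 0.48, 0.42, 0.51, 0.51, 0.42]), array([-0.92,  0.39,  0.25,  2.08, -0.15,  0.68,  1.27]))
431
```

Emit:
{"method": "apply_moves", "body": {"moves": [{"tx": 0.4, "ty": -0.1, "tz": 0.1, "wx": 0.05, "wy": 0.1, "wz": 0}, {"tx": 0.5, "ty": -0.2, "tz": 0.1, "wx": 0.05, "wy": 0.1, "wz": 0}, {"tx": 0.5, "ty": -0.2, "tz": 0, "wx": 0, "wy": 0, "wz": -0.2}, {"tx": 0.5, "ty": -0.2, "tz": 0, "wx": 0, "wy": 0, "wz": -0.2}, {"tx": 0.5, "ty": -0.2, "tz": 0, "wx": 0, "wy": 0, "wz": -0.2}, {"tx": 0.5, "ty": -0.1, "tz": 0, "wx": 0, "wy": 0, "wz": -0.2}, {"tx": 0.5, "ty": 0, "tz": 0, "wx": 0, "wy": 0, "wz": 0}, {"tx": 0, "ty": 0, "tz": 0, "wx": 0, "wy": 0, "wz": 0}, {"tx": 0, "ty": 0, "tz": 0, "wx": 0, "wy": 0, "wz": 0}]}}

```text
t: 28.05
position: [0.5351, -0.2285, 0.2845]
ee_rot: [0.405, 3.015, -0.054]
contact_force: [0.8, 0.2, -0.3]
gripper_width: 1.001
finger_force: 0.0
```

```bash
cat >> h.py <<'E'
def tilt(a):
    z=Ro.from_rotvec(a['ee_rot']).as_matrix()[:,2]; w=np.degrees(np.cross(z,[0,0,-1]))/8; print('fix wx,wy',w[:2].round(2))
E
python3 - <<'E'
from h import *
a=where();print(a['qpos'].round(3)); tilt(a)
E
```

```text
t 28.05 p [ 0.5351 -0.2285  0.2845] yawdeg -15.4 z [ 0.093 -0.048 -0.994] w 1.001 F [ 0.8  0.2 -0.3] ff 0.0 q7 1.28
[-1.493 -0.411  1.571  1.785  0.471  1.282  1.282]
fix wx,wy [0.35 0.67]
```

```bash
sed -e 's/q=q0; ok=True; M=\[\]/q=q0; ok=True; M=[]; sim.NS=1/' -e 's/from sim import \*/import sim\nfrom sim import */' -e 's/rng.integers(1,4)/rng.integers(2,4)/' -e 's/rng.uniform(-.34,-.1)/rng.uniform(-.3,.0)/' -e 's/n=8/n=12/' -e 's/if e>.01 and i>=1: ok=False;break/if (e>.01 or M[-1]<.03) : ok=False;break/' -e 's/min(M\[1:\])/min(M)/' plan.py > plan2.py
sed -i 's/def step(q,x,R,n=10,ns=0):/NS=10\ndef step(q,x,R):\n    n=NS/' sim.py; python3 plan2.py
```

```text
(np.float64(0.267492193542618), [((np.float64(0.5), np.float64(-0.03), np.float64(0.36)), -56), ((np.float64(0.55), np.float64(-0.1), np.float64(0.18)), -20)], array([0.27, 0.44, 0.46, 0.29, 0.48, 0.51, 0.43]), array([-1.32,  0.48,  0.69,  2.07, -0.45,  0.74,  1.49]))
(np.float64(0.2613048427473421), [((np.float64(0.5), np.float64(-0.06), np.float64(0.36)), -54), ((np.float64(0.57), np.float64(-0.17), np.float64(0.23)), -45)], array([0.26, 0.42, 0.49, 0.32, 0.52, 0.51, 0.43]), array([-1.21,  0.45,  0.57,  2.07, -0.36,  0.72,  1.42]))
(np.float64(0.24977384612533848), [((np.float64(0.5), np.float64(-0.03), np.float64(0.31)), -54), ((np.float64(0.71), np.float64(-0.11), np.float64(0.34)), 0)], array([0.27, 0.27, 0.42, 0.25, 0.4 , 0.45, 0.45]), array([-1.52,  0.6 ,  0.94,  2.05, -0.66,  0.83,  1.64]))
(np.float64(0.2470170688981981), [((np.float64(0.48), np.float64(-0.01), np.float64(0.25)), -54), ((np.float64(0.54), np.float64(-0.22), np.float64(0.22)), -41)], array([0.25, 0.43, 0.49, 0.32, 0.52, 0.51, 0.43]), array([-1.2 ,  0.44,  0.55,  2.07, -0.35,  0.72,  1.42]))
261
```

Emit:
{"method": "apply_moves", "body": {"moves": [{"tx": -0.09, "ty": 0.42, "tz": 0.19, "wx": 0.05, "wy": 0.09, "wz": -0.6}, {"tx": -0.09, "ty": 0.42, "tz": 0.19, "wx": 0.05, "wy": 0.09, "wz": -0.6}, {"tx": -0.09, "ty": 0.42, "tz": 0.19, "wx": 0.05, "wy": 0.09, "wz": -0.6}, {"tx": -0.09, "ty": 0.42, "tz": 0.19, "wx": 0.05, "wy": 0.09, "wz": -0.6}, {"tx": -0.09, "ty": 0.42, "tz": 0.19, "wx": 0.05, "wy": 0.09, "wz": -0.6}, {"tx": -0.09, "ty": 0.42, "tz": 0.19, "wx": 0.04, "wy": 0.08, "wz": -0.6}, {"tx": -0.09, "ty": 0.42, "tz": 0.19, "wx": 0.03, "wy": 0.07, "wz": -0.6}, {"tx": -0.09, "ty": 0.42, "tz": 0.19, "wx": 0.03, "wy": 0.07, "wz": -0.6}, {"tx": 0, "ty": 0, "tz": 0, "wx": 0, "wy": 0, "wz": 0}, {"tx": 0, "ty": 0, "tz": 0, "wx": 0, "wy": 0, "wz": 0}]}}

```text
t: 29.05
position: [0.4992, -0.0617, 0.3602]
ee_rot: [-1.411, -2.792, 0.048]
contact_force: [-0.2, -0.9, 0.1]
gripper_width: 1.0
finger_force: 0.0
```

```bash
python3 - <<'E'
from h import *
a=where();print(a['qpos'].round(3)); tilt(a)
E
```

```text
t 29.05 p [ 0.4992 -0.0617  0.3602] yawdeg -53.6 z [-0.026 -0.022 -0.999] w 1.0 F [-0.2 -0.9  0.1] ff 0.0 q7 0.58
[-1.314 -0.117  1.277  1.733  0.133  1.47   0.579]
fix wx,wy [ 0.15 -0.18]
```

Emit:
{"method": "apply_moves", "body": {"moves": [{"tx": 0.24, "ty": -0.36, "tz": -0.43, "wx": 0.05, "wy": -0.06, "wz": 0.2}, {"tx": 0.24, "ty": -0.36, "tz": -0.43, "wx": 0.05, "wy": -0.06, "wz": 0.2}, {"tx": 0.24, "ty": -0.36, "tz": -0.43, "wx": 0.05, "wy": -0.06, "wz": 0.2}, {"tx": 0.24, "ty": -0.36, "tz": -0.43, "wx": 0, "wy": 0, "wz": 0.2}, {"tx": 0.24, "ty": -0.36, "tz": -0.43, "wx": 0, "wy": 0, "wz": 0.2}, {"tx": 0.24, "ty": -0.36, "tz": -0.43, "wx": 0, "wy": 0, "wz": 0.1}, {"tx": -0.36, "ty": -0.42, "tz": -0.32, "wx": 0, "wy": 0, "wz": 0.55}, {"tx": -0.36, "ty": -0.42, "tz": -0.32, "wx": 0, "wy": 0, "wz": 0.55}, {"tx": -0.36, "ty": -0.42, "tz": -0.32, "wx": 0, "wy": 0, "wz": 0.55}, {"tx": -0.36, "ty": -0.42, "tz": -0.32, "wx": 0, "wy": 0, "wz": 0.55}, {"tx": -0.36, "ty": -0.42, "tz": -0.32, "wx": 0, "wy": 0, "wz": 0.55}, {"tx": -0.36, "ty": -0.42, "tz": -0.32, "wx": 0, "wy": 0, "wz": 0.55}, {"tx": -0.36, "ty": -0.42, "tz": -0.32, "wx": 0, "wy": 0, "wz": 0.55}, {"tx": -0.36, "ty": -0.42, "tz": -0.32, "wx": 0, "wy": 0, "wz": 0.55}, {"tx": 0, "ty": 0, "tz": 0, "wx": 0, "wy": 0, "wz": 0}, {"tx": 0, "ty": 0, "tz": 0, "wx": 0, "wy": 0, "wz": 0}]}}

```text
t: 30.65
position: [0.4238, -0.3354, 0.1052]
ee_rot: [-0.275, -3.126, 0.005]
contact_force: [0.2, -0.6, 0.3]
gripper_width: 0.998
finger_force: 0.0
```

```bash
python3 - <<'E'
from h import *
a=where();print(a['qpos'].round(3)); tilt(a)
s=snap('wrist'); rings(s); t=snap('top'); rings(t,z=.03,amin=5); rings(t,z=.082,amin=5)
E
```

```text
t 30.65 p [ 0.4238 -0.3354  0.1052] yawdeg -10.0 z [-0.003 -0.003 -1.   ] w 0.998 F [ 0.2 -0.6  0.3] ff 0.0 q7 2.34
[-0.2    0.411  0.951  1.974 -0.403  0.96   2.345]
fix wx,wy [ 0.02 -0.02]
ring 618.3 312.5 [23.7 29.8] [ 0.6146 -0.0369  0.03  ]
ring 83.9 231.9 [19.7 38.7] [ 0.4231 -0.5727  0.03  ]
ring 124.5 223.4 [19.9 36.1] [ 0.4215 -0.5293  0.03  ]
ring 316.3 193.4 [38.8 40.8] [ 0.424  -0.3376  0.03  ]
ring 431.5 261.2 [ 7.3 10.4] [ 0.422  -0.3394  0.03  ]
ring 265.6 245.6 [11.6 11.9] [0.4796 0.1973 0.03  ]
ring 304.9 231.5 [11.5 12. ] [0.5238 0.0696 0.03  ]
ring 415.4 176.9 [29.5 30.8] [ 0.7022 -0.3002  0.03  ]
ring 381.8 142.7 [26.9 28.3] [ 0.8216 -0.1919  0.03  ]
ring 431.5 261.2 [ 7.3 10.4] [ 0.4204 -0.3263  0.082 ]
ring 265.6 245.6 [11.6 11.9] [0.4759 0.1908 0.082 ]
ring 304.9 231.5 [11.5 12. ] [0.5184 0.0677 0.082 ]
ring 415.4 176.9 [29.5 30.8] [ 0.6903 -0.2885  0.082 ]
ring 381.8 142.7 [26.9 28.3] [ 0.8054 -0.1843  0.082 ]
```

Emit:
{"method": "apply_moves", "body": {"moves": [{"tx": 0.02, "ty": -0.04, "tz": -0.5, "wx": 0.02, "wy": -0.02, "wz": 0}, {"tx": 0, "ty": 0, "tz": -0.6, "wx": 0, "wy": 0, "wz": 0}, {"tx": 0, "ty": 0, "tz": -0.6, "wx": 0, "wy": 0, "wz": 0}, {"tx": 0, "ty": 0, "tz": -0.5, "wx": 0, "wy": 0, "wz": 0}, {"tx": 0, "ty": 0, "tz": -0.3, "wx": 0, "wy": 0, "wz": 0}, {"tx": 0, "ty": 0, "tz": -0.1, "wx": 0, "wy": 0, "wz": 0}, {"tx": 0, "ty": 0, "tz": 0, "wx": 0, "wy": 0, "wz": 0}, {"tx": 0, "ty": 0, "tz": 0, "wx": 0, "wy": 0, "wz": 0}]}}

```text
t: 31.55
position: [0.4282, -0.3363, -0.0239]
ee_rot: [0.267, 3.128, -0.001]
contact_force: [0.2, -0.2, -0.6]
gripper_width: 0.997
finger_force: 0.0
```

Emit:
{"method": "apply_moves", "body": {"moves": [{"tx": 0, "ty": 0, "tz": 0, "wx": 0, "wy": 0, "wz": 0}, {"tx": 0, "ty": 0, "tz": 0, "wx": 0, "wy": 0, "wz": 0}, {"tx": 0, "ty": 0, "tz": 0, "wx": 0, "wy": 0, "wz": 0}, {"tx": 0, "ty": 0, "tz": 0, "wx": 0, "wy": 0, "wz": 0}, {"tx": 0, "ty": 0, "tz": 0, "wx": 0, "wy": 0, "wz": 0}, {"tx": 0, "ty": 0, "tz": 0, "wx": 0, "wy": 0, "wz": 0}], "fingers": -1}}

```text
t: 32.15
position: [0.4279, -0.3362, -0.0237]
ee_rot: [0.268, 3.128, 0.001]
contact_force: [-0.3, 0.4, 7.0]
gripper_width: 0.695
finger_force: 26.3
```

Emit:
{"method": "apply_moves", "body": {"moves": [{"tx": 0, "ty": 0, "tz": 0.3, "wx": 0, "wy": 0, "wz": 0}, {"tx": 0, "ty": 0, "tz": 0.7, "wx": 0, "wy": 0, "wz": 0}, {"tx": 0, "ty": 0, "tz": 0.8, "wx": 0, "wy": 0, "wz": 0}, {"tx": 0, "ty": 0.4, "tz": 0.8, "wx": 0, "wy": 0, "wz": 0.2}, {"tx": 0.03, "ty": 0.8, "tz": 0.5, "wx": 0, "wy": 0, "wz": 0.2}, {"tx": 0.03, "ty": 0.9, "tz": 0, "wx": 0, "wy": 0, "wz": 0.2}, {"tx": 0.03, "ty": 0.9, "tz": 0, "wx": 0, "wy": 0, "wz": 0.2}, {"tx": 0.03, "ty": 0.9, "tz": 0, "wx": 0, "wy": 0, "wz": 0.2}, {"tx": 0.03, "ty": 0.9, "tz": 0, "wx": 0, "wy": 0, "wz": 0.2}, {"tx": 0.03, "ty": 0.9, "tz": 0, "wx": 0, "wy": 0, "wz": 0.2}, {"tx": 0.03, "ty": 0.9, "tz": 0, "wx": 0, "wy": 0, "wz": 0.2}, {"tx": 0.03, "ty": 0.9, "tz": 0, "wx": 0, "wy": 0, "wz": 0.2}, {"tx": 0.03, "ty": 0.9, "tz": 0, "wx": 0, "wy": 0, "wz": 0.2}, {"tx": 0.03, "ty": 0.9, "tz": 0, "wx": 0, "wy": 0, "wz": 0.2}, {"tx": 0.03, "ty": 0.9, "tz": 0, "wx": 0, "wy": 0, "wz": 0.2}, {"tx": 0.03, "ty": 0.9, "tz": 0, "wx": 0, "wy": 0, "wz": 0.2}, {"tx": 0.02, "ty": 0.9, "tz": 0, "wx": 0, "wy": 0, "wz": 0.3}, {"tx": 0, "ty": 0.5, "tz": 0, "wx": 0, "wy": 0, "wz": 0.2}, {"tx": 0, "ty": 0, "tz": 0, "wx": 0, "wy": 0, "wz": 0}, {"tx": 0, "ty": 0, "tz": 0, "wx": 0, "wy": 0, "wz": 0}]}}

```text
t: 34.15
position: [0.4459, 0.2892, 0.1302]
ee_rot: [0.412, -3.114, 0.0]
contact_force: [-0.7, -0.2, -0.5]
gripper_width: 0.689
finger_force: 27.4
```

```bash
python3 - <<'E'
from h import *
a=where(); tilt(a); print(a['qpos'].round(2)); s=snap('wrist'); rings(s,z=a['position'][2]+.055); rings(s,z=.082); wells(s)
E
```

```text
t 34.15 p [0.4459 0.2892 0.1302] yawdeg 15.1 z [-0. -0. -1.] w 0.689 F [-0.7 -0.2 -0.5] ff 27.4 q7 1.35
fix wx,wy [ 0. -0.]
[-1.22  0.26  0.64  1.97 -0.19  0.97  1.35]
ring 317.6 257.3 [69.1 77.5] [0.4411 0.2879 0.1852]
ring 52.4 211.7 [37.6 50.5] [0.4503 0.1598 0.1852]
ring 200.0 201.6 [41.4 47.4] [0.427  0.2268 0.1852]
ring 317.6 257.3 [69.1 77.5] [0.4977 0.3031 0.082 ]
ring 52.4 211.7 [37.6 50.5] [0.5145 0.0689 0.082 ]
ring 200.0 201.6 [41.4 47.4] [0.472  0.1914 0.082 ]
well px [233.5 213. ] area 0.42268518518518516 [0.4807 0.2186 0.07  ] [0.039 0.024 0.039 0.025]
well px [350.6 197.9] area 0.4638238267077108 [0.4396 0.3184 0.07  ] [0.053 0.064 0.049 0.064]
well px [ 73. 199.] area 0.21960186513629842 [0.5057 0.0764 0.07  ] [0.067 0.071 0.066 0.077]
well px [349.  121.5] area 0.9622810173152868 [0.375  0.2972 0.07  ] [0.064 0.012 0.063 0.012]
```

Emit:
{"method": "apply_moves", "body": {"moves": [{"tx": 0, "ty": 0.3, "tz": 0, "wx": 0, "wy": 0, "wz": 0}, {"tx": 0, "ty": 0.15, "tz": -0.3, "wx": 0, "wy": 0, "wz": 0}, {"tx": 0, "ty": 0, "tz": -0.5, "wx": 0, "wy": 0, "wz": 0}, {"tx": 0, "ty": 0, "tz": -0.5, "wx": 0, "wy": 0, "wz": 0}, {"tx": 0, "ty": 0, "tz": -0.4, "wx": 0, "wy": 0, "wz": 0}, {"tx": 0, "ty": 0, "tz": -0.1, "wx": 0, "wy": 0, "wz": 0}, {"tx": 0, "ty": 0, "tz": 0, "wx": 0, "wy": 0, "wz": 0}, {"tx": 0, "ty": 0, "tz": 0, "wx": 0, "wy": 0, "wz": 0}, {"tx": 0, "ty": 0, "tz": 0, "wx": 0, "wy": 0, "wz": 0}]}}

```text
t: 35.1
position: [0.4471, 0.3127, 0.0413]
ee_rot: [-0.409, 3.113, 0.004]
contact_force: [0.6, -0.0, -0.5]
gripper_width: 0.692
finger_force: 27.4
```

Emit:
{"method": "apply_moves", "body": {"moves": [{"tx": -0.02, "ty": -0.02, "tz": -0.1, "wx": 0, "wy": 0, "wz": 0}, {"tx": 0, "ty": 0, "tz": -0.1, "wx": 0, "wy": 0, "wz": 0}, {"tx": 0, "ty": 0, "tz": 0, "wx": 0, "wy": 0, "wz": 0}, {"tx": 0, "ty": 0, "tz": 0, "wx": 0, "wy": 0, "wz": 0}]}}

```text
t: 35.5
position: [0.4447, 0.3108, 0.0297]
ee_rot: [0.41, -3.114, -0.001]
contact_force: [-0.3, 0.6, -0.6]
gripper_width: 0.689
finger_force: 27.4
```

Emit:
{"method": "apply_moves", "body": {"moves": [{"tx": 0, "ty": 0, "tz": -0.04, "wx": 0, "wy": 0, "wz": 0}, {"tx": 0, "ty": 0, "tz": 0, "wx": 0, "wy": 0, "wz": 0}, {"tx": 0, "ty": 0, "tz": 0, "wx": 0, "wy": 0, "wz": 0}]}}

```text
t: 35.8
position: [0.4451, 0.3111, 0.0282]
ee_rot: [0.41, -3.115, -0.002]
contact_force: [-0.0, -0.3, 2.4]
gripper_width: 0.691
finger_force: 27.7
```

Emit:
{"method": "apply_moves", "body": {"moves": [{"tx": 0, "ty": 0, "tz": 0, "wx": 0, "wy": 0, "wz": 0}, {"tx": 0, "ty": 0, "tz": 0, "wx": 0, "wy": 0, "wz": 0}, {"tx": 0, "ty": 0, "tz": 0, "wx": 0, "wy": 0, "wz": 0}, {"tx": 0, "ty": 0, "tz": 0, "wx": 0, "wy": 0, "wz": 0}, {"tx": 0, "ty": 0, "tz": 0.2, "wx": 0, "wy": 0, "wz": 0}, {"tx": 0, "ty": 0, "tz": 0.6, "wx": 0, "wy": 0, "wz": 0}, {"tx": 0, "ty": 0, "tz": 0.8, "wx": 0, "wy": 0, "wz": 0}, {"tx": 0, "ty": 0, "tz": 0.8, "wx": 0, "wy": 0, "wz": 0}, {"tx": 0, "ty": 0, "tz": 0.6, "wx": 0, "wy": 0, "wz": 0}, {"tx": 0, "ty": 0, "tz": 0, "wx": 0, "wy": 0, "wz": 0}, {"tx": 0, "ty": 0, "tz": 0, "wx": 0, "wy": 0, "wz": 0}], "fingers": 1}}

```text
t: 36.9
position: [0.4454, 0.3113, 0.1792]
ee_rot: [-0.41, 3.113, 0.004]
contact_force: [0.3, 0.6, -0.5]
gripper_width: 1.005
finger_force: 0.0
```

```bash
python3 - <<'E'
from h import *
a=where(); tilt(a); print(a['qpos'].round(2)); s=snap('wrist'); rings(s,z=.082)
T=np.array(s['world_from_camera'])
# lid outline: white disc + shadow; ring semi-major vs distance gives height check
h=cv2.cvtColor(s['color'],cv2.COLOR_BGR2HSV); m=cv2.inRange(h,(8,140,90),(25,255,255))
cs,_=cv2.findContours(m,cv2.RETR_EXTERNAL,cv2.CHAIN_APPROX_NONE)
for k in cs:
    if cv2.contourArea(k)>200:
        P=np.array([onz(s,*q[0],.082) for q in k]); c=(P.max(0)+P.min(0))/2; print('ring diam',np.ptp(P[:,0]).round(4),np.ptp(P[:,1]).round(4),c.round(4))
cv2.imwrite('pics/w8.png',s['color'])
E
```

```text
t 36.9 p [0.4454 0.3113 0.1792] yawdeg 15.0 z [ 0.001  0.003 -1.   ] w 1.005 F [ 0.3  0.6 -0.5] ff 0.0 q7 1.29
fix wx,wy [-0.02  0.01]
[-1.26  0.22  0.66  1.9  -0.16  1.07  1.29]
ring 72.6 190.5 [32.4 42.3] [0.5144 0.0691 0.082 ]
ring 317.1 182.6 [36.7 37.9] [0.4414 0.31   0.082 ]
ring 197.4 181.5 [35.3 40. ] [0.4719 0.1916 0.082 ]
ring diam 0.0395 0.0389 [0.5148 0.0691 0.082 ]
ring diam 0.0394 0.0393 [0.4417 0.3101 0.082 ]
ring diam 0.0397 0.0395 [0.4722 0.1917 0.082 ]
```

View pics/w8.png

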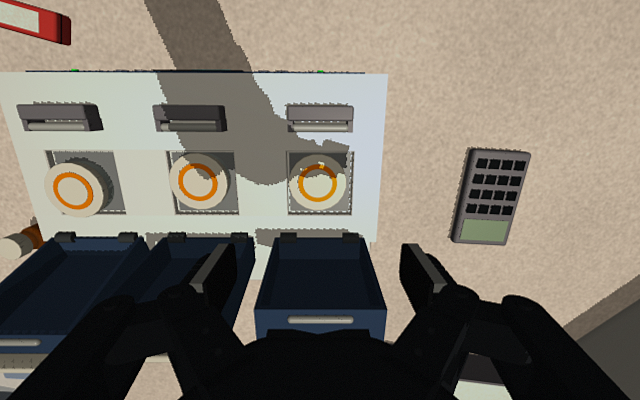

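The view shows dishes in all three wells with their rings up, at (73,190), (198,182) and (317,183). Dish1 sits towards the hinge side of its well, so I'll press its lid on that side with shut fingers to check it is fully down (expected contact near TCP z = 0.044).

Emit:
{"method": "apply_moves", "body": {"moves": [{"tx": 0.2, "ty": -0.6, "tz": 0, "wx": 0, "wy": 0, "wz": 0}, {"tx": 0.2, "ty": -0.6, "tz": 0, "wx": 0, "wy": 0, "wz": 0}, {"tx": 0.2, "ty": -0.6, "tz": 0, "wx": 0, "wy": 0, "wz": 0}, {"tx": 0.2, "ty": -0.6, "tz": 0, "wx": 0, "wy": 0, "wz": 0}, {"tx": 0.2, "ty": -0.6, "tz": 0, "wx": 0, "wy": 0, "wz": 0}, {"tx": 0.2, "ty": -0.6, "tz": 0, "wx": 0, "wy": 0, "wz": 0}, {"tx": 0.2, "ty": -0.6, "tz": 0, "wx": 0, "wy": 0, "wz": 0}, {"tx": 0.26, "ty": -0.56, "tz": 0, "wx": 0, "wy": 0, "wz": 0}, {"tx": 0, "ty": 0, "tz": -0.6, "wx": 0, "wy": 0, "wz": 0}, {"tx": 0, "ty": 0, "tz": -0.7, "wx": 0, "wy": 0, "wz": 0}, {"tx": 0, "ty": 0, "tz": -0.7, "wx": 0, "wy": 0, "wz": 0}, {"tx": 0, "ty": 0, "tz": -0.5, "wx": 0, "wy": 0, "wz": 0}, {"tx": 0, "ty": 0, "tz": 0, "wx": 0, "wy": 0, "wz": 0}, {"tx": 0, "ty": 0, "tz": 0, "wx": 0, "wy": 0, "wz": 0}], "fingers": -1}}

```text
t: 38.35
position: [0.5267, 0.0723, 0.052]
ee_rot: [0.409, -3.111, 0.001]
contact_force: [0.7, -0.6, 0.5]
gripper_width: 0.003
finger_force: 0.0
```

Emit:
{"method": "apply_moves", "body": {"moves": [{"tx": 0, "ty": 0, "tz": -0.06, "wx": 0, "wy": 0, "wz": 0}, {"tx": 0, "ty": 0, "tz": 0, "wx": 0, "wy": 0, "wz": 0}]}}

```text
t: 38.55
position: [0.529, 0.0732, 0.051]
ee_rot: [-0.41, 3.113, 0.002]
contact_force: [0.8, -0.4, 0.6]
gripper_width: 0.004
finger_force: 0.0
```

Emit:
{"method": "apply_moves", "body": {"moves": [{"tx": 0, "ty": 0, "tz": -0.04, "wx": 0, "wy": 0, "wz": 0}, {"tx": 0, "ty": 0, "tz": 0, "wx": 0, "wy": 0, "wz": 0}]}}

```text
t: 38.75
position: [0.5283, 0.0732, 0.0485]
ee_rot: [-0.411, 3.114, 0.002]
contact_force: [-0.2, -0.3, 0.6]
gripper_width: -0.002
finger_force: 0.0
```

Emit:
{"method": "apply_moves", "body": {"moves": [{"tx": 0, "ty": 0, "tz": -0.04, "wx": 0, "wy": 0, "wz": 0}, {"tx": 0, "ty": 0, "tz": 0, "wx": 0, "wy": 0, "wz": 0}]}}

```text
t: 38.95
position: [0.5278, 0.073, 0.0459]
ee_rot: [0.41, -3.114, -0.001]
contact_force: [0.6, -0.1, 0.5]
gripper_width: 0.003
finger_force: 0.0
```

Emit:
{"method": "apply_moves", "body": {"moves": [{"tx": 0, "ty": 0, "tz": -0.04, "wx": 0, "wy": 0, "wz": 0}, {"tx": 0, "ty": 0, "tz": 0, "wx": 0, "wy": 0, "wz": 0}]}}

```text
t: 39.15
position: [0.5282, 0.073, 0.044]
ee_rot: [-0.41, 3.115, 0.001]
contact_force: [-0.2, 0.2, 0.8]
gripper_width: -0.001
finger_force: 0.3
```

Emit:
{"method": "apply_moves", "body": {"moves": [{"tx": 0, "ty": 0, "tz": -0.02, "wx": 0, "wy": 0, "wz": 0}, {"tx": 0, "ty": 0, "tz": 0, "wx": 0, "wy": 0, "wz": 0}]}}

```text
t: 39.35
position: [0.5282, 0.073, 0.0439]
ee_rot: [0.41, -3.114, -0.003]
contact_force: [-2.3, -0.0, 8.3]
gripper_width: -0.002
finger_force: 4.0
```

Contact came at 0.044, so dish1 is fully seated. Next are the covers: I'll work out the finger path for each one and check joint margins in the simulation.

```bash
cat > cov.py <<'E'
import sim; from sim import *
from workcell import robot
sim.NS=3
yaw=np.radians(15); ex=np.array([np.cos(yaw),np.sin(yaw)]); ey=np.array([-np.sin(yaw),np.cos(yaw)]); o=np.array([.477,.191])
def tcp(xp,yp,ztip): return np.array([*(o+ex*xp+ey*yp),ztip-.038])
def arc(k,ths,a=.108):
    yp=(k-2)*.125
    return [(th,tcp(.060-a*np.cos(th)+.034*np.sin(th)+.011,yp,.071+a*np.sin(th)+.034*np.cos(th))) for th in ths]
if __name__=='__main__':
    q=robot.sense()['qpos']; r=np.radians
    x0,_=fk(q,p,s); print('model err',x0-robot.sense()['position'])
    def g(P,y=15):
        global q
        q=go(q,P,r(y),n=10); print(np.round(P,3),q.round(2),'m',np.min(np.minimum(q-lo,hi-q)).round(2),'e',np.linalg.norm(fk(q,p,s)[0]-P).round(3))
    for k in (1,2,3):
        yp=(k-2)*.125; print('cover',k)
        g(tcp(.02 if k==1 else -.04,yp,.25)); g(tcp(.17,yp,.25)); g(tcp(.17,yp,.15 if k==1 else .16))
        for th,P in arc(k,[1.5,1.2,.9,.6,.3,.1,0]): g(P)
        g(tcp(-.04,yp,.25))
    g((.66,-.15,.2),0); g((.66,-.15,.04),0); 
    for y in (40,80): g((.66,-.15,.04),y)
    g((.66,-.15,.1),80); g((.66,-.15,.1),0);g((.66,-.15,.04),-80);g((.66,-.15,.04),0);g((.66,-.15,.04),80)
E
python3 cov.py
```

```text
model err [ 0.02133517 -0.01563197  0.01539892]
cover 1
[0.529 0.075 0.212] [-0.97  0.15  0.81  1.9  -0.12  1.15  1.72] m 0.56 e 0.0
[0.674 0.114 0.212] [-0.77  0.52  0.74  1.45 -0.36  1.3   1.83] m 0.67 e 0.0
[0.674 0.114 0.112] [-0.75  0.62  0.69  1.58 -0.43  1.1   1.88] m 0.87 e 0.0
[0.603 0.095 0.143] [-0.86  0.43  0.76  1.77 -0.34  1.07  1.86] m 0.73 e 0.0
[0.571 0.087 0.146] [-0.9   0.35  0.79  1.87 -0.29  1.04  1.84] m 0.63 e 0.0
[0.539 0.078 0.139] [-0.94  0.29  0.81  1.97 -0.25  0.99  1.82] m 0.53 e 0.0
[0.51  0.071 0.122] [-0.97  0.24  0.82  2.07 -0.22  0.92  1.81] m 0.43 e 0.0
[0.488 0.065 0.097] [-0.98  0.23  0.82  2.16 -0.23  0.84  1.82] m 0.34 e 0.0
[0.477 0.062 0.078] [-0.97  0.25  0.81  2.2  -0.26  0.78  1.84] m 0.3 e 0.0
[0.474 0.061 0.067] [-0.96  0.27  0.8   2.22 -0.28  0.75  1.86] m 0.28 e 0.0
[0.471 0.06  0.212] [-1.07 -0.05  0.86  2.04  0.04  1.13  1.61] m 0.36 e 0.0
cover 2
[0.438 0.181 0.212] [-1.19 -0.04  0.72  2.04  0.03  1.13  1.35] m 0.37 e 0.0
[0.641 0.235 0.212] [-0.93  0.51  0.7   1.45 -0.34  1.3   1.63] m 0.67 e 0.0
[0.641 0.235 0.122] [-0.92  0.6   0.
[... 1497 characters left out ...]
0.46 e 0.0
[ 0.66 -0.15  0.2 ] [-0.5   0.58  0.92  1.48 -0.47  1.31  2.04] m 0.65 e 0.0
[ 0.66 -0.15  0.04] [-0.45  0.76  0.81  1.64 -0.63  1.02  2.13] m 0.72 e 0.0
[ 0.66 -0.15  0.04] [-0.37  0.71  0.68  1.65 -0.52  0.97  2.76] m 0.09 e 0.0
[ 0.66 -0.15  0.04] [ 0.32  0.6  -0.2   1.67  0.15  0.88  2.85] m 0.0 e 0.0
[ 0.66 -0.15  0.1 ] [ 0.56  0.57 -0.52  1.62  0.32  1.04  2.85] m 0.0 e 0.0
[ 0.66 -0.15  0.1 ] [ 0.37  0.53 -0.27  1.62  0.16  1.01  1.62] m 0.88 e 0.0
[ 0.66 -0.15  0.04] [ 0.15  0.59  0.01  1.67 -0.    0.88  0.34] m 0.83 e 0.0
[ 0.66 -0.15  0.04] [ 0.38  0.61 -0.28  1.67  0.2   0.89  1.59] m 0.83 e 0.0
[ 0.66 -0.15  0.04] [ 0.59  0.67 -0.55  1.66  0.42  0.94  2.85] m 0.0 e 0.0
```

Emit:
{"method": "apply_moves", "body": {"moves": [{"tx": 0, "ty": 0, "tz": 0.4, "wx": 0, "wy": 0, "wz": 0}, {"tx": 0, "ty": 0, "tz": 0.8, "wx": 0, "wy": 0, "wz": 0}, {"tx": 0, "ty": 0, "tz": 0.8, "wx": 0, "wy": 0, "wz": 0}, {"tx": 0, "ty": 0, "tz": 0.8, "wx": 0, "wy": 0, "wz": 0}, {"tx": 0, "ty": 0, "tz": 0.6, "wx": 0, "wy": 0, "wz": 0}, {"tx": 0.5, "ty": 0.14, "tz": 0, "wx": 0, "wy": 0, "wz": 0}, {"tx": 0.7, "ty": 0.2, "tz": 0, "wx": 0, "wy": 0, "wz": 0}, {"tx": 0.7, "ty": 0.2, "tz": 0, "wx": 0, "wy": 0, "wz": 0}, {"tx": 0.7, "ty": 0.2, "tz": 0, "wx": 0, "wy": 0, "wz": 0}, {"tx": 0.3, "ty": 0.08, "tz": 0, "wx": 0, "wy": 0, "wz": 0}, {"tx": 0, "ty": 0, "tz": 0, "wx": 0, "wy": 0, "wz": 0}, {"tx": 0, "ty": 0, "tz": -0.6, "wx": 0, "wy": 0, "wz": 0}, {"tx": 0, "ty": 0, "tz": -0.7, "wx": 0, "wy": 0, "wz": 0}, {"tx": 0, "ty": 0, "tz": -0.6, "wx": 0, "wy": 0, "wz": 0}, {"tx": 0, "ty": 0, "tz": 0, "wx": 0, "wy": 0, "wz": 0}, {"tx": 0, "ty": 0, "tz": 0, "wx": 0, "wy": 0, "wz": 0}]}}

```text
t: 40.95
position: [0.6719, 0.1135, 0.118]
ee_rot: [0.409, -3.113, -0.001]
contact_force: [0.4, -0.2, 0.7]
gripper_width: 0.0
finger_force: 0.0
```

Emit:
{"method": "apply_moves", "body": {"moves": [{"tx": -0.34, "ty": -0.09, "tz": 0.12, "wx": 0, "wy": 0, "wz": 0}, {"tx": -0.34, "ty": -0.09, "tz": 0.12, "wx": 0, "wy": 0, "wz": 0}, {"tx": -0.34, "ty": -0.09, "tz": 0.13, "wx": 0, "wy": 0, "wz": 0}, {"tx": -0.34, "ty": -0.09, "tz": 0.13, "wx": 0, "wy": 0, "wz": 0}, {"tx": -0.32, "ty": -0.08, "tz": 0.03, "wx": 0, "wy": 0, "wz": 0}, {"tx": -0.32, "ty": -0.08, "tz": 0.03, "wx": 0, "wy": 0, "wz": 0}, {"tx": -0.32, "ty": -0.09, "tz": -0.07, "wx": 0, "wy": 0, "wz": 0}, {"tx": -0.32, "ty": -0.09, "tz": -0.07, "wx": 0, "wy": 0, "wz": 0}, {"tx": -0.29, "ty": -0.08, "tz": -0.17, "wx": 0, "wy": 0, "wz": 0}, {"tx": -0.29, "ty": -0.08, "tz": -0.17, "wx": 0, "wy": 0, "wz": 0}, {"tx": 0, "ty": 0, "tz": 0, "wx": 0, "wy": 0, "wz": 0}, {"tx": 0, "ty": 0, "tz": 0, "wx": 0, "wy": 0, "wz": 0}]}}

```text
t: 42.15
position: [0.5135, 0.0711, 0.1238]
ee_rot: [-0.409, 3.112, 0.004]
contact_force: [0.2, -0.5, 0.4]
gripper_width: 0.005
finger_force: 0.0
```

```bash
python3 - <<'E'
from h import *
a=where(); tilt(a); s=snap('scene','sc9.png'); t=snap('top','t9.png')
cv2.imwrite('pics/m9.png',np.hstack([cv2.resize(s['color'][150:280,310:450],(420,390),interpolation=cv2.INTER_CUBIC),cv2.resize(t['color'][170:300,190:340],(375,390),interpolation=cv2.INTER_CUBIC)]))
E
```

```text
t 42.15 p [0.5135 0.0711 0.1238] yawdeg 15.0 z [ 0.003  0.003 -1.   ] w 0.005 F [ 0.2 -0.5  0.4] ff 0.0 q7 1.85
fix wx,wy [-0.02  0.02]
```

```bash
cat >> h.py <<'E'
INC=(np.array([.480,.191]),np.radians(15))
def navy(n='top'):
    s=snap(n); h=cv2.cvtColor(s['color'],cv2.COLOR_BGR2HSV); m=cv2.inRange(h,(100,60,15),(125,255,140)); 
    o,y=INC
    for k in (1,2,3):
        row=''
        for xp in np.arange(-.08,.131,.01):   # sample mid line of chamber k at z=.09
            p=o+[np.cos(y)*xp-np.sin(y)*((k-2)*.125+.03),np.sin(y)*xp+np.cos(y)*((k-2)*.125+.03)]
            u,v=proj(s,[*p,.09]); row+='#' if m[int(round(v)),int(round(u))] else '.'
        print(n,k,row)
    return s,m
E
python3 - <<'E'
from h import *
navy('top'); navy('scene'); rings(snap('top'),z=.082,amin=5)
E
```

```text
top 1 ##.##......#.###...#..
top 2 ...............###.#..
top 3 ...............##.##..
scene 1 ......................
scene 2 ......................
scene 3 ......................
ring 227.3 256.1 [11.6 12.1] [0.4447 0.3093 0.082 ]
ring 265.6 245.6 [11.6 11.9] [0.4759 0.1908 0.082 ]
ring 415.3 176.9 [29.5 30.8] [ 0.6903 -0.2885  0.082 ]
ring 381.7 142.8 [27.  28.3] [ 0.8052 -0.1841  0.082 ]
```

Emit:
{"method": "apply_moves", "body": {"moves": [{"tx": -0.25, "ty": -0.06, "tz": -0.26, "wx": 0, "wy": 0, "wz": 0}, {"tx": -0.25, "ty": -0.06, "tz": -0.26, "wx": 0, "wy": 0, "wz": 0}, {"tx": -0.13, "ty": -0.04, "tz": -0.15, "wx": 0, "wy": 0, "wz": 0}, {"tx": -0.1, "ty": -0.02, "tz": -0.15, "wx": 0, "wy": 0, "wz": 0}, {"tx": 0, "ty": 0, "tz": 0, "wx": 0, "wy": 0, "wz": 0}, {"tx": 0, "ty": 0, "tz": 0, "wx": 0, "wy": 0, "wz": 0}]}}

```text
t: 43.0
position: [0.4757, 0.062, 0.081]
ee_rot: [0.411, -3.114, -0.001]
contact_force: [-0.4, -0.7, 0.3]
gripper_width: -0.001
finger_force: 0.0
```

Emit:
{"method": "apply_moves", "body": {"moves": [{"tx": -0.02, "ty": 0, "tz": -0.06, "wx": 0, "wy": 0, "wz": 0}, {"tx": 0, "ty": 0, "tz": 0, "wx": 0, "wy": 0, "wz": 0}]}}

```text
t: 43.2
position: [0.4749, 0.062, 0.078]
ee_rot: [-0.411, 3.114, 0.001]
contact_force: [0.4, -0.4, 0.3]
gripper_width: 0.001
finger_force: 0.0
```

Emit:
{"method": "apply_moves", "body": {"moves": [{"tx": -0.02, "ty": 0, "tz": -0.04, "wx": 0, "wy": 0, "wz": 0}, {"tx": 0, "ty": 0, "tz": 0, "wx": 0, "wy": 0, "wz": 0}]}}

```text
t: 43.4
position: [0.4745, 0.062, 0.0766]
ee_rot: [-0.41, 3.113, 0.001]
contact_force: [0.3, -0.6, 3.8]
gripper_width: 0.002
finger_force: 1.6
```

Emit:
{"method": "apply_moves", "body": {"moves": [{"tx": 0, "ty": 0, "tz": -0.04, "wx": 0, "wy": 0, "wz": 0}, {"tx": 0, "ty": 0, "tz": 0, "wx": 0, "wy": 0, "wz": 0}]}}

```text
t: 43.6
position: [0.4739, 0.0619, 0.0751]
ee_rot: [0.41, -3.114, -0.002]
contact_force: [-2.7, -1.2, 10.3]
gripper_width: 0.001
finger_force: 4.9
```

Emit:
{"method": "apply_moves", "body": {"moves": [{"tx": 0, "ty": 0, "tz": -0.04, "wx": 0, "wy": 0, "wz": 0}, {"tx": 0, "ty": 0, "tz": 0, "wx": 0, "wy": 0, "wz": 0}]}}

```text
t: 43.8
position: [0.4729, 0.0616, 0.0724]
ee_rot: [0.41, -3.113, -0.002]
contact_force: [-3.3, -0.4, 7.0]
gripper_width: -0.001
finger_force: 3.3
```

Emit:
{"method": "apply_moves", "body": {"moves": [{"tx": 0, "ty": 0, "tz": -0.04, "wx": 0, "wy": 0, "wz": 0}, {"tx": 0, "ty": 0, "tz": 0, "wx": 0, "wy": 0, "wz": 0}]}}

```text
t: 44.0
position: [0.4723, 0.0615, 0.0696]
ee_rot: [0.41, -3.112, -0.001]
contact_force: [-2.0, -1.3, 2.5]
gripper_width: -0.003
finger_force: 1.1
```

Emit:
{"method": "apply_moves", "body": {"moves": [{"tx": 0, "ty": 0, "tz": -0.04, "wx": 0, "wy": 0, "wz": 0}, {"tx": 0, "ty": 0, "tz": 0, "wx": 0, "wy": 0, "wz": 0}]}}

```text
t: 44.2
position: [0.4735, 0.0622, 0.0676]
ee_rot: [-0.411, 3.115, 0.001]
contact_force: [0.5, -0.7, 0.2]
gripper_width: -0.005
finger_force: 0.0
```

Emit:
{"method": "apply_moves", "body": {"moves": [{"tx": 0, "ty": 0, "tz": -0.04, "wx": 0, "wy": 0, "wz": 0}, {"tx": 0, "ty": 0, "tz": 0, "wx": 0, "wy": 0, "wz": 0}]}}

```text
t: 44.4
position: [0.4738, 0.0622, 0.0668]
ee_rot: [0.41, -3.114, -0.003]
contact_force: [-2.4, -0.6, 8.5]
gripper_width: -0.002
finger_force: 4.5
```

Emit:
{"method": "apply_moves", "body": {"moves": [{"tx": 0, "ty": 0, "tz": -0.03, "wx": 0, "wy": 0, "wz": 0}, {"tx": 0, "ty": 0, "tz": 0, "wx": 0, "wy": 0, "wz": 0}]}}

```text
t: 44.6
position: [0.4738, 0.0623, 0.0666]
ee_rot: [0.41, -3.113, -0.005]
contact_force: [-7.7, -0.5, 20.9]
gripper_width: -0.002
finger_force: 10.2
```

Emit:
{"method": "apply_moves", "body": {"moves": [{"tx": 0, "ty": 0, "tz": 0.4, "wx": 0, "wy": 0, "wz": 0}, {"tx": 0, "ty": 0, "tz": 0.9, "wx": 0, "wy": 0, "wz": 0}, {"tx": 0, "ty": 0, "tz": 0.9, "wx": 0, "wy": 0, "wz": 0}, {"tx": 0, "ty": 0, "tz": 0.8, "wx": 0, "wy": 0, "wz": 0}, {"tx": 0.3, "ty": 0.3, "tz": 0, "wx": 0, "wy": 0, "wz": 0}, {"tx": 0.6, "ty": 0.6, "tz": 0, "wx": 0, "wy": 0, "wz": 0}, {"tx": 0.6, "ty": 0.6, "tz": 0, "wx": 0, "wy": 0, "wz": 0}, {"tx": 0.6, "ty": 0.6, "tz": 0, "wx": 0, "wy": 0, "wz": 0}, {"tx": 0.6, "ty": 0.6, "tz": 0, "wx": 0, "wy": 0, "wz": 0}, {"tx": 0.6, "ty": 0.7, "tz": 0, "wx": 0, "wy": 0, "wz": 0}, {"tx": 0, "ty": 0.06, "tz": 0, "wx": 0, "wy": 0, "wz": 0}, {"tx": 0, "ty": 0, "tz": -0.6, "wx": 0, "wy": 0, "wz": 0}, {"tx": 0, "ty": 0, "tz": -0.7, "wx": 0, "wy": 0, "wz": 0}, {"tx": 0, "ty": 0, "tz": -0.5, "wx": 0, "wy": 0, "wz": 0}, {"tx": 0, "ty": 0, "tz": 0, "wx": 0, "wy": 0, "wz": 0}, {"tx": 0, "ty": 0, "tz": 0, "wx": 0, "wy": 0, "wz": 0}]}}

```text
t: 46.2
position: [0.6382, 0.2347, 0.1244]
ee_rot: [0.41, -3.114, -0.0]
contact_force: [-0.4, -0.4, 0.7]
gripper_width: 0.001
finger_force: 0.0
```

```bash
python3 - <<'E'
from h import *
a=where(); tilt(a); print(a['qpos'].round(2)); navy('top')
E
```

```text
t 46.2 p [0.6382 0.2347 0.1244] yawdeg 15.0 z [-0.001  0.    -1.   ] w 0.001 F [-0.4 -0.4  0.7] ff 0.0 q7 1.75
fix wx,wy [-0.   -0.01]
[-0.95  0.61  0.75  1.6  -0.45  1.11  1.75]
top 1 ...####......##.......
top 2 ...............###.#..
top 3 ...##..##....#####.##.
```

Emit:
{"method": "apply_moves", "body": {"moves": [{"tx": -0.34, "ty": -0.09, "tz": 0.1, "wx": 0, "wy": 0, "wz": 0}, {"tx": -0.34, "ty": -0.09, "tz": 0.1, "wx": 0, "wy": 0, "wz": 0}, {"tx": -0.34, "ty": -0.09, "tz": 0.1, "wx": 0, "wy": 0, "wz": 0}, {"tx": -0.34, "ty": -0.09, "tz": 0.1, "wx": 0, "wy": 0, "wz": 0}, {"tx": -0.32, "ty": -0.08, "tz": 0.03, "wx": 0, "wy": 0, "wz": 0}, {"tx": -0.32, "ty": -0.08, "tz": 0.03, "wx": 0, "wy": 0, "wz": 0}, {"tx": -0.32, "ty": -0.09, "tz": -0.07, "wx": 0, "wy": 0, "wz": 0}, {"tx": -0.32, "ty": -0.09, "tz": -0.07, "wx": 0, "wy": 0, "wz": 0}, {"tx": -0.29, "ty": -0.08, "tz": -0.17, "wx": 0, "wy": 0, "wz": 0}, {"tx": -0.29, "ty": -0.08, "tz": -0.17, "wx": 0, "wy": 0, "wz": 0}, {"tx": -0.22, "ty": -0.06, "tz": -0.26, "wx": 0, "wy": 0, "wz": 0}, {"tx": -0.22, "ty": -0.06, "tz": -0.26, "wx": 0, "wy": 0, "wz": 0}, {"tx": -0.11, "ty": -0.04, "tz": -0.17, "wx": 0, "wy": 0, "wz": 0}, {"tx": -0.11, "ty": -0.02, "tz": -0.17, "wx": 0, "wy": 0, "wz": 0}, {"tx": 0, "ty": 0, "tz": 0, "wx": 0, "wy": 0, "wz": 0}, {"tx": 0, "ty": 0, "tz": 0, "wx": 0, "wy": 0, "wz": 0}]}}

```text
t: 47.85
position: [0.445, 0.183, 0.0808]
ee_rot: [-0.41, 3.114, 0.001]
contact_force: [0.2, -0.8, -0.3]
gripper_width: -0.004
finger_force: 0.0
```

Emit:
{"method": "apply_moves", "body": {"moves": [{"tx": -0.03, "ty": 0, "tz": -0.05, "wx": 0, "wy": 0, "wz": 0}, {"tx": -0.03, "ty": 0, "tz": -0.05, "wx": 0, "wy": 0, "wz": 0}, {"tx": 0, "ty": 0, "tz": -0.05, "wx": 0, "wy": 0, "wz": 0}, {"tx": 0, "ty": 0, "tz": 0, "wx": 0, "wy": 0, "wz": 0}]}}

```text
t: 48.25
position: [0.4422, 0.183, 0.0739]
ee_rot: [0.41, -3.115, -0.002]
contact_force: [-2.0, -1.3, 8.3]
gripper_width: -0.003
finger_force: 3.7
```

Emit:
{"method": "apply_moves", "body": {"moves": [{"tx": 0, "ty": 0, "tz": -0.05, "wx": 0, "wy": 0, "wz": 0}, {"tx": 0, "ty": 0, "tz": -0.05, "wx": 0, "wy": 0, "wz": 0}, {"tx": 0, "ty": 0, "tz": 0, "wx": 0, "wy": 0, "wz": 0}]}}

```text
t: 48.55
position: [0.4413, 0.1829, 0.0676]
ee_rot: [0.41, -3.114, -0.001]
contact_force: [-0.2, 0.9, 0.3]
gripper_width: 0.002
finger_force: 0.0
```

Emit:
{"method": "apply_moves", "body": {"moves": [{"tx": 0, "ty": 0, "tz": -0.06, "wx": 0, "wy": 0, "wz": 0}, {"tx": 0, "ty": 0, "tz": 0, "wx": 0, "wy": 0, "wz": 0}]}}

```text
t: 48.75
position: [0.4417, 0.1831, 0.0667]
ee_rot: [0.41, -3.112, -0.003]
contact_force: [-6.0, -3.0, 17.5]
gripper_width: 0.001
finger_force: 8.7
```

Emit:
{"method": "apply_moves", "body": {"moves": [{"tx": 0, "ty": 0, "tz": 0.4, "wx": 0, "wy": 0, "wz": 0}, {"tx": 0, "ty": 0, "tz": 0.9, "wx": 0, "wy": 0, "wz": 0}, {"tx": 0, "ty": 0, "tz": 0.9, "wx": 0, "wy": 0, "wz": 0}, {"tx": 0, "ty": 0, "tz": 0.8, "wx": 0, "wy": 0, "wz": 0}, {"tx": 0.3, "ty": 0.3, "tz": 0, "wx": 0, "wy": 0, "wz": 0}, {"tx": 0.6, "ty": 0.6, "tz": 0, "wx": 0, "wy": 0, "wz": 0}, {"tx": 0.6, "ty": 0.6, "tz": 0, "wx": 0, "wy": 0, "wz": 0}, {"tx": 0.6, "ty": 0.6, "tz": 0, "wx": 0, "wy": 0, "wz": 0}, {"tx": 0.6, "ty": 0.6, "tz": 0, "wx": 0, "wy": 0, "wz": 0}, {"tx": 0.6, "ty": 0.7, "tz": 0, "wx": 0, "wy": 0, "wz": 0}, {"tx": 0.1, "ty": 0.06, "tz": 0, "wx": 0, "wy": 0, "wz": 0}, {"tx": 0, "ty": 0, "tz": -0.6, "wx": 0, "wy": 0, "wz": 0}, {"tx": 0, "ty": 0, "tz": -0.7, "wx": 0, "wy": 0, "wz": 0}, {"tx": 0, "ty": 0, "tz": -0.5, "wx": 0, "wy": 0, "wz": 0}, {"tx": 0, "ty": 0, "tz": 0, "wx": 0, "wy": 0, "wz": 0}, {"tx": 0, "ty": 0, "tz": 0, "wx": 0, "wy": 0, "wz": 0}]}}

```text
t: 50.35
position: [0.6112, 0.3556, 0.1248]
ee_rot: [0.41, -3.114, -0.0]
contact_force: [0.3, 0.2, 0.6]
gripper_width: 0.002
finger_force: 0.0
```

```bash
python3 - <<'E'
from h import *
a=where(); tilt(a); print(a['qpos'].round(2)); navy('top')
E
```

```text
t 50.35 p [0.6112 0.3556 0.1248] yawdeg 15.0 z [-0.001 -0.    -1.   ] w 0.002 F [0.3 0.2 0.6] ff 0.0 q7 1.6
fix wx,wy [ 0.   -0.01]
[-1.11  0.67  0.78  1.53 -0.5   1.15  1.6 ]
top 1 ...####......##.......
top 2 ...####......##.......
top 3 ...............##.##..
```

Covers 1 and 2 are shut, with the same signature in the top view. Now cover3.

Emit:
{"method": "apply_moves", "body": {"moves": [{"tx": -0.36, "ty": -0.09, "tz": 0.1, "wx": 0, "wy": 0, "wz": 0}, {"tx": -0.36, "ty": -0.09, "tz": 0.1, "wx": 0, "wy": 0, "wz": 0}, {"tx": -0.36, "ty": -0.09, "tz": 0.1, "wx": 0, "wy": 0, "wz": 0}, {"tx": -0.36, "ty": -0.09, "tz": 0.1, "wx": 0, "wy": 0, "wz": 0}, {"tx": -0.32, "ty": -0.08, "tz": 0.03, "wx": 0, "wy": 0, "wz": 0}, {"tx": -0.32, "ty": -0.08, "tz": 0.03, "wx": 0, "wy": 0, "wz": 0}, {"tx": -0.32, "ty": -0.09, "tz": -0.07, "wx": 0, "wy": 0, "wz": 0}, {"tx": -0.32, "ty": -0.09, "tz": -0.07, "wx": 0, "wy": 0, "wz": 0}, {"tx": -0.29, "ty": -0.08, "tz": -0.17, "wx": 0, "wy": 0, "wz": 0}, {"tx": -0.29, "ty": -0.08, "tz": -0.17, "wx": 0, "wy": 0, "wz": 0}, {"tx": -0.22, "ty": -0.06, "tz": -0.26, "wx": 0, "wy": 0, "wz": 0}, {"tx": -0.22, "ty": -0.06, "tz": -0.26, "wx": 0, "wy": 0, "wz": 0}, {"tx": -0.11, "ty": -0.04, "tz": -0.17, "wx": 0, "wy": 0, "wz": 0}, {"tx": -0.11, "ty": -0.02, "tz": -0.17, "wx": 0, "wy": 0, "wz": 0}, {"tx": 0, "ty": 0, "tz": 0, "wx": 0, "wy": 0, "wz": 0}, {"tx": 0, "ty": 0, "tz": 0, "wx": 0, "wy": 0, "wz": 0}]}}

```text
t: 52.0
position: [0.414, 0.304, 0.0813]
ee_rot: [-0.41, 3.114, 0.001]
contact_force: [0.1, 0.2, 0.2]
gripper_width: 0.002
finger_force: 0.0
```

Emit:
{"method": "apply_moves", "body": {"moves": [{"tx": -0.03, "ty": 0, "tz": -0.05, "wx": 0, "wy": 0, "wz": 0}, {"tx": -0.03, "ty": 0, "tz": -0.05, "wx": 0, "wy": 0, "wz": 0}, {"tx": 0, "ty": 0, "tz": -0.05, "wx": 0, "wy": 0, "wz": 0}, {"tx": 0, "ty": 0, "tz": 0, "wx": 0, "wy": 0, "wz": 0}]}}

```text
t: 52.4
position: [0.411, 0.3041, 0.0745]
ee_rot: [0.41, -3.114, -0.002]
contact_force: [-2.5, -1.1, 7.2]
gripper_width: 0.002
finger_force: 4.0
```

Emit:
{"method": "apply_moves", "body": {"moves": [{"tx": 0, "ty": 0, "tz": -0.05, "wx": 0, "wy": 0, "wz": 0}, {"tx": 0, "ty": 0, "tz": -0.05, "wx": 0, "wy": 0, "wz": 0}, {"tx": 0, "ty": 0, "tz": 0, "wx": 0, "wy": 0, "wz": 0}]}}

```text
t: 52.7
position: [0.4103, 0.3039, 0.0681]
ee_rot: [0.41, -3.114, -0.001]
contact_force: [0.5, 0.3, -0.2]
gripper_width: -0.002
finger_force: 0.0
```

Emit:
{"method": "apply_moves", "body": {"moves": [{"tx": 0, "ty": 0, "tz": -0.06, "wx": 0, "wy": 0, "wz": 0}, {"tx": 0, "ty": 0, "tz": 0, "wx": 0, "wy": 0, "wz": 0}]}}

```text
t: 52.9
position: [0.4108, 0.3042, 0.0668]
ee_rot: [0.41, -3.113, -0.002]
contact_force: [-3.3, -2.0, 11.9]
gripper_width: -0.0
finger_force: 6.1
```

All three covers are shut (peak, drop, then firm stop at the shut height each time). For the dimmer I plan to grip at yaw −180° and turn anticlockwise to about 0°, so I'll check joint margins for that.

```bash
python3 - <<'E'
import sim; from sim import *
from workcell import robot
sim.NS=3; r=np.radians
def run(W):
    q=robot.sense()['qpos']
    for P,y in W:
        q=go(q,P,y if 0 else r(y),n=12); print(np.round(P,3),y,q.round(2),'m',np.min(np.minimum(q-lo,hi-q)).round(2),'e',np.linalg.norm(fk(q,p,s)[0]-P).round(3))
    print()
run([((.41,.304,.212),15),((.53,.08,.212),-60),((.656,-.15,.2),-130),((.656,-.15,.2),-179),((.656,-.15,.03),-179),((.656,-.15,.03),-120),((.656,-.15,.03),-60),((.656,-.15,.03),0),((.656,-.15,.03),20),((.656,-.15,.2),20)])
E
```

```text
[0.41  0.304 0.212] 15 [-1.62  0.09  0.96  1.96 -0.08  1.14  1.2 ] m 0.5 e 0.0
[0.53  0.08  0.212] -60 [-1.31  0.27  1.22  1.88 -0.27  1.18  0.53] m 0.35 e 0.0
[ 0.656 -0.15   0.2  ] -130 [-0.64  0.73  1.21  1.48 -0.68  1.4  -0.1 ] m 0.36 e 0.0
[ 0.656 -0.15   0.2  ] -179 [-0.68  0.83  1.35  1.47 -0.8   1.48 -0.89] m 0.22 e 0.0
[ 0.656 -0.15   0.03 ] -179 [-0.65  1.01  1.19  1.63 -0.99  1.22 -0.79] m 0.38 e 0.0
[ 0.656 -0.15   0.03 ] -120 [-0.59  0.91  1.05  1.64 -0.86  1.12  0.17] m 0.52 e 0.0
[ 0.656 -0.15   0.03 ] -60 [-0.5   0.81  0.88  1.65 -0.71  1.03  1.14] m 0.69 e 0.0
[ 0.656 -0.15   0.03 ] 0 [-0.38  0.72  0.69  1.67 -0.54  0.95  2.08] m 0.77 e 0.0
[ 0.656 -0.15   0.03 ] 20 [-0.33  0.7   0.62  1.67 -0.48  0.93  2.4 ] m 0.45 e 0.0
[ 0.656 -0.15   0.2  ] 20 [-0.37  0.5   0.72  1.5  -0.34  1.26  2.3 ] m 0.55 e 0.0
```

Emit:
{"method": "apply_moves", "body": {"moves": [{"tx": 0, "ty": 0, "tz": 0.4, "wx": 0, "wy": 0, "wz": 0}, {"tx": 0, "ty": 0, "tz": 0.9, "wx": 0, "wy": 0, "wz": 0}, {"tx": 0, "ty": 0, "tz": 0.9, "wx": 0, "wy": 0, "wz": 0}, {"tx": 0, "ty": 0, "tz": 0.8, "wx": 0, "wy": 0, "wz": 0}, {"tx": 0.22, "ty": -0.41, "tz": 0, "wx": 0, "wy": 0, "wz": -0.85}, {"tx": 0.22, "ty": -0.41, "tz": 0, "wx": 0, "wy": 0, "wz": -0.85}, {"tx": 0.22, "ty": -0.41, "tz": 0, "wx": 0, "wy": 0, "wz": -0.85}, {"tx": 0.22, "ty": -0.41, "tz": 0, "wx": 0, "wy": 0, "wz": -0.85}, {"tx": 0.22, "ty": -0.41, "tz": 0, "wx": 0, "wy": 0, "wz": -0.85}, {"tx": 0.22, "ty": -0.41, "tz": 0, "wx": 0, "wy": 0, "wz": -0.85}, {"tx": 0.22, "ty": -0.41, "tz": 0, "wx": 0, "wy": 0, "wz": -0.85}, {"tx": 0.22, "ty": -0.41, "tz": 0, "wx": 0, "wy": 0, "wz": -0.85}, {"tx": 0.22, "ty": -0.41, "tz": 0, "wx": 0, "wy": 0, "wz": -0.85}, {"tx": 0.22, "ty": -0.41, "tz": 0, "wx": 0, "wy": 0, "wz": -0.85}, {"tx": 0.22, "ty": -0.41, "tz": 0, "wx": 0, "wy": 0, "wz": -0.85}, {"tx": 0, "ty": 0, "tz": 0, "wx": 0, "wy": 0, "wz": 0}], "fingers": 1}}

```text
t: 54.5
position: [0.5327, 0.074, 0.2156]
ee_rot: [1.574, 2.715, -0.002]
contact_force: [0.3, -0.3, 1.1]
gripper_width: 1.002
finger_force: 0.0
```

Emit:
{"method": "apply_moves", "body": {"moves": [{"tx": 0.25, "ty": -0.46, "tz": 0, "wx": 0, "wy": 0, "wz": -0.87}, {"tx": 0.25, "ty": -0.46, "tz": 0, "wx": 0, "wy": 0, "wz": -0.87}, {"tx": 0.25, "ty": -0.46, "tz": 0, "wx": 0, "wy": 0, "wz": -0.87}, {"tx": 0.25, "ty": -0.46, "tz": 0, "wx": 0, "wy": 0, "wz": -0.87}, {"tx": 0.25, "ty": -0.46, "tz": 0, "wx": 0, "wy": 0, "wz": -0.87}, {"tx": 0.25, "ty": -0.46, "tz": 0, "wx": 0, "wy": 0, "wz": -0.87}, {"tx": 0.25, "ty": -0.46, "tz": 0, "wx": 0, "wy": 0, "wz": -0.87}, {"tx": 0.25, "ty": -0.46, "tz": 0, "wx": 0, "wy": 0, "wz": -0.87}, {"tx": 0.25, "ty": -0.46, "tz": 0, "wx": 0, "wy": 0, "wz": -0.87}, {"tx": 0.25, "ty": -0.46, "tz": 0, "wx": 0, "wy": 0, "wz": -0.87}, {"tx": 0, "ty": 0, "tz": 0, "wx": 0, "wy": 0, "wz": -0.87}, {"tx": 0, "ty": 0, "tz": 0, "wx": 0, "wy": 0, "wz": -0.87}, {"tx": 0, "ty": 0, "tz": 0, "wx": 0, "wy": 0, "wz": -0.87}, {"tx": 0, "ty": 0, "tz": 0, "wx": 0, "wy": 0, "wz": -0.87}, {"tx": 0, "ty": 0, "tz": 0, "wx": 0, "wy": 0, "wz": -0.87}, {"tx": 0, "ty": 0, "tz": 0, "wx": 0, "wy": 0, "wz": -0.87}, {"tx": 0, "ty": 0, "tz": 0, "wx": 0, "wy": 0, "wz": -0.87}, {"tx": 0, "ty": 0, "tz": 0, "wx": 0, "wy": 0, "wz": 0}, {"tx": 0, "ty": 0, "tz": 0, "wx": 0, "wy": 0, "wz": 0}]}}

```text
t: 56.4
position: [0.6566, -0.1506, 0.2148]
ee_rot: [3.141, 0.059, -0.001]
contact_force: [0.2, -0.0, -0.1]
gripper_width: 1.001
finger_force: 0.0
```

```bash
python3 - <<'E'
from h import *
a=where(); tilt(a); print(a['qpos'].round(2)); navy('top')
s=snap('wrist'); im=s['color']; h=cv2.cvtColor(im,cv2.COLOR_BGR2HSV)
u,v=proj(s,[.656,-.15,.07]); print('pred px',u,v)
x0,y0=int(u)-70,int(v)-70; c=im[max(0,y0):y0+140,max(0,x0):x0+140].astype(int)
# grey ring disc under the bar (brownish grey), white line
g=c.mean(2); 
chars=' .:-=+*#%@'
for r in g[::5]: print(''.join(chars[int(min(9,w//26))] for w in r[::3]))
print(max(0,x0),max(0,y0))
E
```

```text
t 56.4 p [ 0.6566 -0.1506  0.2148] yawdeg -177.9 z [-0.001 -0.    -1.   ] w 1.001 F [ 0.2 -0.  -0.1] ff 0.0 q7 -0.75
fix wx,wy [ 0. -0.]
[-0.67  0.88  1.42  1.55 -0.87  1.47 -0.75]
top 1 ..##...##...#.#.......
top 2 .....##......##.......
top 3 #..####......##.......
pred px 317.0112349208224 174.35350583829987
#######################################*######*
*##############################################
###############################################
###############################################
###############################################
#########################%#####################
############*=+++++++++++**********=###########
############%%%%%%%%%:%%%%%+%%%%%%%=*##########
#############%%%%%%%@+-====%%%%%%%%=###########
#############%%%.%=+++=======+%%%%%-*##########
###########%#%%%*+=++=:..:=====%%%#=###########
#############%%%===-..      ====%%#-#####+++===
############# ====:...  -    ===-%#-##==-===--=
#####*######*%%===   . .:     ==-. ===-==-==-==
############+%%===     -.     ==-%#--===--=====
=###########+%%%===          :::%%=---=-=-==-=-
=-##########+%%%*===       .=::====---------==-
=*##########*%%%%%==:.    ::::=====-=-=----====
#############%%%%%.%=:.  ::========-===---=-=-=
##############%%%%%%%%%*#%%###=----=-====---===
##################################-=-=-----==--
######*#####*####################--======--==--
####*##########################+=======-=======
#############*##%==###%#%%+##*============-====
###########################%===================
################%                              
################%                              
################%                              
247 104
```

```bash
python3 - <<'E'
from h import *
s=snap('wrist'); im=s['color'].astype(int); mx=im.max(2); mn=im.min(2)
m=np.zeros(mx.shape,np.uint8); m[120:215,280:355]=(mx<62)[120:215,280:355]
n,l,st,ce=cv2.connectedComponentsWithStats(m); k=1+np.argmax(st[1:,4]); print('dark',st[k],ce[k],onz(s,*ce[k],.062).round(4),onz(s,*ce[k],.075).round(4))
# white lamp box top
w=np.zeros_like(m); w[110:230,265:380]=((mn>185))[110:230,265:380]
cs,_=cv2.findContours(w,cv2.RETR_EXTERNAL,cv2.CHAIN_APPROX_NONE); c=max(cs,key=cv2.contourArea); r=cv2.minAreaRect(c); P=np.array([onz(s,*q,.045) for q in cv2.boxPoints(r)]); print('box',P.mean(0).round(4),np.linalg.norm(P-np.roll(P,1,0),axis=1).round(3)); e=P-np.roll(P,1,0); print(np.degrees(np.arctan2(e[:,1],e[:,0])).round(1))
# white line inside the dark knob
x,y,ww,hh=st[k][:4]; sub=np.zeros_like(m); sub[y+2:y+hh-2,x+10:x+ww-10]=(mn>95)[y+2:y+hh-2,x+10:x+ww-10]
sub=cv2.bitwise_and(sub,cv2.erode(cv2.morphologyEx(m,cv2.MORPH_CLOSE,np.ones((15,15),np.uint8)),np.ones((5,5),np.uint8)))
v,u=np.nonzero(sub); print(len(u),u.mean() if len(u) else 0,v.min() if len(v) else 0,v.max() if len(v) else 0)
if len(u)>4:
    q=np.array([onz(s,a,b,.089) for a,b in zip(u,v)]); vx,vy,cx,cy=cv2.fitLine(q[:,:2].astype(np.float32),2,0,.01,.01).ravel(); print('line',q.mean(0).round(4),np.degrees(np.arctan2(vy,vx)))
E
```

```text
dark [ 300  154   43   41 1162] [318.55851979 174.34079174] [ 0.6542 -0.1521  0.062 ] [ 0.6572 -0.152   0.075 ]
box [ 0.6583 -0.1493  0.045 ] [0.082 0.082 0.082 0.087]
[   1.2  -86.8 -174.9   93.3]
47 322.468085106383 156 186
line [ 0.6698 -0.1558  0.089 ] -21.338923
```

Emit:
{"method": "apply_moves", "body": {"moves": [{"tx": 0, "ty": 0, "tz": -0.6, "wx": 0, "wy": 0, "wz": 0}, {"tx": 0, "ty": 0, "tz": -0.7, "wx": 0, "wy": 0, "wz": 0}, {"tx": 0, "ty": 0, "tz": -0.7, "wx": 0, "wy": 0, "wz": 0}, {"tx": 0, "ty": 0, "tz": -0.7, "wx": 0, "wy": 0, "wz": 0}, {"tx": 0, "ty": 0, "tz": -0.6, "wx": 0, "wy": 0, "wz": 0}, {"tx": 0, "ty": 0, "tz": -0.3, "wx": 0, "wy": 0, "wz": 0}, {"tx": 0, "ty": 0, "tz": -0.1, "wx": 0, "wy": 0, "wz": 0}, {"tx": 0, "ty": 0, "tz": 0, "wx": 0, "wy": 0, "wz": 0}, {"tx": 0, "ty": 0, "tz": 0, "wx": 0, "wy": 0, "wz": 0}, {"tx": 0, "ty": 0, "tz": 0, "wx": 0, "wy": 0, "wz": 0}]}}

```text
t: 57.55
position: [0.6577, -0.1523, 0.0325]
ee_rot: [3.139, 0.052, 0.005]
contact_force: [-0.2, -0.5, 0.4]
gripper_width: 0.999
finger_force: 0.0
```

Emit:
{"method": "apply_moves", "body": {"moves": [{"tx": 0, "ty": 0, "tz": 0, "wx": 0, "wy": 0, "wz": 0}, {"tx": 0, "ty": 0, "tz": 0, "wx": 0, "wy": 0, "wz": 0}, {"tx": 0, "ty": 0, "tz": 0, "wx": 0, "wy": 0, "wz": 0}, {"tx": 0, "ty": 0, "tz": 0, "wx": 0, "wy": 0, "wz": 0}, {"tx": 0, "ty": 0, "tz": 0, "wx": 0, "wy": 0, "wz": 0}, {"tx": 0, "ty": 0, "tz": 0, "wx": 0, "wy": 0, "wz": 0}, {"tx": 0, "ty": 0, "tz": 0, "wx": 0, "wy": 0, "wz": 0}, {"tx": 0, "ty": 0, "tz": 0, "wx": 0, "wy": 0, "wz": 0}], "fingers": -1, "force": 20}}

```text
t: 58.35
position: [0.6561, -0.1502, 0.0305]
ee_rot: [-3.139, -0.053, 0.001]
contact_force: [-2.5, 5.5, 4.6]
gripper_width: 0.16
finger_force: 23.3
```

```bash
python3 - <<'E'
from h import *
a=where(); tilt(a); print(a['wrist_torque'].round(3))
E
```

```text
t 58.35 p [ 0.6561 -0.1502  0.0305] yawdeg -178.1 z [-0.001  0.002 -1.   ] w 0.16 F [-2.5  5.5  4.6] ff 23.3 q7 -0.66
fix wx,wy [-0.01 -0.01]
[ 0.972  0.572 -0.038]
```

Emit:
{"method": "apply_moves", "body": {"moves": [{"tx": 0, "ty": 0, "tz": 0, "wx": 0, "wy": 0, "wz": 0.5}, {"tx": 0, "ty": 0, "tz": 0, "wx": 0, "wy": 0, "wz": 0.8}, {"tx": 0, "ty": 0, "tz": 0, "wx": 0, "wy": 0, "wz": 0.8}, {"tx": 0, "ty": 0, "tz": 0, "wx": 0, "wy": 0, "wz": 0.8}, {"tx": 0, "ty": 0, "tz": 0, "wx": 0, "wy": 0, "wz": 0.8}, {"tx": 0, "ty": 0, "tz": 0, "wx": 0, "wy": 0, "wz": 0.8}, {"tx": 0, "ty": 0, "tz": 0, "wx": 0, "wy": 0, "wz": 0.8}, {"tx": 0, "ty": 0, "tz": 0, "wx": 0, "wy": 0, "wz": 0.8}, {"tx": 0, "ty": 0, "tz": 0, "wx": 0, "wy": 0, "wz": 0.8}, {"tx": 0, "ty": 0, "tz": 0, "wx": 0, "wy": 0, "wz": 0.8}, {"tx": 0, "ty": 0, "tz": 0, "wx": 0, "wy": 0, "wz": 0.8}, {"tx": 0, "ty": 0, "tz": 0, "wx": 0, "wy": 0, "wz": 0.8}, {"tx": 0, "ty": 0, "tz": 0, "wx": 0, "wy": 0, "wz": 0.8}, {"tx": 0, "ty": 0, "tz": 0, "wx": 0, "wy": 0, "wz": 0.8}, {"tx": 0, "ty": 0, "tz": 0, "wx": 0, "wy": 0, "wz": 0.8}, {"tx": 0, "ty": 0, "tz": 0, "wx": 0, "wy": 0, "wz": 0.8}, {"tx": 0, "ty": 0, "tz": 0, "wx": 0, "wy": 0, "wz": 0.8}, {"tx": 0, "ty": 0, "tz": 0, "wx": 0, "wy": 0, "wz": 0.8}, {"tx": 0, "ty": 0, "tz": 0, "wx": 0, "wy": 0, "wz": 0.8}, {"tx": 0, "ty": 0, "tz": 0, "wx": 0, "wy": 0, "wz": 0}]}}

```text
t: 60.35
position: [0.6593, -0.1518, 0.0306]
ee_rot: [1.542, 2.73, 0.004]
contact_force: [5.8, 0.5, -2.8]
gripper_width: 0.156
finger_force: 22.3
```

```bash
python3 - <<'E'
from h import *
a=where(); tilt(a); print(a['wrist_torque'].round(3),a['qpos'].round(2))
E
```

```text
t 60.35 p [ 0.6593 -0.1518  0.0306] yawdeg -58.9 z [ 0.007 -0.001 -1.   ] w 0.156 F [ 5.8  0.5 -2.8] ff 22.3 q7 1.2
fix wx,wy [0.01 0.05]
[ 0.116 -1.164  0.083] [-0.44  0.78  0.86  1.68 -0.68  1.01  1.2 ]
```

Emit:
{"method": "apply_moves", "body": {"moves": [{"tx": 0, "ty": 0, "tz": 0, "wx": 0, "wy": 0, "wz": 0.8}, {"tx": 0, "ty": 0, "tz": 0, "wx": 0, "wy": 0, "wz": 0.8}, {"tx": 0, "ty": 0, "tz": 0, "wx": 0, "wy": 0, "wz": 0.8}, {"tx": 0, "ty": 0, "tz": 0, "wx": 0, "wy": 0, "wz": 0.8}, {"tx": 0, "ty": 0, "tz": 0, "wx": 0, "wy": 0, "wz": 0.8}, {"tx": 0, "ty": 0, "tz": 0, "wx": 0, "wy": 0, "wz": 0.8}, {"tx": 0, "ty": 0, "tz": 0, "wx": 0, "wy": 0, "wz": 0.8}, {"tx": 0, "ty": 0, "tz": 0, "wx": 0, "wy": 0, "wz": 0.6}, {"tx": 0, "ty": 0, "tz": 0, "wx": 0, "wy": 0, "wz": 0.4}, {"tx": 0, "ty": 0, "tz": 0, "wx": 0, "wy": 0, "wz": 0}, {"tx": 0, "ty": 0, "tz": 0, "wx": 0, "wy": 0, "wz": 0}]}}

```text
t: 61.45
position: [0.6602, -0.1503, 0.0305]
ee_rot: [0.169, 3.13, 0.001]
contact_force: [5.7, 1.4, -3.1]
gripper_width: 0.159
finger_force: 22.3
```

```bash
python3 - <<'E'
from h import *
a=where(); tilt(a); print(a['wrist_torque'].round(3),a['qpos'].round(2))
E
```

```text
t 61.45 p [ 0.6602 -0.1503  0.0305] yawdeg -6.2 z [ 0.007  0.001 -1.   ] w 0.159 F [ 5.7  1.4 -3.1] ff 22.3 q7 2.0
fix wx,wy [-0.    0.05]
[ 0.444 -1.295  0.006] [-0.31  0.7   0.66  1.67 -0.51  0.95  2.  ]
```

Emit:
{"method": "apply_moves", "body": {"moves": [{"tx": 0, "ty": 0, "tz": 0, "wx": 0, "wy": 0, "wz": 0.4}, {"tx": 0, "ty": 0, "tz": 0, "wx": 0, "wy": 0, "wz": 0}, {"tx": 0, "ty": 0, "tz": 0, "wx": 0, "wy": 0, "wz": 0}]}}

```text
t: 61.75
position: [0.6602, -0.1502, 0.0306]
ee_rot: [0.081, 3.134, 0.001]
contact_force: [7.2, 1.5, -2.6]
gripper_width: 0.156
finger_force: 22.3
```

```bash
python3 - <<'E'
from h import *
a=where(); tilt(a); print(a['wrist_torque'].round(3),a['qpos'].round(2))
E
```

```text
t 61.75 p [ 0.6602 -0.1502  0.0306] yawdeg -3.0 z [ 0.007  0.001 -1.   ] w 0.156 F [ 7.2  1.5 -2.6] ff 22.3 q7 2.05
fix wx,wy [-0.    0.05]
[ 0.509 -1.274  0.033] [-0.31  0.69  0.65  1.67 -0.5   0.95  2.05]
```

Emit:
{"method": "apply_moves", "body": {"moves": [{"tx": 0, "ty": 0, "tz": 0, "wx": 0, "wy": 0, "wz": 0.5}, {"tx": 0, "ty": 0, "tz": 0, "wx": 0, "wy": 0, "wz": 0}, {"tx": 0, "ty": 0, "tz": 0, "wx": 0, "wy": 0, "wz": 0}]}}

```text
t: 62.05
position: [0.6602, -0.15, 0.0306]
ee_rot: [-0.028, 3.135, 0.001]
contact_force: [6.7, 1.4, -2.6]
gripper_width: 0.16
finger_force: 22.3
```

```bash
python3 - <<'E'
from h import *
a=where(); print(a['wrist_torque'].round(3))
E
```

```text
t 62.05 p [ 0.6602 -0.15    0.0306] yawdeg 1.0 z [ 0.007  0.001 -1.   ] w 0.16 F [ 6.7  1.4 -2.6] ff 22.3 q7 2.11
[ 0.544 -1.35   0.047]
```

Emit:
{"method": "apply_moves", "body": {"moves": [{"tx": 0, "ty": 0, "tz": 0, "wx": 0, "wy": 0, "wz": 0.4}, {"tx": 0, "ty": 0, "tz": 0, "wx": 0, "wy": 0, "wz": 0}, {"tx": 0, "ty": 0, "tz": 0, "wx": 0, "wy": 0, "wz": 0}]}}

```text
t: 62.35
position: [0.6602, -0.1499, 0.0306]
ee_rot: [-0.11, 3.133, 0.002]
contact_force: [6.3, 2.9, -2.8]
gripper_width: 0.158
finger_force: 26.4
```

```bash
python3 - <<'E'
from h import *
a=where(); print(a['wrist_torque'].round(3))
E
```

```text
t 62.35 p [ 0.6602 -0.1499  0.0306] yawdeg 4.0 z [ 0.007  0.002 -1.   ] w 0.158 F [ 6.3  2.9 -2.8] ff 26.4 q7 2.15
[ 0.619 -1.309 -0.636]
```

Emit:
{"method": "apply_moves", "body": {"moves": [{"tx": 0, "ty": 0, "tz": 0, "wx": 0, "wy": 0, "wz": 0.3}, {"tx": 0, "ty": 0, "tz": 0, "wx": 0, "wy": 0, "wz": 0}, {"tx": 0, "ty": 0, "tz": 0, "wx": 0, "wy": 0, "wz": 0}]}}

```text
t: 62.65
position: [0.6601, -0.1499, 0.0306]
ee_rot: [-0.172, 3.13, 0.003]
contact_force: [6.1, 4.0, -2.3]
gripper_width: 0.158
finger_force: 43.6
```

```bash
python3 - <<'E'
from h import *
a=where(); print(a['wrist_torque'].round(3))
E
```

```text
t 62.65 p [ 0.6601 -0.1499  0.0306] yawdeg 6.3 z [ 0.007  0.003 -1.   ] w 0.158 F [ 6.1  4.  -2.3] ff 43.6 q7 2.19
[ 0.638 -1.277 -1.074]
```

The torque rise at yaw 3–6° shows the knob is on its stop. I'll release, retreat and check everything.

Emit:
{"method": "apply_moves", "body": {"moves": [{"tx": 0, "ty": 0, "tz": 0, "wx": 0, "wy": 0, "wz": 0}, {"tx": 0, "ty": 0, "tz": 0, "wx": 0, "wy": 0, "wz": 0}, {"tx": 0, "ty": 0, "tz": 0, "wx": 0, "wy": 0, "wz": 0}, {"tx": 0, "ty": 0, "tz": 0, "wx": 0, "wy": 0, "wz": 0}, {"tx": 0, "ty": 0, "tz": 0, "wx": 0, "wy": 0, "wz": 0}, {"tx": 0, "ty": 0, "tz": 0.4, "wx": 0, "wy": 0, "wz": 0}, {"tx": 0, "ty": 0, "tz": 0.8, "wx": 0, "wy": 0, "wz": 0}, {"tx": 0, "ty": 0, "tz": 0.8, "wx": 0, "wy": 0, "wz": 0}, {"tx": 0, "ty": 0, "tz": 0.8, "wx": 0, "wy": 0, "wz": 0}, {"tx": 0, "ty": 0, "tz": 0.8, "wx": 0, "wy": 0, "wz": 0}, {"tx": -0.6, "ty": -0.6, "tz": 0, "wx": 0, "wy": 0, "wz": 0}, {"tx": -0.7, "ty": -0.6, "tz": 0, "wx": 0, "wy": 0, "wz": 0}, {"tx": -0.7, "ty": -0.6, "tz": 0, "wx": 0, "wy": 0, "wz": 0}, {"tx": -0.7, "ty": -0.5, "tz": 0, "wx": 0, "wy": 0, "wz": 0}, {"tx": -0.7, "ty": 0, "tz": 0, "wx": 0, "wy": 0, "wz": 0}, {"tx": 0, "ty": 0, "tz": 0, "wx": 0, "wy": 0, "wz": 0}, {"tx": 0, "ty": 0, "tz": 0, "wx": 0, "wy": 0, "wz": 0}], "fingers": 1}}

```text
t: 64.35
position: [0.4858, -0.2667, 0.2106]
ee_rot: [-0.18, 3.135, 0.003]
contact_force: [0.5, -0.1, 0.1]
gripper_width: 0.998
finger_force: 0.0
```

```bash
python3 - <<'E'
from h import *
a=where(); print(a['qpos'].round(2)); s,m=navy('top')
im=s['color'].astype(int); g=im.mean(2)[178:205,358:388]
for r in g: print(''.join(' .:-=+*#%@'[int(min(9,w//26))]*2 for w in r))
b0=cv2.imread('pics/top0.png').astype(int); d=(np.abs(im-b0).max(2)>45).astype(np.uint8)
cs,_=cv2.findContours(d,cv2.RETR_EXTERNAL,cv2.CHAIN_APPROX_SIMPLE); print([cv2.boundingRect(c) for c in cs if cv2.contourArea(c)>15])
E
```

```text
t 64.35 p [ 0.4858 -0.2667  0.2106] yawdeg 6.6 z [ 0.001  0.002 -1.   ] w 0.998 F [ 0.5 -0.1  0.1] ff 0.0 q7 2.29
[-0.28  0.23  0.82  1.84 -0.19  1.14  2.29]
top 1 ...####......##.......
top 2 ...####......##.......
top 3 ...####......##.......
**##################::::##########..++############**==******
**##################++++++--========##############**==******
**################++------  ......--==++############++******
**######::--##==----------        ..----==####++####++::****
**########++==------====..  ..    ::==----==++--####++::****
**########**--------..      ..      ::--------######++::**++
++########==------..        ..        ::------++####++::****
++######**------::                      ..------####++..****
++######..------            ..            ==----++##**::****
--++++++::--====                          ::------##**--****
--====##==--====              ::::        ------::--::--****
--######::--====              ::==        --------%%##--**++
::######----====              ::==        ::------####--::**
::######++--====..            ..==        ..------####==--**
:
[... 234 characters left out ...]
##++::**
::**##########::------==============--------##########++::**
::++############::------------==----------############++::**
..++##############++--------------::----##############**::**
::==############--######++::....--%%##################**::**
::--############++############--%%####################**--**
::--##########################--##********************++--**
--::**##**********************++++++======--::::::......::--
==..::====--..::::::....................        ....::----**
++......    ......                    ..........::::------**
[(143, 307, 199, 84), (0, 306, 175, 94), (375, 254, 19, 18), (395, 226, 26, 18), (318, 199, 6, 14), (356, 193, 135, 207), (194, 186, 133, 94)]
```

```bash
python3 -c "
from workcell import robot
print(robot.job_done())"
```

```text
the job is handed in; nothing more can be done
None
```

All three dishes are seated in the incubator, all three covers are snapped shut, the dimmer is turned anticlockwise onto its stop, and the job is handed in at about 64 s of the 208 s allowed; the judge returned no verdict.

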